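# Set an airbrush compressor's crank counterweight down by feel and hold it

## Task

The nail airbrush compressor has its flywheel guard and cylinder off. To make it safe, first pull the battery pack straight up out of its bay, against the spring catches, and stand it upright on the black silicone mat. Then turn the flywheel by its rim, feel which side of the crank is heavy (the counterweight is out of sight in the crankcase), bring the heavy side straight down so that the connecting rod can go on at the top, and finish still gripping the rim and holding the wheel still there; do not disturb the polish bottles, the finned cylinder or the guard lying on the desk.

Things in the scene. Friction and masses are not known exactly. Their poses are not given: they have to be found in the camera images.
- wheel_hub (a point): Centre of the flywheel, on its level axle 105 mm above the desk (fixed on the compressor). Own z up, y along the axle from the wheel to the crankcase and on to the battery box, x level in the plane of the wheel, away from the robot (yaw within 0.3 rad of the room's x). Dark iron wheel: rim outer radius 70, inner 54, 18 mm wide along the axle, 6 spokes thinner than the rim
- wheel (a joint): Turn of the flywheel, rad; grows as the top of the wheel moves along +x of wheel_hub; endless. Seal drag of about 0.32 N m holds it wherever it is left. A hidden counterweight on its shaft adds or takes up to 0.19 to 0.28 N m, always pulling its heavy side down; the wheel is clamped to the shaft at any angle, so neither this value nor the spokes tell where it is. At the start it is at least 40 degrees from down
- compressor: The compressor, fixed; origin on the desk under its middle, axes as wheel_hub. Base 150 x 300 mm; wheel middle at y = -140 mm. Round crankcase (radius 62, y -90 to -46) and motor on the axle line; the nose carrying the wheel has radius 18, so 40 mm are free behind the rim. Nothing stands higher than the wheel (175 mm). Battery box 94 x 84 mm, 100 mm high, at y = 102 mm
- bay_mouth (a point): Middle of the battery bay's mouth in the top of the battery box, 100 mm above the desk, axes as the compressor. The bay is 30 mm deep, 42 (x) x 56 (y) mm; ball catches on its y sides hold the pack with about 10 to 15 N
- battery_mid (a point): Centre of the grey battery pack, half-way up; own z up, x and y as the compressor while it is in the bay. 40 (x) x 50 (y) x 75 mm, 0.22 kg, with a 2 mm rib low on each y side; seated, its upper 45 mm stand clear of the bay, to be gripped across x. Top 37.5 mm above this point
- mat: Black silicone work mat, 160 (x) x 180 (y) mm, 3 mm thick, fixed and bare, left of the compressor; origin in the middle of its underside, on the desk
- polish_a_mid (a point): Middle of a square polish bottle with a tall black cap, 28 x 28 mm, 78 mm high (centre 39 mm up); not to be disturbed
- polish_b_mid (a point): Middle of a second polish bottle of the same size; not to be disturbed
- barrel_mid (a point): Middle of the finned aluminium cylinder taken off the compressor, standing on the desk: 56 mm wide, 54 mm high; not to be disturbed
- guard: The black wheel guard, a barred ring of radius 82 mm, 30 mm high, lying on the desk; origin in the middle of its underside; not to be disturbed

How it is judged:
By the outcome, as a careful person would: the job done as asked, in the order asked, and still so for the second after the job is handed in, while the arm keeps its last pose, push and grip.
It also fails if it takes over 72 s, if anything falls off the work surface, if the arm or the gripper's body presses on something with over 40 N, if the wrist force passes 120 N, or if a joint passes its speed limit or range.

## Robot

A 7-joint arm with a two-finger parallel gripper is mounted at the origin on the work surface. World frame = base frame: x ahead of the robot, y to its left, z up, the work surface at z = 0. Lengths are in m, angles in rad, forces in N, time in s.
With the tool pointing down it reaches from about 0.425 to 1.025 m from the base axis. Payload 9.4 kg.
Tool frame: the origin (TCP) lies at the very end of the fingers, on their centre line; the grasp point (between the pads) lies env.tcp_to_grasp behind it (env.tcp_to_grasp is the distance from the TCP to the grasp point, in m); z points along the fingers, y is the direction in which the jaws open and shut (so a half turn about z gives the same grasp; the last joint's range is limited). The gripper opens to 85 mm and grips with 20 to 120 N. Pads are 22 mm wide; open, the fingers measure 114 mm over their backs; the gripper's body (76 mm by 85 mm) begins 54 mm behind the grasp point. The pads swing forward as they close: fully open they stand 13 mm farther back than shut.
Start: joints at [1.109, 0.599, -0.003, 1.599, 0.002, 0.943, -0.08], TCP at [0.272, -0.672, 0.231] pointing down, gripper open.
Joint ranges: [-2.57, 2.57], [-0.35, 1.97], [-1.29, 1.29], [0.11, 2.56], [-1.05, 4.19], [0.11, 1.86], [-2.63, 2.63]. Speed limits (rad/s): [2.22, 2.22, 3.01, 3.01, 3.14, 3.14, 3.14].

## Interface

Orientations are given as a rotation vector (axis times angle).
In Python, from plant import read_state, camera, env gives the robot as it stands.
- The arm moves only by the tool move_arm, never from a script. Its argument "steps" is a list of rows, each a list of 6 numbers: the shift along the tool's x, y, z in mm, then the turn, a rotation vector about the tool's x, y, z in rad. A call has 1 to 10 rows; each row shifts and turns the pose as measured when the row begins, along the tool's axes as they then stand; what a row does not reach is not made up. A row lasts 1/12 s, in which the tool goes at most 41.7 mm and 7.16 degrees, less where a joint would pass 70% of its speed; a pose out of reach is approached as far as the arm can. A call is refused whole if a number of a shift passes 41.7 or a number of a turn 0.125, either way. A call with a gripper value outside its range is refused whole. "hand" is the closure in counts, from 0 (fully open) to 255 (shut), set as the call begins (left out, the last holds). The fingers move at their own pace and stop on an object; the grip force is fixed at half the most. Time passes only in rows, so rows that do not move let the fingers close. It gives the time, the measured TCP pose, the force and the opening at its end, in the units of the state.
- read_state(): the state, without advancing time (a new reading comes with each control period).
- camera(name): name is "scene" or "top" or "wrist"; returns a dict with "image" (384x512x3 uint8, red, green, blue), "fx", "fy", "cx", "cy" (pixels), "extrinsics" (4x4, takes a point from world to camera coordinates). Camera axes: x right, y down, z forward; pixel columns grow to the right and rows downward; lengths in m; the calibration is good to about 2 mm. A picture is of the moment at which its call begins. There is no depth.
- env.sign_off(): hands the job in, once; it reports no verdict.
The state is a dict: "time": time; "joint_pos": joint angles; "qvel": joint speeds; "effort": joint torques, N m; "tool_pos": TCP position; "ee_rot": TCP orientation; "contact_force": force on the tool from outside, world axes, zero at the start; "torque": the same for the moment, N m; "opening": opening from 0.0 (shut) to 1.0 (fully open).
Only numpy, scipy, OpenCV 4.12 (cv2) and the standard library are available. Lean on these libraries where they do the work, as an engineer would, in place of code of your own. Each camera call takes 0.05 s, during which the arm holds its last target.

## Working session

There is one attempt and no reset: what is moved stays moved. The work goes in short steps, Python scripts to look and compute and a tool call to move; the robot and the scene stay as the last step left them, time stands still between calls to the robot, and variables do not carry over. Pictures are saved under pics/ and viewed, and the job is handed in when it is done.

Besides the shell and the picture viewer there is one more tool, called as a command line: name --pt "numbers of a row" for each row, then --argument value for the rest. move_arm: Moves the arm, as the interface text tells. Its arguments: {"type":"object","properties":{"steps":{"type":"array"},"hand":{"type":"number"}},"required":["steps"]}

```bash
ls; mkdir -p pics; python3 - <<'E'
from plant import read_state, camera, env
import cv2, numpy as np
s=read_state()
for k,v in s.items(): print(k,np.round(v,4))
print(env.tcp_to_grasp)
for n in ["scene","top","wrist"]:
    c=camera(n); cv2.imwrite(f"pics/{n}0.png",c["image"][:,:,::-1]); np.savez(f"pics/{n}0.npz",**c)
    print(n,c["fx"],c["fy"],c["cx"],c["cy"]); print(np.round(c["extrinsics"],4))
E
```

```text
pics
time 0.0
joint_pos [ 1.1093  0.6001 -0.0025  1.6001  0.0018  0.9429 -0.0798]
qvel [-0.001   0.0009 -0.0009 -0.0004 -0.0017 -0.0009 -0.0006]
effort [-0.00000e+00 -7.76464e+01  1.56470e+00 -2.58012e+01  1.24000e-02
  9.10000e-03  0.00000e+00]
tool_pos [ 0.2719 -0.6716  0.2304]
ee_rot [-3.0821e+00 -6.0060e-01  7.0000e-04]
contact_force [ 0.1266 -0.7448 -0.5651]
torque [-0.0144 -0.0106 -0.0686]
opening 0.997
0.0187
scene 495.37677484667313 495.37677484667313 258.85788762394856 192.01423379597205
[[ 0.6844  0.729   0.0129 -0.2988]
 [ 0.4554 -0.4136 -0.7884 -0.1503]
 [-0.5694  0.5455 -0.615   1.6968]
 [ 0.      0.      0.      1.    ]]
top 479.4494093923358 479.4494093923358 259.0624113147444 192.93712857182223
[[ 2.0900e-02 -9.9980e-01  1.2000e-03 -9.1200e-02]
 [-9.9790e-01 -2.0900e-02 -6.1500e-02  5.1480e-01]
 [ 6.1500e-02  1.0000e-04 -9.9810e-01  1.4258e+00]
 [ 0.0000e+00  0.0000e+00  0.0000e+00  1.0000e+00]]
wrist 312.3846123764745 312.3846123764745 250.5630201427271 192.7152631537267
[[ 0.3767 -0.9263 -0.0015 -0.7248]
 [-0.877  -0.3572  0.3214 -0.0424]
 [-0.2982 -0.1197 -0.947   0.3801]
 [ 0.      0.      0.      1.    ]]
```

View pics/scene0.png

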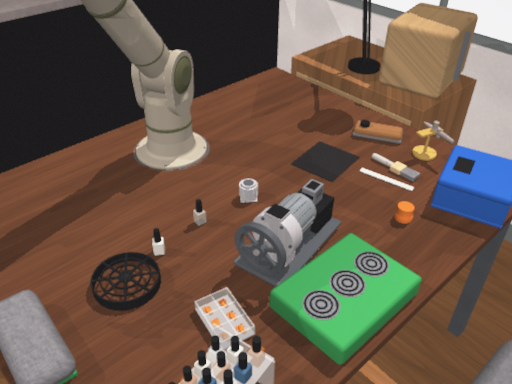

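View pics/top0.png

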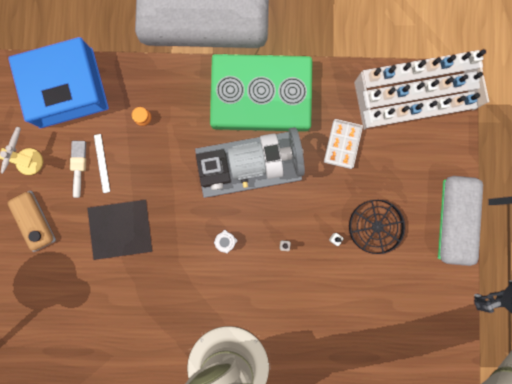

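```bash
python3 - <<'E'
import cv2
t=cv2.imread("pics/top0.png"); s=cv2.imread("pics/scene0.png")
cv2.imwrite("pics/t1.png",cv2.resize(t[115:265,80:320],None,fx=3.3,fy=3.3,interpolation=cv2.INTER_CUBIC))
cv2.imwrite("pics/s1.png",cv2.resize(s[165:290,225:355],None,fx=4.6,fy=4.6,interpolation=cv2.INTER_CUBIC))
E
```

```text
(no output)
```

View pics/t1.png

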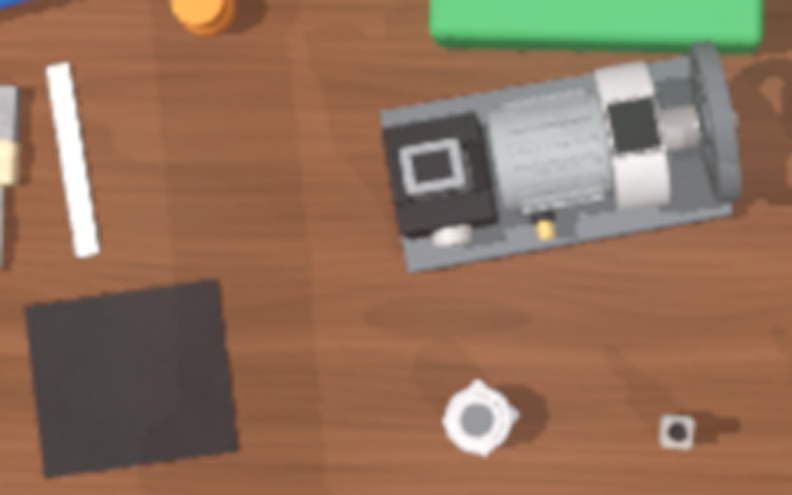

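View pics/s1.png

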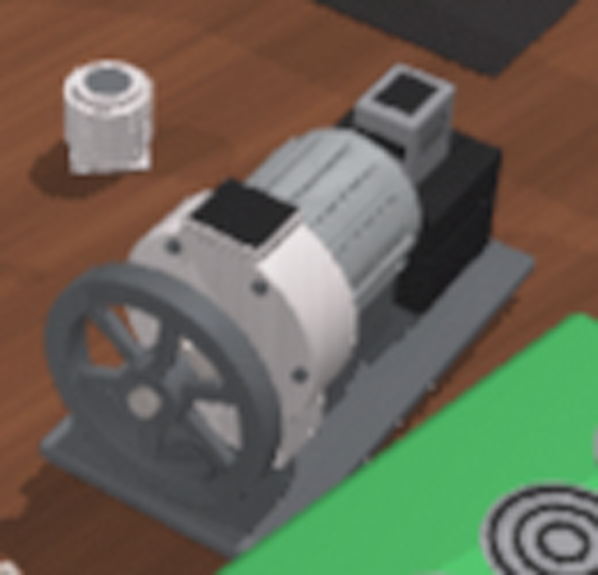

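```bash
cat > h.py <<'E'
import numpy as np, cv2
from scipy.spatial.transform import Rotation as R
def ray(c,u,v):
    E=np.asarray(c["extrinsics"]); Rm=E[:3,:3]; o=-Rm.T@E[:3,3]
    d=Rm.T@np.array([(u-float(c["cx"]))/float(c["fx"]),(v-float(c["cy"]))/float(c["fy"]),1]); return o,d
def onz(c,u,v,z):
    o,d=ray(c,u,v); return o+d*(z-o[2])/d[2]
def tri(c1,p1,c2,p2):
    o1,d1=ray(c1,*p1);o2,d2=ray(c2,*p2)
    A=np.array([d1,-d2]).T; t=np.linalg.lstsq(A,o2-o1,rcond=None)[0]
    a=o1+t[0]*d1;b=o2+t[1]*d2; return (a+b)/2,np.linalg.norm(a-b)
def proj(c,p):
    E=np.asarray(c["extrinsics"]); q=E[:3,:3]@np.asarray(p)+E[:3,3]
    return np.array([float(c["cx"])+float(c["fx"])*q[0]/q[2],float(c["cy"])+float(c["fy"])*q[1]/q[2]])
E
python3 - <<'E'
from h import *
T=np.load("pics/top0.npz");S=np.load("pics/scene0.npz")
t=lambda x,y,z:onz(T,80+x/3.3,115+y/3.3,z)
s=lambda x,y,z:onz(S,225+x/4.6,165+y/4.6,z)
np.set_printoptions(precision=4,suppress=True)
def quad(n,P,z,f=t):
    Q=np.array([f(*p,z) for p in P])[:,:2]; print(n,Q.mean(0)); print(Q.round(4).tolist(), [np.linalg.norm(Q[i]-Q[(i+1)%4]).round(4) for i in range(4)],[np.degrees(np.arctan2(*(Q[(i+1)%4]-Q[i])[::-1])).round(1) for i in range(4)])
quad("box",[(383,127),(480,112),(497,222),(400,236)],.1)
quad("bat",[(398,149),(460,138),(468,184),(407,195)],.145)
quad("mat",[(25,306),(218,280),(238,450),(45,477)],.003)
print("barrel",t(478,418,.054)); print("polish",t(678,432,.078))
print("wheel top",t(692,45,.11),t(714,45,.11),t(720,200,.11),t(740,198,.11), t(703,45,.105),t(730,200,.105))
print("hub scene",s(143,402,.105))
# battery from scene top corners
quad("batS",[(360,105),(405,66),(453,85),(412,128)],.145,s)
# base corner
print("base corners z0",s(42,452,.0),s(235,552,.0),s(532,262,0.), t(410,271,.0),t(730,213,0),t(382,112,0))
E
```

```text
box [0.5803 0.0509]
[[0.6201, 0.1011], [0.6349, 0.0179], [0.54, 0.0009], [0.5262, 0.0838]] [np.float64(0.0846), np.float64(0.0964), np.float64(0.0841), np.float64(0.0955)] [np.float64(-79.9), np.float64(-169.8), np.float64(99.4), np.float64(10.4)]
bat [0.5815 0.0523]
[[0.5955, 0.0821], [0.6058, 0.0307], [0.5675, 0.0231], [0.5572, 0.0735]] [np.float64(0.0524), np.float64(0.0391), np.float64(0.0515), np.float64(0.0393)] [np.float64(-78.7), np.float64(-168.7), np.float64(101.5), np.float64(12.6)]
mat [0.3979 0.3374]
[[0.4617, 0.4376], [0.4892, 0.2615], [0.3344, 0.2378], [0.3063, 0.4127]] [np.float64(0.1782), np.float64(0.1566), np.float64(0.1772), np.float64(0.1573)] [np.float64(-81.1), np.float64(-171.3), np.float64(99.1), np.float64(9.1)]
barrel [0.3702 0.0161 0.054 ]
polish [ 0.3627 -0.159   0.078 ]
wheel top [ 0.6951 -0.1634  0.11  ] [ 0.6955 -0.1823  0.11  ] [ 0.562  -0.1896  0.11  ] [ 0.5641 -0.2066  0.11  ] [ 0.6963 -0.1732  0.105 ] [ 0.5627 -0.1986  0.105 ]
hub scene [ 0.6393 -0.2011  0.105 ]
batS [0.5906 0.0498]
[[0.5782, 0.0232], [0.5705, 0.0699], [0.6013, 0.0767], [0.6122, 0.0292]] [np.float64(0.0474), np.float64(0.0316), np.float64(0.0487), np.float64(0.0345)] [np.float64(99.4), np.float64(12.3), np.float64(-77.0), np.float64(-170.0)]
base corners z0 [ 0.5535 -0.197   0.    ] [ 0.6786 -0.1691  0.    ] [0.636  0.1313 0.    ] [0.5013 0.0858 0.    ] [ 0.5611 -0.2079  0.    ] [0.6482 0.1159 0.    ]
```

```bash
cat >> h.py <<'E'
def down(yaw): # tool x at yaw, z down
    c,s=np.cos(yaw),np.sin(yaw); return np.array([[c,s,0],[s,-c,0],[0,0,-1.]])
def plan(p1,R1,n=None,v=38,w=.115,p0=None,R0=None):
    from plant import read_state
    st=read_state()
    if p0 is None: p0=np.array(st["tool_pos"])
    if R0 is None: R0=R.from_rotvec(st["ee_rot"]).as_matrix()
    d=np.asarray(p1)-p0; rv=R.from_matrix(R0.T@R1).as_rotvec()
    if n is None: n=int(max(np.ceil(np.linalg.norm(d)*1000/v),np.ceil(np.linalg.norm(rv)/w),1))
    out=[]
    for i in range(n):
        Ri=R0@R.from_rotvec(rv*i/n).as_matrix()
        out.append((Ri.T@d/n*1000).round(0).tolist()+(rv/n).round(3).tolist())
    print("t",st["time"],"n",n,"dist",np.linalg.norm(d).round(4),"rot",rv.round(3))
    for k in range(0,n,10): print([[round(x,3) for x in r] for r in out[k:k+10]])
E
python3 - <<'E'
from h import *
plan([0.49,0.03,0.26],down(np.radians(100.2)))
E
```

```text
t 0.15 n 20 dist 0.7353 rot [-1.000e-03 -1.000e-03 -1.364e+00]
[[23.0, -28.0, -1.0, -0.0, -0.0, -0.068], [25.0, -27.0, -1.0, -0.0, -0.0, -0.068], [27.0, -25.0, -1.0, -0.0, -0.0, -0.068], [29.0, -23.0, -1.0, -0.0, -0.0, -0.068], [30.0, -21.0, -1.0, -0.0, -0.0, -0.068], [31.0, -19.0, -1.0, -0.0, -0.0, -0.068], [33.0, -17.0, -1.0, -0.0, -0.0, -0.068], [34.0, -15.0, -1.0, -0.0, -0.0, -0.068], [35.0, -12.0, -1.0, -0.0, -0.0, -0.068], [35.0, -10.0, -1.0, -0.0, -0.0, -0.068]]
[[36.0, -7.0, -1.0, -0.0, -0.0, -0.068], [36.0, -5.0, -1.0, -0.0, -0.0, -0.068], [37.0, -2.0, -1.0, -0.0, -0.0, -0.068], [37.0, 0.0, -1.0, -0.0, -0.0, -0.068], [37.0, 3.0, -1.0, -0.0, -0.0, -0.068], [36.0, 5.0, -1.0, -0.0, -0.0, -0.068], [36.0, 8.0, -1.0, -0.0, -0.0, -0.068], [35.0, 10.0, -1.0, -0.0, -0.0, -0.068], [35.0, 12.0, -1.0, -0.0, -0.0, -0.068], [34.0, 15.0, -1.0, -0.0, -0.0, -0.068]]
```

move_arm --pt "23 -28 -1 0 0 -0.068" --pt "25 -27 -1 0 0 -0.068" --pt "27 -25 -1 0 0 -0.068" --pt "29 -23 -1 0 0 -0.068" --pt "30 -21 -1 0 0 -0.068" --pt "31 -19 -1 0 0 -0.068" --pt "33 -17 -1 0 0 -0.068" --pt "34 -15 -1 0 0 -0.068" --pt "35 -12 -1 0 0 -0.068" --pt "35 -10 -1 0 0 -0.068"

```text
time: 0.98
tool_pos: [0.3758, -0.3125, 0.2364]
ee_rot: [-2.691, -1.617, 0.008]
contact_force: [0.4, -0.4, 0.5]
opening: 1.001
```

move_arm --pt "36 -7 -1 0 0 -0.068" --pt "36 -5 -1 0 0 -0.068" --pt "37 -2 -1 0 0 -0.068" --pt "37 0 -1 0 0 -0.068" --pt "37 3 -1 0 0 -0.068" --pt "36 5 -1 0 0 -0.068" --pt "36 8 -1 0 0 -0.068" --pt "35 10 -1 0 0 -0.068" --pt "35 12 -1 0 0 -0.068" --pt "34 15 -1 0 0 -0.068"

```text
time: 1.82
tool_pos: [0.4763, 0.059, 0.2467]
ee_rot: [-1.959, -2.456, 0.008]
contact_force: [0.7, 0.4, -0.1]
opening: 1.004
```

```bash
python3 - <<'E'
from plant import read_state, camera, env
from h import *
s=read_state()
for k in ["time","joint_pos","tool_pos","ee_rot","contact_force"]: print(k,np.round(s[k],4))
c=camera("wrist"); cv2.imwrite("pics/w1.png",c["image"][:,:,::-1]); np.savez("pics/w1.npz",**c)
plan([0.49,0.03,0.26],down(np.radians(100.2)))
E
```

```text
time 1.8167
joint_pos [ 0.1682  0.328  -0.5285  2.1026  0.2383  0.7719 -0.2858]
tool_pos [0.4763 0.059  0.2467]
ee_rot [-1.9589 -2.4555  0.0076]
contact_force [ 0.6653  0.4162 -0.0617]
t 1.8667 n 2 dist 0.0408 rot [ 0.001 -0.002  0.058]
[[-19.0, 1.0, -6.0, 0.0, -0.001, 0.029], [-19.0, 2.0, -6.0, 0.0, -0.001, 0.029]]
```

View pics/w1.png

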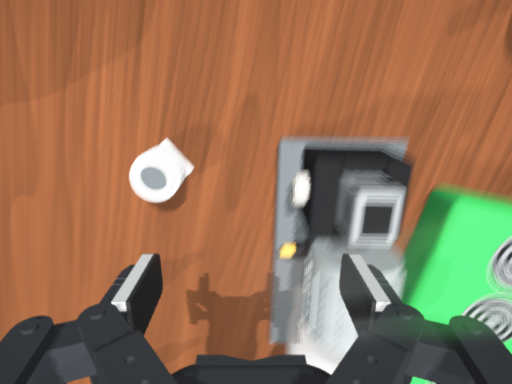

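```bash
python3 - <<'E'
from h import *
plan([0.565,0.045,0.25],down(np.radians(100.2)),v=30)
E
```

```text
t 1.8667 n 3 dist 0.0891 rot [ 0.001 -0.002  0.058]
[[-14.0, 26.0, -1.0, 0.0, -0.001, 0.019], [-13.0, 26.0, -1.0, 0.0, -0.001, 0.019], [-13.0, 27.0, -1.0, 0.0, -0.001, 0.019]]
```

move_arm --pt "-14 26 -1 0 0 0.019" --pt "-13 26 -1 0 0 0.019" --pt "-13 27 -1 0 0 0.019" --pt "0 0 0 0 0 0" --pt "0 0 0 0 0 0"

```text
time: 2.28
tool_pos: [0.5672, 0.0512, 0.2502]
ee_rot: [-2.0, -2.419, -0.004]
contact_force: [-1.4, 0.9, -0.4]
opening: 0.999
```

```bash
python3 - <<'E'
from plant import read_state, camera, env
from h import *
c=camera("wrist"); cv2.imwrite("pics/w2.png",cv2.resize(c["image"][:,:,::-1],None,fx=1.5,fy=1.5)); np.savez("pics/w2.npz",**c)
c=camera("top"); np.savez("pics/t2.npz",**c)
E
```

```text
(no output)
```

View pics/w2.png

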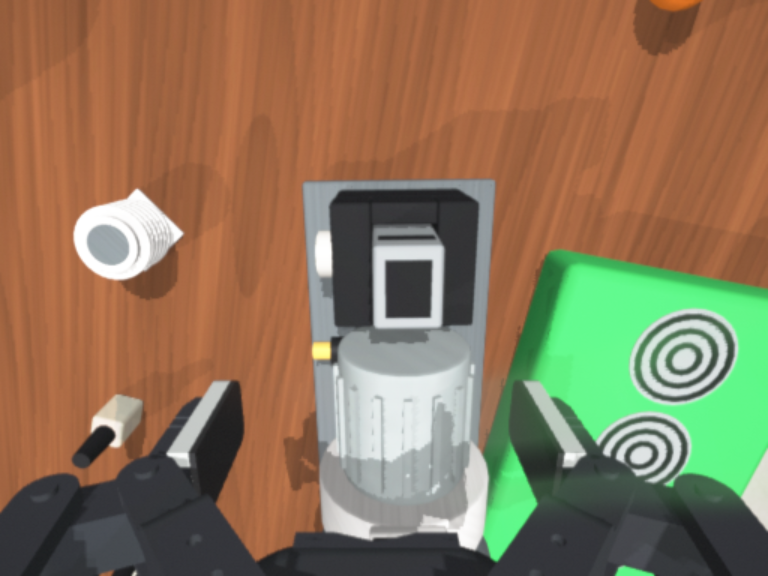

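```bash
python3 - <<'E'
from plant import read_state
from h import *
C=np.load("pics/w2.npz")
np.set_printoptions(precision=4,suppress=True)
P=[(373,247),(443,247),(442,327),(375,327)]
Q=np.array([onz(C,u/1.5,v/1.5,.145) for u,v in P]); print(Q, Q.mean(0))
for i in range(4): d=Q[(i+1)%4]-Q[i]; print(np.linalg.norm(d),np.degrees(np.arctan2(d[1],d[0])))
# base far corners (z~?) and box top corners
print([onz(C,u/1.5,v/1.5,.1)[:2] for u,v in [(332,192),(478,200),(473,323),(333,326)]])
# base long edges z=.0..: 
print([onz(C,u/1.5,v/1.5,.0)[:2] for u,v in [(303,182),(495,180)]])
print("barrel", onz(C,112/1.5,244/1.5,.054), "polish",onz(C,96/1.5,446/1.5,.078))
print("green",[onz(C,u/1.5,v/1.5,z)[:2] for u,v in [(550,253),(497,560)] for z in (.05,.07)])
s=read_state(); print(s["joint_pos"])
print(R.from_rotvec(s["ee_rot"]).as_matrix())
E
```

```text
[[0.5618 0.0733 0.145 ]
 [0.599  0.0805 0.145 ]
 [0.6094 0.0347 0.145 ]
 [0.5718 0.0275 0.145 ]] [0.5855 0.054  0.145 ]
0.03784952071000508 10.91682829138768
0.046921137101445694 -77.1731935316103
0.03835871734462751 -169.0832694084816
0.04690686137039023 102.20516912865844
[array([0.5323, 0.092 ]), array([0.6218, 0.1043]), array([0.6397, 0.024 ]), array([0.5473, 0.0039])]
[array([0.5009, 0.082 ]), array([0.6551, 0.1134])]
barrel [0.3758 0.0177 0.054 ] polish [ 0.3781 -0.1438  0.078 ]
green [array([0.697 , 0.0716]), array([0.6886, 0.0751]), array([ 0.7394, -0.2275]), array([ 0.7285, -0.2066])]
[ 0.1665  0.4286 -0.4927  1.9201  0.2596  0.8552 -0.2711]
[[-0.188   0.9822 -0.0004]
 [ 0.9822  0.188   0.0029]
 [ 0.0029  0.0002 -1.    ]]
```

```bash
python3 - <<'E'
from h import *
Rt=down(np.radians(100.8))
plan([0.5845,0.053,0.18],Rt,v=25)
plan([0.5845,0.053,0.105],Rt,v=20,p0=np.array([0.5845,0.053,0.18]),R0=Rt)
E
```

```text
t 2.3833 n 3 dist 0.0726 rot [ 0.    -0.003  0.001]
[[-0.0, 6.0, 23.0, 0.0, -0.001, 0.0], [-0.0, 6.0, 23.0, 0.0, -0.001, 0.0], [-0.0, 6.0, 23.0, 0.0, -0.001, 0.0]]
t 2.3833 n 4 dist 0.075 rot [0. 0. 0.]
[[0.0, 0.0, 19.0, 0.0, 0.0, 0.0], [0.0, 0.0, 19.0, 0.0, 0.0, 0.0], [0.0, 0.0, 19.0, 0.0, 0.0, 0.0], [0.0, 0.0, 19.0, 0.0, 0.0, 0.0]]
```

move_arm --pt "0 6 23 0 0 0" --pt "0 6 23 0 0 0" --pt "0 6 23 0 0 0" --pt "0 0 0 0 0 0" --pt "0 0 0 0 0 0"

```text
time: 2.8
tool_pos: [0.5808, 0.0542, 0.1814]
ee_rot: [-2.0, -2.422, -0.003]
contact_force: [-0.4, 0.3, -0.2]
opening: 0.999
```

```bash
python3 - <<'E'
from h import *
from plant import camera
Rt=down(np.radians(100.8))
c=camera("wrist"); cv2.imwrite("pics/w3.png",c["image"][:,:,::-1]); np.savez("pics/w3.npz",**c)
plan([0.5845,0.053,0.105],Rt,v=20)
E
```

```text
t 2.85 n 4 dist 0.0766 rot [ 0.001 -0.002  0.002]
[[-0.0, 1.0, 19.0, 0.0, -0.0, 0.0], [-0.0, 1.0, 19.0, 0.0, -0.0, 0.0], [-0.0, 1.0, 19.0, 0.0, -0.0, 0.0], [-0.0, 1.0, 19.0, 0.0, -0.0, 0.0]]
```

View pics/w3.png

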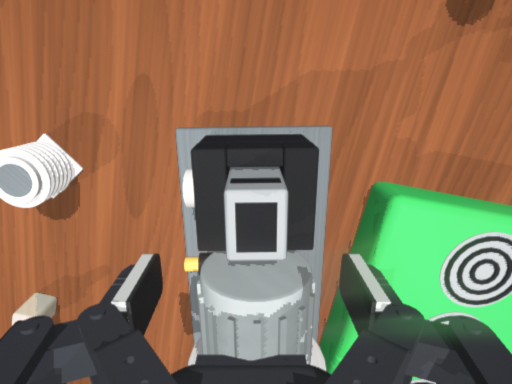

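move_arm --pt "0 1 19 0 0 0" --pt "0 1 19 0 0 0" --pt "0 1 19 0 0 0" --pt "0 1 19 0 0 0" --pt "0 0 0 0 0 0" --pt "0 0 0 0 0 0"

```text
time: 3.35
tool_pos: [0.5862, 0.0551, 0.1134]
ee_rot: [1.996, 2.416, 0.015]
contact_force: [0.9, -0.1, 1.1]
opening: 1.002
```

```bash
python3 - <<'E'
from h import *
from plant import camera
plan([0.5845,0.053,0.105],down(np.radians(100.8)),v=20)
c=camera("wrist"); cv2.imwrite("pics/w4.png",c["image"][:,:,::-1]); np.savez("pics/w4.npz",**c)
E
```

```text
t 3.35 n 1 dist 0.0088 rot [0.012 0.    0.001]
[[-2.0, -2.0, 8.0, 0.012, 0.0, 0.001]]
```

View pics/w4.png

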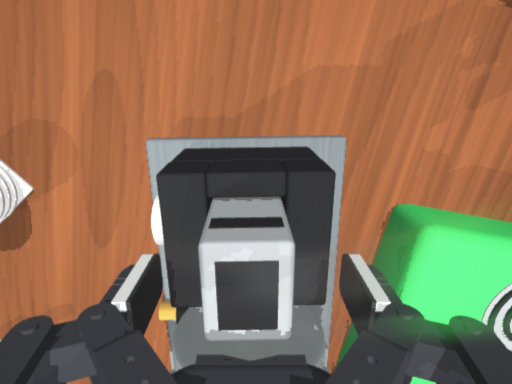

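move_arm --pt "-2 -1 8 0.012 0 0" --pt "0 0 0 0 0 0"

```text
time: 3.57
tool_pos: [0.5865, 0.0528, 0.1081]
ee_rot: [2.0, 2.42, 0.003]
contact_force: [-0.1, -0.9, 0.2]
opening: 0.999
```

move_arm --pt "0 0 0 0 0 0" --pt "0 0 0 0 0 0" --pt "0 0 0 0 0 0" --pt "0 0 0 0 0 0" --pt "0 0 0 0 0 0" --pt "0 0 0 0 0 0" --pt "0 0 0 0 0 0" --pt "0 0 0 0 0 0" --hand 255

```text
time: 4.23
tool_pos: [0.5856, 0.0519, 0.1104]
ee_rot: [2.001, 2.419, 0.001]
contact_force: [-1.4, -0.3, 0.7]
opening: 0.465
```

```bash
python3 - <<'E'
from h import *
from plant import camera
plan([0.5845,0.053,0.105],down(np.radians(100.8)),v=20)
c=camera("wrist"); cv2.imwrite("pics/w5.png",c["image"][:,:,::-1]); np.savez("pics/w5.npz",**c)
E
```

```text
t 4.2333 n 1 dist 0.0057 rot [0.002 0.002 0.   ]
[[1.0, -1.0, 5.0, 0.002, 0.002, 0.0]]
```

View pics/w5.png

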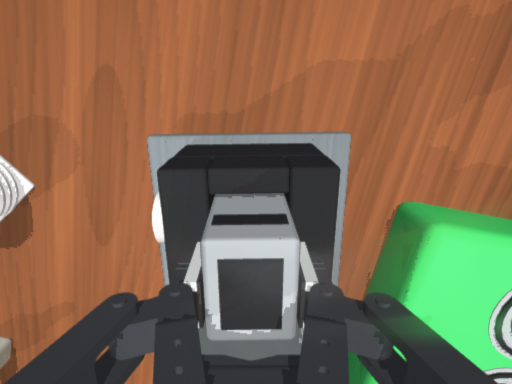

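move_arm --pt "0 0 -6 0 0 0" --pt "0 0 -8 0 0 0" --pt "0 0 -10 0 0 0" --pt "0 0 -10 0 0 0" --pt "0 0 -10 0 0 0" --pt "0 0 -10 0 0 0"

```text
time: 4.78
tool_pos: [0.5848, 0.0522, 0.1676]
ee_rot: [2.001, 2.421, -0.002]
contact_force: [0.3, 0.8, -2.1]
opening: 0.46
```

```bash
python3 - <<'E'
from h import *
from plant import camera, read_state
s=read_state();print(s["joint_pos"],s["opening"])
c=camera("wrist"); cv2.imwrite("pics/w6.png",c["image"][:,:,::-1]); np.savez("pics/w6.npz",**c)
plan([0.5845,0.053,0.25],down(np.radians(100.8)),v=30)
plan([0.40,0.337,0.25],down(np.radians(100.8+20)),v=35,p0=np.array([0.5845,0.053,0.25]),R0=down(np.radians(100.8)))
E
```

```text
[ 0.11522537  0.5465375  -0.43813089  1.96097069  0.34729717  0.70819751
 -0.34468755] 0.45970645430328294
t 4.8333 n 3 dist 0.0804 rot [0.002 0.001 0.001]
[[0.0, -0.0, -27.0, 0.001, 0.0, 0.0], [0.0, -0.0, -27.0, 0.001, 0.0, 0.0], [0.0, -0.0, -27.0, 0.001, 0.0, 0.0]]
t 4.8333 n 10 dist 0.3387 rot [ 0.     0.    -0.349]
[[31.0, -13.0, 0.0, 0.0, 0.0, -0.035], [32.0, -12.0, 0.0, 0.0, 0.0, -0.035], [32.0, -11.0, 0.0, 0.0, 0.0, -0.035], [33.0, -9.0, 0.0, 0.0, 0.0, -0.035], [33.0, -8.0, 0.0, 0.0, 0.0, -0.035], [33.0, -7.0, 0.0, 0.0, 0.0, -0.035], [33.0, -6.0, 0.0, 0.0, 0.0, -0.035], [34.0, -5.0, 0.0, 0.0, 0.0, -0.035], [34.0, -4.0, 0.0, 0.0, 0.0, -0.035], [34.0, -2.0, 0.0, 0.0, 0.0, -0.035]]
```

View pics/w6.png

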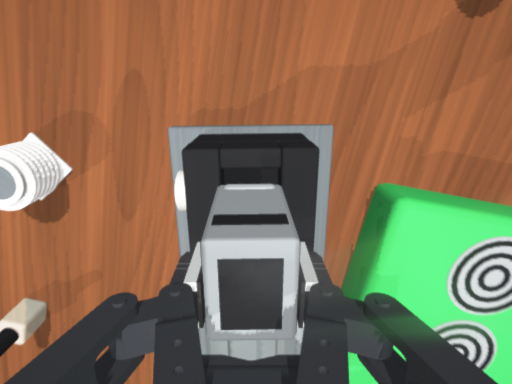

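move_arm --pt "0 0 -27 0 0 0" --pt "0 0 -27 0 0 0" --pt "0 0 -10 0 0 0" --pt "31 -12 0 0 0 -0.035" --pt "32 -11 0 0 0 -0.035" --pt "32 -10 0 0 0 -0.035" --pt "33 -9 0 0 0 -0.035" --pt "33 -8 0 0 0 -0.035" --pt "33 -7 0 0 0 -0.035" --pt "33 -6 0 0 0 -0.035"

```text
time: 5.67
tool_pos: [0.46, 0.2497, 0.2381]
ee_rot: [1.696, 2.631, 0.004]
contact_force: [-0.2, -0.3, -2.0]
opening: 0.46
```

```bash
python3 - <<'E'
from h import *
plan([0.402,0.337,0.15],down(np.radians(120.8)),v=33)
E
```

```text
t 5.6667 n 5 dist 0.1369 rot [ 0.008  0.009 -0.112]
[[21.0, -4.0, 17.0, 0.002, 0.002, -0.022], [21.0, -3.0, 17.0, 0.002, 0.002, -0.022], [21.0, -3.0, 18.0, 0.002, 0.002, -0.022], [21.0, -2.0, 18.0, 0.002, 0.002, -0.022], [21.0, -2.0, 18.0, 0.002, 0.002, -0.022]]
```

move_arm --pt "21 -4 17 0.002 0.002 -0.022" --pt "21 -3 17 0.002 0.002 -0.022" --pt "21 -3 18 0.002 0.002 -0.022" --pt "21 -2 18 0.002 0.002 -0.022" --pt "21 -2 18 0.002 0.002 -0.022" --pt "0 0 0 0 0 0" --pt "0 0 0 0 0 0"

```text
time: 6.25
tool_pos: [0.3917, 0.3486, 0.1474]
ee_rot: [-1.527, -2.742, -0.01]
contact_force: [0.8, -0.9, -2.0]
opening: 0.458
```

```bash
python3 - <<'E'
from h import *
from plant import camera, read_state
print(read_state()["joint_pos"].round(3))
c=camera("wrist"); cv2.imwrite("pics/w7.png",c["image"][:,:,::-1]); np.savez("pics/w7.npz",**c)
plan([0.402,0.337,0.050],down(np.radians(120.8)),v=20)
E
```

```text
[-0.452  0.528 -0.536  2.115  0.46   0.607 -0.757]
t 6.3 n 5 dist 0.0988 rot [ 0.004 -0.006  0.016]
[[-3.0, 0.0, 19.0, 0.001, -0.001, 0.003], [-3.0, 0.0, 20.0, 0.001, -0.001, 0.003], [-3.0, 1.0, 20.0, 0.001, -0.001, 0.003], [-3.0, 1.0, 20.0, 0.001, -0.001, 0.003], [-3.0, 1.0, 20.0, 0.001, -0.001, 0.003]]
```

View pics/w7.png

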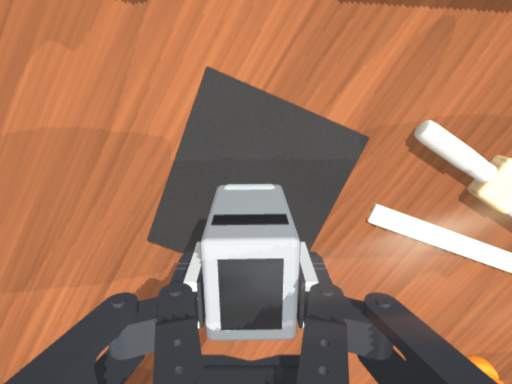

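```bash
python3 - <<'E'
from h import *
C=np.load("pics/w7.npz")
Q=[onz(C,*p,.003)[:2].round(3) for p in [(207,67),(368,137),(148,240)]]; print(Q,(Q[1]+Q[2])/2)
E
```

```text
[array([0.309, 0.414]), array([0.463, 0.439]), array([0.338, 0.239])] [0.4005 0.339 ]
```

move_arm --pt "-3 0 19 0 0 0.003" --pt "-3 0 20 0 0 0.003" --pt "-3 1 20 0 0 0.003" --pt "-2 1 15 0.001 -0.001 0.003" --pt "0 0 5 0 0 0" --pt "0 0 0 0 0 0" --pt "0 0 0 0 0 0"

```text
time: 6.88
tool_pos: [0.4063, 0.3377, 0.0706]
ee_rot: [1.56, 2.724, 0.019]
contact_force: [0.4, 0.3, -1.2]
opening: 0.457
```

```bash
python3 - <<'E'
from h import *
plan([0.402,0.337,0.0435],down(np.radians(120.8)),v=20)
E
```

```text
t 6.8833 n 2 dist 0.0275 rot [ 0.012 -0.004 -0.007]
[[1.0, -2.0, 14.0, 0.006, -0.002, -0.003], [1.0, -2.0, 14.0, 0.006, -0.002, -0.003]]
```

Bottom is ~40 mm below the TCP; descend gently and watch force.

move_arm --pt "0 -1 12 0.006 -0.002 -0.003" --pt "0 -1 8 0.006 -0.002 -0.003" --pt "0 0 4 0 0 0" --pt "0 0 2 0 0 0" --pt "0 0 0 0 0 0" --pt "0 0 0 0 0 0"

```text
time: 7.38
tool_pos: [0.4063, 0.3376, 0.045]
ee_rot: [1.553, 2.729, 0.005]
contact_force: [-0.1, 0.5, -2.3]
opening: 0.462
```

```bash
python3 - <<'E'
from h import *
plan([0.402,0.337,0.0435],down(np.radians(120.8)),v=20)
E
```

```text
t 7.3833 n 1 dist 0.0046 rot [ 0.004 -0.    -0.001]
[[2.0, -4.0, 1.0, 0.004, -0.0, -0.001]]
```

move_arm --pt "0 0 2 0.004 0 0" --pt "0 0 1 0 0 0" --pt "0 0 0 0 0 0"

```text
time: 7.63
tool_pos: [0.4062, 0.338, 0.0439]
ee_rot: [1.552, 2.73, 0.001]
contact_force: [-0.6, 0.4, -2.2]
opening: 0.456
```

move_arm --pt "0 0 2 0 0 0" --pt "0 0 2 0 0 0" --pt "0 0 1 0 0 0"

```text
time: 7.88
tool_pos: [0.4062, 0.3381, 0.0434]
ee_rot: [1.55, 2.728, 0.005]
contact_force: [-1.4, -0.5, -1.8]
opening: 0.458
```

move_arm --pt "0 0 3 0 0 0" --pt "0 0 3 0 0 0"

```text
time: 8.05
tool_pos: [0.4062, 0.3379, 0.0431]
ee_rot: [1.547, 2.723, 0.009]
contact_force: [-8.8, -8.7, 55.6]
opening: 0.463
```

move_arm --pt "0 0 0 0 0 0" --pt "0 0 0 0 0 0"

```text
time: 8.22
tool_pos: [0.4065, 0.3385, 0.0455]
ee_rot: [1.545, 2.722, 0.014]
contact_force: [0.2, 0.2, -2.3]
opening: 0.463
```

move_arm --pt "0 0 0 0 0 0" --pt "0 0 0 0 0 0" --pt "0 0 0 0 0 0" --pt "0 0 0 0 0 0" --pt "0 0 0 0 0 0" --pt "0 0 0 0 0 0" --hand 0

```text
time: 8.72
tool_pos: [0.4069, 0.3391, 0.0447]
ee_rot: [1.546, 2.723, 0.014]
contact_force: [-0.8, -0.1, 0.1]
opening: 1.002
```

move_arm --pt "0 0 -10 0 0 0" --pt "0 0 -20 0 0 0" --pt "0 0 -30 0 0 0" --pt "0 0 -35 0 0 0" --pt "0 0 -35 0 0 0" --pt "0 0 -35 0 0 0" --pt "0 0 -20 0 0 0"

```text
time: 9.3
tool_pos: [0.4004, 0.3371, 0.2352]
ee_rot: [1.543, 2.732, -0.006]
contact_force: [0.6, 1.0, 0.0]
opening: 1.003
```

```bash
python3 - <<'E'
from h import *
from plant import camera, read_state
print(read_state()["joint_pos"].round(3))
for n in ["wrist","scene","top"]:
    c=camera(n); cv2.imwrite(f"pics/{n}8.png",c["image"][:,:,::-1]); np.savez(f"pics/{n}8.npz",**c)
a=[cv2.imread(f"pics/{n}8.png") for n in ["wrist","top"]]
cv2.imwrite("pics/m8.png",np.hstack([cv2.resize(x,(400,300)) for x in a]))
E
```

```text
[-0.35   0.415 -0.625  2.025  0.339  0.807 -0.632]
```

View pics/m8.png

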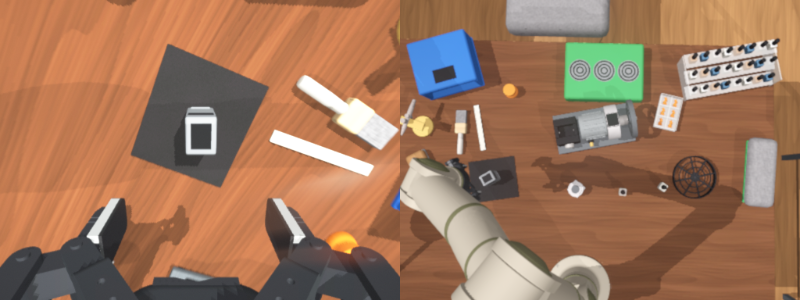

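View pics/scene8.png

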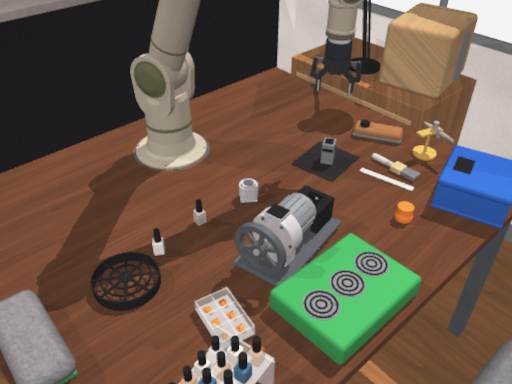

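```bash
python3 - <<'E'
from h import *
plan([0.620,-0.187,0.27],down(np.radians(10.6)),v=34)
E
```

```text
t 9.45 n 17 dist 0.5689 rot [0.005 0.005 1.927]
[[-33.0, -5.0, -2.0, 0.0, 0.0, 0.113], [-33.0, -1.0, -2.0, 0.0, 0.0, 0.113], [-33.0, 3.0, -2.0, 0.0, 0.0, 0.113], [-33.0, 6.0, -2.0, 0.0, 0.0, 0.113], [-32.0, 10.0, -2.0, 0.0, 0.0, 0.113], [-30.0, 14.0, -2.0, 0.0, 0.0, 0.113], [-29.0, 17.0, -2.0, 0.0, 0.0, 0.113], [-27.0, 20.0, -2.0, 0.0, 0.0, 0.113], [-24.0, 23.0, -2.0, 0.0, 0.0, 0.113], [-21.0, 26.0, -2.0, 0.0, 0.0, 0.113]]
[[-18.0, 28.0, -2.0, 0.0, 0.0, 0.113], [-15.0, 30.0, -2.0, 0.0, 0.0, 0.113], [-12.0, 31.0, -2.0, 0.0, 0.0, 0.113], [-8.0, 32.0, -2.0, 0.0, 0.0, 0.113], [-4.0, 33.0, -2.0, 0.0, 0.0, 0.113], [-1.0, 33.0, -2.0, 0.0, 0.0, 0.113], [3.0, 33.0, -2.0, 0.0, 0.0, 0.113]]
```

move_arm --pt "-33 -5 -3 0 0 0.113" --pt "-33 -1 -3 0 0 0.113" --pt "-33 3 -2 0 0 0.113" --pt "-33 6 -2 0 0 0.113" --pt "-32 10 -2 0 0 0.113" --pt "-30 14 -2 0 0 0.113" --pt "-29 17 -2 0 0 0.113" --pt "-27 20 -2 0 0 0.113" --pt "-24 23 -2 0 0 0.113" --pt "-21 26 -2 0 0 0.113"

```text
time: 10.28
tool_pos: [0.5216, 0.0191, 0.2497]
ee_rot: [-2.794, -1.433, 0.024]
contact_force: [0.3, 0.5, -0.5]
opening: 1.0
```

```bash
python3 - <<'E'
from h import *
plan([0.620,-0.187,0.27],down(np.radians(10.6)),v=34)
E
```

```text
t 10.2833 n 7 dist 0.2293 rot [-0.003  0.015  0.763]
[[-16.0, 29.0, -3.0, -0.0, 0.002, 0.109], [-13.0, 30.0, -3.0, -0.0, 0.002, 0.109], [-9.0, 31.0, -3.0, -0.0, 0.002, 0.109], [-6.0, 32.0, -3.0, -0.0, 0.002, 0.109], [-2.0, 33.0, -3.0, -0.0, 0.002, 0.109], [1.0, 33.0, -3.0, -0.0, 0.002, 0.109], [5.0, 32.0, -3.0, -0.0, 0.002, 0.109]]
```

move_arm --pt "-16 29 -3 0 0.002 0.109" --pt "-13 30 -3 0 0.002 0.109" --pt "-9 31 -3 0 0.002 0.109" --pt "-6 32 -3 0 0.002 0.109" --pt "-2 33 -3 0 0.002 0.109" --pt "1 33 -3 0 0.002 0.109" --pt "5 32 -3 0 0.002 0.109" --pt "0 0 0 0 0 0" --pt "0 0 0 0 0 0"

```text
time: 11.03
tool_pos: [0.613, -0.2093, 0.2593]
ee_rot: [-3.134, -0.206, 0.036]
contact_force: [-0.6, 1.0, 0.0]
opening: 1.0
```

```bash
python3 - <<'E'
from h import *
from plant import camera, read_state
print(read_state()["joint_pos"].round(3))
for n in ["wrist"]:
    c=camera(n); cv2.imwrite(f"pics/{n}9.png",cv2.resize(c["image"][:,:,::-1],None,fx=1.5,fy=1.5)); np.savez(f"pics/{n}9.npz",**c)
plan([0.620,-0.187,0.27],down(np.radians(10.6)),v=34)
E
```

```text
[ 0.25   0.486 -0.017  1.741  0.018  0.937 -1.216]
t 11.0833 n 1 dist 0.0263 rot [-0.002  0.023 -0.054]
[[10.0, -22.0, -11.0, -0.002, 0.023, -0.054]]
```

View pics/wrist9.png

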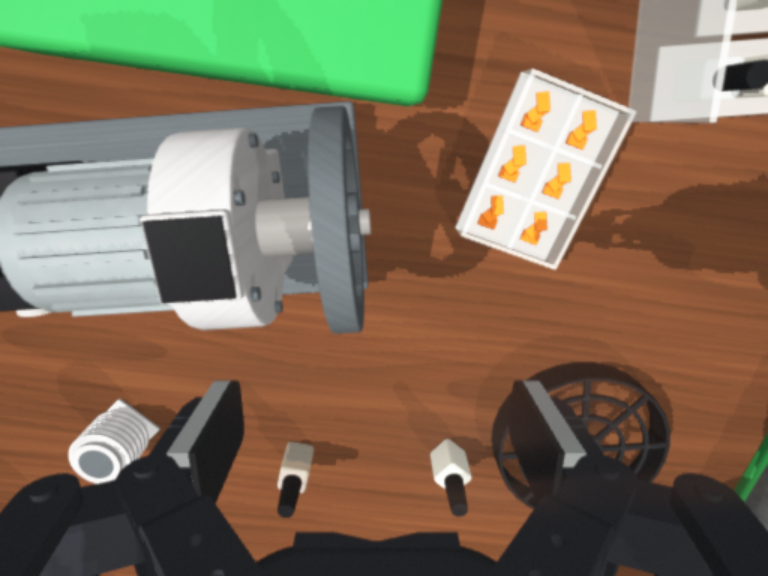

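```bash
python3 - <<'E'
from h import *
import cv2
im=cv2.imread("pics/wrist9.png")[90:350,280:400]
cv2.imwrite("pics/z9.png",cv2.resize(im,None,fx=2.3,fy=2.3,interpolation=cv2.INTER_CUBIC))
C=np.load("pics/wrist9.npz")
f=lambda u,v,z: onz(C,u/1.5,v/1.5,z).round(4)[:2]
print(f(331,107,.12),f(344,330,.12))
E=C["extrinsics"];print(-E[:3,:3].T@E[:3,3])
E
```

```text
[ 0.701  -0.1727] [ 0.5665 -0.1947]
[ 0.698685   -0.19874464  0.39933498]
```

View pics/z9.png

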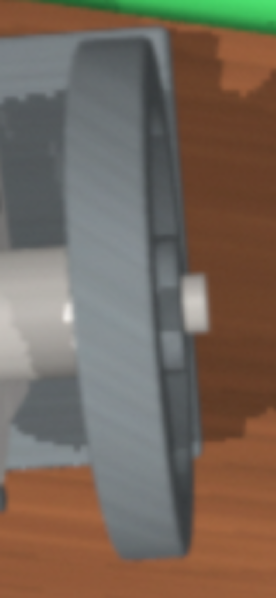

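```bash
python3 - <<'E'
from h import *
C=np.load("pics/wrist9.npz")
f=lambda u,v,z: onz(C,u/1.5,v/1.5,z).round(4)[:2]
for v,l,r in [(170,70,152),(270,73,155),(350,80,158)]:
    V=90+v/2.3; a=f(280+l/2.3,V,.175);b=f(280+r/2.3,V,.175); print(V,a,b,(a+b)/2,np.linalg.norm(a-b))
a=(f(317,108,.12)+f(345,108,.12))/2; b=(f(333,330,.11)+f(361,330,.11))/2; print(a,b,(a+b)/2,np.degrees(np.arctan2(*(a-b)[::-1])),np.linalg.norm(a-b))
print(f(364,222,.105),f(372,222,.105))
from plant import read_state
Rm=R.from_rotvec(read_state()["ee_rot"]).as_matrix();print(Rm.round(3))
E
```

```text
163.91304347826087 [ 0.6748 -0.1708] [ 0.677  -0.1872] [ 0.6759 -0.179 ] 0.016546903033498452
207.3913043478261 [ 0.6547 -0.1731] [ 0.657  -0.1901] [ 0.65585 -0.1816 ] 0.017154882686862067
242.17391304347828 [ 0.6378 -0.1761] [ 0.64   -0.1926] [ 0.6389  -0.18435] 0.016646020545463696
[ 0.7005  -0.17275] [ 0.562  -0.1966] [ 0.63125  -0.184675] 9.770631317148418 0.14053850895750952
[ 0.6361 -0.1989] [ 0.6368 -0.2039]
[[ 0.991  0.131 -0.023]
 [ 0.131 -0.991 -0.002]
 [-0.023 -0.001 -1.   ]]
```

```bash
cat >> h.py <<'E'
HUB=np.array([0.631,-0.1855,0.105]); YAW=np.radians(10.3)
def wpose(phi,rho,dy=0.):
    ex=np.array([np.cos(YAW),np.sin(YAW),0]);ey=np.array([-np.sin(YAW),np.cos(YAW),0]);ez=np.array([0,0,1.])
    u=np.sin(phi)*ex+np.cos(phi)*ez; x=np.cos(phi)*ex-np.sin(phi)*ez
    return HUB+rho*u+dy*ey, np.array([x,-ey,-u]).T
def wstat():
    from plant import read_state
    s=read_state(); Rm=R.from_rotvec(s["ee_rot"]).as_matrix(); p=np.array(s["tool_pos"])
    ex=np.array([np.cos(YAW),np.sin(YAW),0]);ey=np.array([-np.sin(YAW),np.cos(YAW),0])
    d=p-HUB; F=np.array(s["contact_force"]);M=np.array(s["torque"])
    phi=np.arctan2(d@ex,d[2]); z=-Rm[:,2]; tilt=np.arctan2(z@ex,z[2])
    print("t",round(s["time"],2),"phi %.1f tilt %.1f rho %.1f dy %.1f"%(np.degrees(phi),np.degrees(tilt),1000*np.hypot(d@ex,d[2]),1000*d@ey),"Ftool",(Rm.T@F).round(2),"Mtool",(Rm.T@M).round(3),"tauF %.3f tauM %.3f"%(np.cross(d,F)@ey,M@ey),"op",round(s["opening"],3),"q",np.round(s["joint_pos"],2))
E
python3 - <<'E'
from h import *
p,Rt=wpose(0,.110); plan(p,Rt,v=30)
E
```

```text
t 11.0833 n 2 dist 0.0536 rot [-0.002  0.023 -0.049]
[[11.0, -11.0, 22.0, -0.001, 0.012, -0.024], [11.0, -11.0, 22.0, -0.001, 0.012, -0.024]]
```

move_arm --pt "11 -11 22 0 0.012 -0.024" --pt "11 -11 22 0 0.012 -0.024" --pt "0 0 0 0 0 0" --pt "0 0 0 0 0 0" --hand 115

```text
time: 11.42
tool_pos: [0.6287, -0.1813, 0.2123]
ee_rot: [-3.124, -0.292, 0.004]
contact_force: [1.0, -0.1, -0.0]
opening: 0.55
```

```bash
python3 - <<'E'
from h import *
from plant import camera
wstat()
p,Rt=wpose(0,.110); plan(p,Rt,v=30)
c=camera("wrist"); cv2.imwrite("pics/w10.png",c["image"][:,:,::-1]); np.savez("pics/w10.npz",**c)
E
```

```text
t 11.42 phi -0.8 tilt 0.1 rho 107.3 dy 4.5 Ftool [ 0.98  0.27 -0.  ] Mtool [-0.016 -0.093  0.007] tauF 0.105 tauM 0.093 op 0.55 q [ 0.22  0.53 -0.04  1.78  0.02  0.83 -1.21]
t 11.4167 n 1 dist 0.0055 rot [-0.004  0.002  0.007]
[[1.0, 4.0, -3.0, -0.004, 0.002, 0.007]]
```

View pics/w10.png

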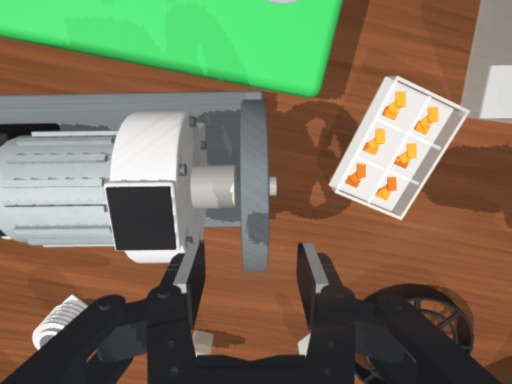

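move_arm --pt "1 3 14 0 0 0.007" --pt "0 0 15 0 0 0" --pt "0 0 15 0 0 0" --pt "0 0 14 0 0 0" --pt "0 0 8 0 0 0" --pt "0 0 0 0 0 0" --pt "0 0 0 0 0 0"

```text
time: 12.05
tool_pos: [0.6302, -0.187, 0.1472]
ee_rot: [-3.129, -0.275, -0.003]
contact_force: [0.7, 0.2, 0.2]
opening: 0.545
```

```bash
python3 - <<'E'
from h import *
from plant import camera
wstat()
p,Rt=wpose(0,.043,.001); plan(p,Rt,v=30)
c=camera("wrist"); cv2.imwrite("pics/w11.png",c["image"][:,:,::-1]); np.savez("pics/w11.npz",**c)
E
```

```text
t 12.05 phi -1.4 tilt -0.1 rho 42.2 dy -1.3 Ftool [ 0.69 -0.1  -0.19] Mtool [ 0.    -0.024 -0.007] tauF 0.029 tauM 0.024 op 0.545 q [ 0.23  0.61 -0.04  1.83  0.03  0.7  -1.22]
t 12.05 n 1 dist 0.0027 rot [-0.    -0.002 -0.004]
[[1.0, -2.0, -1.0, -0.0, -0.002, -0.004]]
```

View pics/w11.png

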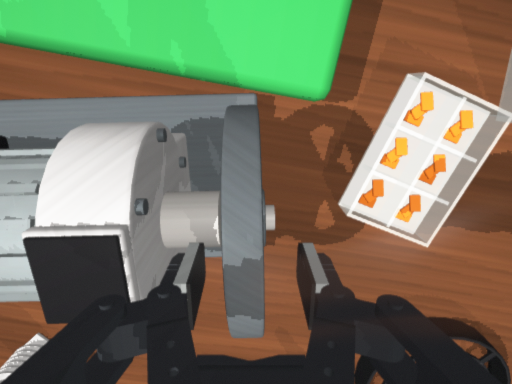

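move_arm --pt "1 -3 0 0 0 -0.004" --pt "0 0 0 0 0 0"

```text
time: 12.27
tool_pos: [0.6313, -0.1842, 0.1488]
ee_rot: [3.129, 0.281, 0.006]
contact_force: [0.9, 0.1, -0.2]
opening: 0.55
```

move_arm --pt "0 0 0 0 0 0" --pt "0 0 0 0 0 0" --pt "0 0 0 0 0 0" --pt "0 0 0 0 0 0" --pt "0 0 0 0 0 0" --pt "0 0 0 0 0 0" --hand 255

```text
time: 12.77
tool_pos: [0.632, -0.1836, 0.1506]
ee_rot: [3.127, 0.287, 0.009]
contact_force: [-0.7, 0.7, -0.1]
opening: 0.198
```

```bash
python3 - <<'E'
from h import *
wstat()
E
```

```text
t 12.77 phi 1.6 tilt -0.3 rho 45.6 dy 1.7 Ftool [-0.53 -0.77  0.14] Mtool [ 0.054 -0.067 -0.405] tauF -0.024 tauM 0.068 op 0.198 q [ 0.22  0.61 -0.04  1.83  0.03  0.7  -1.22]
```

```bash
cat > w.py <<'E'
from h import *
from plant import read_state
import json,sys
s=read_state()
open("log.jsonl","a").write(json.dumps({"tag":sys.argv[1:], **{k:np.asarray(v).tolist() for k,v in s.items()}})+"\n")
wstat()
E
python3 w.py rest
```

```text
t 12.77 phi 1.6 tilt -0.3 rho 45.6 dy 1.7 Ftool [-0.53 -0.77  0.14] Mtool [ 0.054 -0.067 -0.405] tauF -0.024 tauM 0.068 op 0.198 q [ 0.22  0.61 -0.04  1.83  0.03  0.7  -1.22]
```

move_arm --pt "2.3 0 0 0 -0.05 0" --pt "2.3 0 0 0 -0.05 0" --pt "2.3 0 0 0 -0.05 0"

```text
time: 13.02
tool_pos: [0.6354, -0.1828, 0.1507]
ee_rot: [3.106, 0.283, -0.235]
contact_force: [-0.1, 0.2, -4.2]
opening: 0.197
```

```bash
python3 w.py +
```

```text
t 13.02 phi 6.1 tilt 8.6 rho 45.9 dy 1.9 Ftool [ 0.53 -0.19  4.13] Mtool [ 0.02   0.633 -0.497] tauF 0.016 tauM -0.632 op 0.197 q [ 0.17  0.66  0.01  1.72  0.06  0.9  -1.26]
```

move_arm --pt "2.3 0 0 0 -0.05 0" --pt "2.3 0 0 0 -0.05 0" --pt "2.3 0 0 0 -0.05 0"

```text
time: 13.27
tool_pos: [0.6419, -0.1814, 0.1499]
ee_rot: [3.064, 0.28, -0.476]
contact_force: [-2.3, -0.1, -3.1]
opening: 0.196
```

```bash
python3 w.py +
```

```text
t 13.27 phi 14.3 tilt 17.7 rho 46.3 dy 2.1 Ftool [-1.26 -0.3   3.7 ] Mtool [-0.088  0.498 -0.495] tauF -0.068 tauM -0.498 op 0.196 q [ 0.12  0.73  0.04  1.59  0.09  1.11 -1.29]
```

move_arm --pt "2.8 0 0 0 -0.05 0" --pt "2.8 0 0 0 -0.05 0" --pt "2.8 0 0 0 -0.05 0"

```text
time: 13.52
tool_pos: [0.649, -0.1799, 0.1478]
ee_rot: [3.002, 0.274, -0.715]
contact_force: [-3.9, -0.1, 0.2]
opening: 0.194
```

```bash
python3 w.py +
```

```text
t 13.52 phi 23.6 tilt 26.8 rho 46.7 dy 2.3 Ftool [-3.48 -0.58  1.57] Mtool [-0.182  0.261 -0.465] tauF -0.166 tauM -0.261 op 0.194 q [ 0.09  0.82  0.06  1.47  0.1   1.31 -1.3 ]
```

move_arm --pt "2.8 0 0 0 -0.05 0" --pt "2.8 0 0 0 -0.05 0" --pt "2.8 0 0 0 -0.05 0"

```text
time: 13.77
tool_pos: [0.6555, -0.1786, 0.1446]
ee_rot: [2.923, 0.267, -0.948]
contact_force: [-3.6, -0.3, 0.3]
opening: 0.198
```

```bash
python3 w.py +
```

```text
t 13.77 phi 32.6 tilt 36.0 rho 47.0 dy 2.4 Ftool [-3.08 -0.38  1.89] Mtool [-0.329  0.299 -0.363] tauF -0.150 tauM -0.298 op 0.198 q [ 0.06  0.91  0.08  1.34  0.12  1.5  -1.3 ]
```

move_arm --pt "2.8 0 0 0 -0.05 0" --pt "2.8 0 0 0 -0.05 0" --pt "2.8 0 0 0 -0.05 0"

```text
time: 14.02
tool_pos: [0.6614, -0.1773, 0.1403]
ee_rot: [2.826, 0.257, -1.174]
contact_force: [-3.6, -0.4, 1.2]
opening: 0.196
```

```bash
python3 w.py +
```

```text
t 14.02 phi 41.6 tilt 45.1 rho 47.2 dy 2.6 Ftool [-3.38 -0.27  1.75] Mtool [-0.346  0.363 -0.216] tauF -0.164 tauM -0.363 op 0.196 q [ 0.04  1.    0.1   1.22  0.14  1.68 -1.3 ]
```

move_arm --pt "-2.5 0 0 0 0.05 0" --pt "-2.5 0 0 0 0.05 0" --pt "-2.5 0 0 0 0.05 0"

```text
time: 14.27
tool_pos: [0.6578, -0.1781, 0.1415]
ee_rot: [2.909, 0.27, -0.974]
contact_force: [-2.6, -1.3, 3.1]
opening: 0.195
```

```bash
python3 w.py -
```

```text
t 14.27 phi 37.2 tilt 37.0 rho 45.8 dy 2.5 Ftool [-4.12  0.78 -0.76] Mtool [ 0.042 -0.398 -0.287] tauF -0.189 tauM 0.400 op 0.195 q [ 0.06  0.92  0.08  1.33  0.12  1.52 -1.3 ]
```

move_arm --pt "-2.5 0 0 0 0.05 0" --pt "-2.5 0 0 0 0.05 0" --pt "-2.5 0 0 0 0.05 0"

```text
time: 14.52
tool_pos: [0.6515, -0.1794, 0.1453]
ee_rot: [2.989, 0.277, -0.748]
contact_force: [0.3, -1.8, -4.3]
opening: 0.196
```

```bash
python3 w.py -
```

```text
t 14.52 phi 27.8 tilt 28.1 rho 45.5 dy 2.3 Ftool [2.01 1.83 3.86] Mtool [-0.058  0.835 -0.437] tauF 0.091 tauM -0.832 op 0.196 q [ 0.08  0.83  0.06  1.45  0.11  1.33 -1.3 ]
```

move_arm --pt "-2.5 0 0 0 0.05 0" --pt "-2.5 0 0 0 0.05 0" --pt "-2.5 0 0 0 0.05 0"

```text
time: 14.77
tool_pos: [0.645, -0.1808, 0.1478]
ee_rot: [3.052, 0.283, -0.51]
contact_force: [0.5, -1.9, -6.3]
opening: 0.198
```

```bash
python3 w.py -
```

```text
t 14.77 phi 18.8 tilt 19.0 rho 45.2 dy 2.2 Ftool [2.14 1.9  5.89] Mtool [-0.047  0.762 -0.395] tauF 0.096 tauM -0.760 op 0.198 q [ 0.11  0.75  0.04  1.57  0.09  1.14 -1.29]
```

move_arm --pt "-2.5 0 0 0 0.05 0" --pt "-2.5 0 0 0 0.05 0" --pt "-2.5 0 0 0 0.05 0"

```text
time: 15.02
tool_pos: [0.6382, -0.1822, 0.1492]
ee_rot: [3.097, 0.288, -0.267]
contact_force: [2.0, -1.2, -7.3]
opening: 0.199
```

```bash
python3 w.py -
```

```text
t 15.02 phi 9.9 tilt 9.9 rho 44.8 dy 2.0 Ftool [2.97 1.48 6.94] Mtool [ 0.101  0.687 -0.454] tauF 0.134 tauM -0.684 op 0.199 q [ 0.16  0.67  0.01  1.7   0.07  0.93 -1.27]
```

move_arm --pt "-2.5 0 0 0 0.05 0" --pt "-2.5 0 0 0 0.05 0" --pt "-2.5 0 0 0 0.05 0"

```text
time: 15.27
tool_pos: [0.6313, -0.1836, 0.1495]
ee_rot: [3.122, 0.291, -0.02]
contact_force: [2.6, -0.9, -9.5]
opening: 0.197
```

```bash
python3 w.py -
```

```text
t 15.27 phi 0.8 tilt 0.8 rho 44.5 dy 1.8 Ftool [2.53 1.3  9.46] Mtool [ 0.215  0.58  -0.454] tauF 0.114 tauM -0.577 op 0.197 q [ 0.21  0.61 -0.03  1.82  0.04  0.72 -1.23]
```

move_arm --pt "-2.5 0 0 0 0.05 0" --pt "-2.5 0 0 0 0.05 0" --pt "-2.5 0 0 0 0.05 0"

```text
time: 15.52
tool_pos: [0.6246, -0.1851, 0.1487]
ee_rot: [-3.112, -0.291, -0.228]
contact_force: [5.5, -1.2, -13.6]
opening: 0.197
```

```bash
python3 w.py -
```

```text
t 15.52 phi -8.1 tilt -8.4 rho 44.1 dy 1.5 Ftool [ 3.18  2.11 14.26] Mtool [ 0.289  0.466 -0.389] tauF 0.143 tauM -0.462 op 0.197 q [ 0.29  0.57 -0.09  1.94 -0.    0.5  -1.17]
```

move_arm --pt "0 0 0 0 0 0" --pt "0 0 0 0 0 0"

```text
time: 15.68
tool_pos: [0.6229, -0.1855, 0.1484]
ee_rot: [-3.111, -0.289, -0.229]
contact_force: [3.5, 1.2, -5.7]
opening: 0.197
```

```bash
python3 w.py y0
```

```text
t 15.68 phi -10.4 tilt -8.4 rho 44.1 dy 1.4 Ftool [ 2.79 -0.52  6.14] Mtool [ 0.184  0.909 -0.597] tauF 0.113 tauM -0.905 op 0.197 q [ 0.3   0.57 -0.1   1.95 -0.    0.49 -1.17]
```

move_arm --pt "0 1.5 0 0 0 0" --pt "0 1.5 0 0 0 0"

```text
time: 15.85
tool_pos: [0.6231, -0.1855, 0.1484]
ee_rot: [-3.108, -0.293, -0.222]
contact_force: [-2.6, 4.6, 1.4]
opening: 0.199
```

```bash
python3 w.py y+
```

```text
t 15.85 phi -10.1 tilt -8.2 rho 44.1 dy 1.4 Ftool [-1.43 -4.98 -1.65] Mtool [ 0.988 -0.169 -0.436] tauF -0.063 tauM 0.177 op 0.199 q [ 0.3   0.57 -0.1   1.94 -0.    0.5  -1.16]
```

```bash
python3 - <<'E'
import json,numpy as np
np.set_printoptions(precision=3,suppress=True,linewidth=180)
for l in open("log.jsonl"):
    d=json.loads(l); print(d["tag"],np.array(d["effort"]),np.array(d["qvel"]))
from plant import camera,read_state
for i in range(6):
    s=read_state(); print(np.array(s["effort"]),s["contact_force"],s["torque"]); camera("top")
E
python3 w.py h
```

```text
['rest'] [  0.372 -73.437   1.334 -20.91   -0.263  -0.087  -0.412] [-0.001 -0.    -0.001  0.001  0.004  0.     0.003]
['+'] [  1.926 -81.804   1.996 -20.663  -0.201  -0.537  -0.34 ] [-0.207  0.257  0.148 -0.484  0.111  0.816 -0.136]
['+'] [  0.876 -86.128   2.614 -21.352  -0.052  -0.148  -0.377] [-0.155  0.303  0.11  -0.493  0.084  0.798 -0.08 ]
['+'] [  0.593 -91.07    3.397 -21.781   0.069   0.06   -0.383] [-0.124  0.343  0.095 -0.502  0.069  0.783 -0.037]
['+'] [  0.525 -96.269   4.259 -21.78    0.198   0.641  -0.365] [-0.095  0.366  0.086 -0.495  0.064  0.752  0.002]
['+'] [   0.475 -101.01     5.01   -21.761    0.275    1.095   -0.335] [-0.072  0.382  0.082 -0.482  0.071  0.725  0.033]
['-'] [ -1.896 -88.702   4.287 -24.978   0.377   2.309  -0.262] [ 0.086 -0.353 -0.074  0.469 -0.063 -0.7   -0.016]
['-'] [ -1.682 -89.21    4.244 -24.497   0.533   3.755  -0.439] [ 0.112 -0.343 -0.087  0.496 -0.06  -0.759  0.019]
['-'] [ -1.792 -84.842   3.487 -24.234   0.386   3.322  -0.559] [ 0.145 -0.318 -0.1    0.505 -0.072 -0.798  0.059]
['-'] [ -1.969 -80.555   2.747 -23.726   0.261   2.817 
[... 604 characters left out ...]
0.868 0.338 0.572]
[  2.867 -68.084   2.499 -21.304   0.165  -1.564  -0.442] [-3.807  5.251  2.126] [0.913 0.428 0.555]
[  2.816 -67.692   2.453 -21.549   0.134  -1.441  -0.406] [-3.743  4.512  2.353] [0.874 0.348 0.622]
[  2.72  -67.791   2.419 -21.512   0.131  -1.439  -0.427] [-4.34   5.122  1.705] [0.863 0.391 0.552]
[  2.663 -67.84    2.401 -21.489   0.13   -1.442  -0.434] [-3.91   5.004  1.987] [0.899 0.345 0.583]
[  2.626 -67.861   2.389 -21.479   0.129  -1.443  -0.435] [-2.953  3.889  2.326] [0.917 0.398 0.568]
t 16.15 phi -10.0 tilt -8.2 rho 44.1 dy 1.4 Ftool [-2.53 -4.31 -2.09] Mtool [ 0.94  -0.209 -0.387] tauF -0.110 tauM 0.217 op 0.194 q [ 0.3   0.57 -0.1   1.94 -0.    0.5  -1.16]
```

move_arm --pt "0 -1.5 0 0 0 0" --pt "-2.7 0 0 0 0.06 0" --pt "-2.7 0 0 0 0.06 0" --pt "-2.7 0 0 0 0.06 0"

```text
time: 16.48
tool_pos: [0.6171, -0.1867, 0.1466]
ee_rot: [-3.063, -0.295, -0.493]
contact_force: [5.4, -0.7, -18.4]
opening: 0.199
```

```bash
python3 w.py -
```

```text
t 16.48 phi -18.5 tilt -18.2 rho 43.8 dy 1.3 Ftool [-0.84  1.61 19.13] Mtool [-0.116 -0.582 -0.232] tauF -0.039 tauM 0.581 op 0.199 q [ 0.43  0.54 -0.23  2.07 -0.06  0.25 -1.07]
```

move_arm --pt "2.7 0 0 0 -0.06 0" --pt "2.7 0 0 0 -0.06 0" --pt "2.7 0 0 0 -0.06 0"

```text
time: 16.73
tool_pos: [0.6157, -0.1868, 0.1463]
ee_rot: [-3.108, -0.286, -0.196]
contact_force: [1.8, 3.7, -6.9]
opening: 0.193
```

```bash
python3 w.py +
```

```text
t 16.73 phi -20.3 tilt -7.2 rho 44.0 dy 1.4 Ftool [ 1.56 -3.3   7.15] Mtool [ 0.565  0.516 -0.533] tauF -0.005 tauM -0.516 op 0.193 q [ 0.29  0.57 -0.09  1.95 -0.01  0.51 -1.15]
```

move_arm --pt "2.7 0 0 0 -0.06 0"

```text
time: 16.82
tool_pos: [0.6183, -0.1863, 0.1473]
ee_rot: [-3.118, -0.287, -0.096]
contact_force: [1.6, 1.7, -8.7]
opening: 0.196
```

```bash
python3 w.py +
```

```text
t 16.82 phi -16.6 tilt -3.5 rho 44.2 dy 1.5 Ftool [ 1.38 -1.33  8.77] Mtool [ 0.288  0.662 -0.561] tauF -0.029 tauM -0.663 op 0.196 q [ 0.25  0.58 -0.05  1.9   0.01  0.6  -1.18]
```

move_arm --pt "2.7 0 0 0 -0.06 0"

```text
time: 16.9
tool_pos: [0.6212, -0.1857, 0.1482]
ee_rot: [-3.126, -0.288, 0.004]
contact_force: [-0.0, 0.7, -9.0]
opening: 0.196
```

```bash
python3 w.py +
```

```text
t 16.9 phi -12.6 tilt 0.1 rho 44.3 dy 1.6 Ftool [ 0.11 -0.67  9.  ] Mtool [ 0.066  0.413 -0.519] tauF -0.084 tauM -0.414 op 0.196 q [ 0.22  0.6  -0.03  1.85  0.02  0.69 -1.21]
```

move_arm --pt "2.7 0 0 0 -0.06 0"

```text
time: 16.98
tool_pos: [0.624, -0.1851, 0.149]
ee_rot: [3.122, 0.288, -0.104]
contact_force: [-1.5, 0.3, -7.5]
opening: 0.193
```

```bash
python3 w.py +
```

```text
t 16.98 phi -8.8 tilt 3.8 rho 44.5 dy 1.6 Ftool [-0.91 -0.61  7.56] Mtool [ 0.024  0.284 -0.534] tauF -0.113 tauM -0.284 op 0.193 q [ 0.19  0.62 -0.01  1.8   0.04  0.78 -1.23]
```

move_arm --pt "2.7 0 0 0 -0.06 0"

```text
time: 17.07
tool_pos: [0.6268, -0.1845, 0.1494]
ee_rot: [3.11, 0.287, -0.205]
contact_force: [-2.3, 0.1, -6.2]
opening: 0.193
```

```bash
python3 w.py +
```

```text
t 17.07 phi -5.1 tilt 7.5 rho 44.6 dy 1.7 Ftool [-1.4  -0.52  6.45] Mtool [-0.03   0.322 -0.484] tauF -0.124 tauM -0.322 op 0.193 q [ 0.17  0.65  0.01  1.75  0.05  0.87 -1.24]
```

move_arm --pt "2.7 0 0 0 -0.06 0"

```text
time: 17.15
tool_pos: [0.6296, -0.184, 0.1497]
ee_rot: [3.095, 0.286, -0.305]
contact_force: [-1.3, -0.2, -5.7]
opening: 0.198
```

```bash
python3 w.py +
```

```text
t 17.15 phi -1.4 tilt 11.3 rho 44.8 dy 1.7 Ftool [-0.2  -0.08  5.82] Mtool [-0.025  0.432 -0.433] tauF -0.066 tauM -0.432 op 0.198 q [ 0.15  0.68  0.03  1.7   0.06  0.95 -1.26]
```

move_arm --pt "2.7 0 0 0 -0.06 0"

```text
time: 17.23
tool_pos: [0.6324, -0.1834, 0.1499]
ee_rot: [3.076, 0.285, -0.404]
contact_force: [-3.3, -0.5, -5.2]
opening: 0.196
```

```bash
python3 w.py +
```

```text
t 17.23 phi 2.3 tilt 15.0 rho 44.9 dy 1.9 Ftool [-1.91 -0.11  5.91] Mtool [-0.085  0.393 -0.44 ] tauF -0.142 tauM -0.392 op 0.196 q [ 0.13  0.7   0.04  1.65  0.07  1.03 -1.27]
```

move_arm --pt "2.7 0 0 0 -0.06 0"

```text
time: 17.32
tool_pos: [0.6353, -0.1828, 0.1499]
ee_rot: [3.055, 0.282, -0.502]
contact_force: [-3.7, -0.7, -4.3]
opening: 0.196
```

```bash
python3 w.py +
```

```text
t 17.32 phi 5.9 tilt 18.7 rho 45.1 dy 1.9 Ftool [-2.22 -0.06  5.25] Mtool [-0.131  0.465 -0.493] tauF -0.150 tauM -0.463 op 0.196 q [ 0.11  0.73  0.05  1.6   0.08  1.12 -1.28]
```

move_arm --pt "2.7 0 0 0 -0.06 0"

```text
time: 17.4
tool_pos: [0.6381, -0.1822, 0.1496]
ee_rot: [3.03, 0.28, -0.599]
contact_force: [-4.1, -1.7, -4.2]
opening: 0.196
```

```bash
python3 w.py +
```

```text
t 17.4 phi 9.6 tilt 22.4 rho 45.3 dy 1.9 Ftool [-2.39  0.9   5.53] Mtool [-0.12   0.546 -0.508] tauF -0.161 tauM -0.543 op 0.196 q [ 0.1   0.77  0.06  1.55  0.09  1.2  -1.29]
```

```bash
cat > fit.py <<'E'
from h import *
import json
from scipy.optimize import least_squares
np.set_printoptions(precision=3,suppress=True,linewidth=180)
D=[json.loads(l) for l in open("log.jsonl")]
ex=np.array([np.cos(YAW),np.sin(YAW),0]);ey=np.array([-np.sin(YAW),np.cos(YAW),0]);ez=np.array([0,0,1.])
G=[];Z=[];F=[];M=[];dr=[];seg=[]
sg=0
for d in D:
    t=d["tag"][0]
    if t=="new": sg+=1; continue
    if t not in "+-": continue
    Rm=R.from_rotvec(d["ee_rot"]).as_matrix(); p=np.array(d["tool_pos"])
    Z.append(Rm[:,2]);G.append(p-0.0187*Rm[:,2]);F.append(d["contact_force"]);M.append(d["torque"]);dr.append(1 if t=="+" else -1);seg.append(sg)
G,Z,F,M,dr,seg=map(np.array,(G,Z,F,M,dr,seg))
gx=(G-HUB)@ex; gz=(G-HUB)[:,2]
# circle fit per segment (same radius offset)
A=np.c_[2*gx,2*gz,np.ones(len(gx))]; s=np.linalg.lstsq(A,gx**2+gz**2,rcond=None)[0]
c=s[:2]; r=np.sqrt(s[2]+c@c); print("hub offset",c*1000,"r",r*1000)
if np.abs(c).max()>.006: c=np.zeros(2)
th=np.arctan2(gx-c[0],gz-c[1])
H=HUB+c[0]*ex+c[1]*ez
def tau(L):
    P=G-L*Z; return (np.cross(P-H,F)+M)@ey
if __name__=="__main__":
    for L in (.14,.16,.18,.20,.22):
        y=tau(L)
        B=np.c_[-dr,np.sin(th),np.cos(th)]
        k,res,_,_=np.linalg.lstsq(B,y,rcond=None); B2=np.c_[B,np.ones(len(th))]; k2,res2,_,_=np.linalg.lstsq(B2,y,rcond=None)
        print(L,"drag %.3f A %.3f alpha %.1f"%(k[0],np.hypot(k[1],k[2]),np.degrees(np.arctan2(k[2],k[1]))),"rms",np.sqrt(res/len(y)),"| with bias",k2[0].round(3),np.hypot(k2[1],k2[2]).round(3),np.degrees(np.arctan2(k2[2],k2[1])).round(1),k2[3].round(3),np.sqrt(res2/len(y)))
    y=tau(.18)
    for a in zip(np.degrees(th).round(1),dr,seg,y.round(3)): print(*a,end=" | ")
E
python3 fit.py
```

```text
hub offset [3.392 0.466] r 62.888165774672444
0.14 drag 0.314 A 0.903 alpha -155.3 rms [0.108] | with bias 0.311 1.539 -127.9 0.808 [0.101]
0.16 drag 0.339 A 0.974 alpha -157.7 rms [0.116] | with bias 0.337 1.401 -135.2 0.597 [0.112]
0.18 drag 0.363 A 1.047 alpha -159.8 rms [0.131] | with bias 0.362 1.291 -143.9 0.386 [0.129]
0.2 drag 0.388 A 1.121 alpha -161.7 rms [0.15] | with bias 0.388 1.215 -153.9 0.176 [0.15]
0.22 drag 0.413 A 1.196 alpha -163.3 rms [0.173] | with bias 0.413 1.181 -164.9 -0.035 [0.173]
3.8 1 0 -0.526 | 12.5 1 0 -0.825 | 21.9 1 0 -1.117 | 31.3 1 0 -1.057 | 40.6 1 0 -1.193 | 34.9 -1 0 -0.595 | 25.3 -1 0 -0.356 | 16.1 -1 0 -0.258 | 6.9 -1 0 0.016 | -2.3 -1 0 0.008 | -11.3 -1 0 0.267 | -21.5 -1 0 0.314 | -19.5 1 0 -0.237 | -15.9 1 0 -0.449 | -12.0 1 0 -0.506 | -8.2 1 0 -0.605 | -4.5 1 0 -0.745 | -0.8 1 0 -0.557 | 3.0 1 0 -0.929 | 6.7 1 0 -1.066 | 10.4 1 0 -1.19 |
```

move_arm --pt "0 0 0 0 0 0" --pt "0 0 0 0 0 0" --pt "0 0 0 0 0 0" --pt "0 0 -15 0 0 0" --pt "0 0 -30 0 0 0" --pt "0 0 -30 0 0 0" --pt "0 0 -15 0 0 0" --pt "0 0 0 0 0 0" --pt "0 0 0 0 0 0" --hand 115

```text
time: 18.15
tool_pos: [0.6727, -0.1756, 0.2362]
ee_rot: [3.031, 0.271, -0.592]
contact_force: [0.1, 0.0, -0.6]
opening: 0.551
```

```bash
cat > avg.py <<'E'
from h import *
from plant import camera,read_state
import sys,json
n=int(sys.argv[1]); S=[]
for i in range(n):
    s=read_state(); S.append((s["contact_force"],s["torque"])); c=camera("top")
S=np.array(S); m=S.mean(0); s=read_state(); Rm=R.from_rotvec(s["ee_rot"]).as_matrix()
open("free.jsonl","a").write(json.dumps({"ee_rot":np.asarray(s["ee_rot"]).tolist(),"F":m[0].tolist(),"M":m[1].tolist(),"n":n})+"\n")
print("F",m[0].round(2),"M",m[1].round(3),"std",S.std(0).round(2).tolist(),"Ftool",(Rm.T@m[0]).round(2),"Mtool",(Rm.T@m[1]).round(3)); wstat()
E
python3 avg.py 8
```

```text
F [-0.19 -0.23 -0.22] M [ 0.073 -0.384 -0.001] std [[0.27, 0.39, 0.41], [0.02, 0.02, 0.02]] Ftool [-0.12  0.19  0.29] Mtool [0.004 0.391 0.001]
t 18.55 phi 18.2 tilt 22.3 rho 136.4 dy 2.8 Ftool [-0.29 -0.22 -0.28] Mtool [0.015 0.382 0.038] tauF -0.037 tauM -0.382 op 0.555 q [ 0.08  0.73  0.07  1.4   0.08  1.39 -1.28]
```

move_arm --pt "0 0 -10 0 0.12 0" --pt "0 0 -10 0 0.12 0" --pt "0 0 0 0 0.12 0" --pt "0 0 0 0 0.12 0" --pt "0 0 0 0 0.12 0" --pt "0 0 0 0 0.05 0" --pt "0 0 0 0 0 0" --pt "0 0 0 0 0 0" --pt "0 0 0 0 0 0" --pt "0 0 0 0 0 0"

```text
time: 19.38
tool_pos: [0.6787, -0.1725, 0.2483]
ee_rot: [-3.082, -0.281, -0.424]
contact_force: [0.3, -0.5, 0.8]
opening: 0.546
```

```bash
python3 avg.py 8
```

```text
F [ 0.25 -0.09 -0.15] M [-0.04   0.298 -0.003] std [[0.43, 0.35, 0.67], [0.03, 0.02, 0.04]] Ftool [0.18 0.13 0.21] Mtool [ 0.013 -0.301  0.005]
t 19.78 phi 18.8 tilt -15.7 rho 151.4 dy 4.4 Ftool [-0.32  0.23 -0.33] Mtool [ 0.013 -0.295 -0.023] tauF -0.068 tauM 0.295 op 0.551 q [ 0.28  0.47 -0.09  1.84 -0.1   0.58 -1.12]
```

```bash
python3 - <<'E'
s=open("fit.py").read()
s=s.replace("return (np.cross(P-H,F)+M)@ey","tl=np.arctan2(-Z@ex,-Z[:,2]); return (np.cross(P-H,F)+M)@ey+1.064*np.sin(tl)-0.013")
open("fit.py","w").write(s)
E
python3 fit.py
```

```text
hub offset [3.392 0.466] r 62.888165774672444
0.14 drag 0.256 A 0.294 alpha -63.5 rms [0.088] | with bias 0.254 0.998 -88.7 0.709 [0.081]
0.16 drag 0.281 A 0.259 alpha -78.9 rms [0.096] | with bias 0.28 0.772 -92.0 0.499 [0.093]
0.18 drag 0.306 A 0.248 alpha -97.3 rms [0.112] | with bias 0.305 0.55 -97.9 0.288 [0.111]
0.2 drag 0.331 A 0.263 alpha -115.4 rms [0.133] | with bias 0.331 0.342 -111.5 0.078 [0.133]
0.22 drag 0.356 A 0.301 alpha -130.3 rms [0.157] | with bias 0.356 0.197 -152.2 -0.133 [0.157]
3.8 1 0 -0.379 | 12.5 1 0 -0.515 | 21.9 1 0 -0.65 | 31.3 1 0 -0.446 | 40.6 1 0 -0.452 | 34.9 -1 0 0.033 | 25.3 -1 0 0.132 | 16.1 -1 0 0.075 | 6.9 -1 0 0.186 | -2.3 -1 0 0.01 | -11.3 -1 0 0.099 | -21.5 -1 0 -0.032 | -19.5 1 0 -0.384 | -15.9 1 0 -0.528 | -12.0 1 0 -0.517 | -8.2 1 0 -0.547 | -4.5 1 0 -0.618 | -0.8 1 0 -0.362 | 3.0 1 0 -0.667 | 6.7 1 0 -0.738 | 10.4 1 0 -0.798 |
```

```bash
python3 - <<'E'
s=open("h.py").read()
s=s.replace("HUB=np.array([0.631,-0.1855,0.105]); YAW=np.radians(10.3)","HUB=np.array([0.6340,-0.1830,0.1054]); YAW=np.radians(11.6)")
open("h.py","w").write(s)
E
python3 fit.py | head -6
python3 - <<'E'
from h import *
p,Rt=wpose(np.radians(44),.115); plan(p,Rt,v=30)
E
```

```text
hub offset [-0.009  0.041] r 62.91319989769408
0.14 drag 0.251 A 0.298 alpha -64.1 rms [0.089] | with bias 0.249 1.037 -89.1 0.742 [0.081]
0.16 drag 0.276 A 0.264 alpha -79.4 rms [0.097] | with bias 0.274 0.814 -92.4 0.534 [0.093]
0.18 drag 0.300 A 0.254 alpha -97.6 rms [0.112] | with bias 0.299 0.596 -98.1 0.327 [0.111]
0.2 drag 0.324 A 0.269 alpha -115.4 rms [0.133] | with bias 0.324 0.391 -110.0 0.12 [0.133]
0.22 drag 0.349 A 0.307 alpha -130.0 rms [0.158] | with bias 0.349 0.234 -141.9 -0.088 [0.157]
t 19.7833 n 10 dist 0.0694 rot [ 1.000e-03 -1.042e+00 -2.400e-02]
[[2.0, 0.0, 7.0, 0.0, -0.104, -0.002], [2.0, 0.0, 7.0, 0.0, -0.104, -0.002], [3.0, 0.0, 6.0, 0.0, -0.104, -0.002], [4.0, 0.0, 6.0, 0.0, -0.104, -0.002], [4.0, 0.0, 5.0, 0.0, -0.104, -0.002], [5.0, 0.0, 5.0, 0.0, -0.104, -0.002], [5.0, 0.0, 4.0, 0.0, -0.104, -0.002], [6.0, 0.0, 4.0, 0.0, -0.104, -0.002], [6.0, 0.0, 3.0, 0.0, -0.104, -0.002], [6.0, 0.0, 3.0, 0.0, -0.104, -0.002]]
```

move_arm --pt "2 0 5 0 -0.104 -0.002" --pt "2 0 5 0 -0.104 -0.002" --pt "3 0 5 0 -0.104 -0.002" --pt "4 0 5 0 -0.104 -0.002" --pt "4 0 5 0 -0.104 -0.002" --pt "5 0 5 0 -0.104 -0.002" --pt "5 0 4 0 -0.104 -0.002" --pt "6 0 4 0 -0.104 -0.002" --pt "6 0 3 0 -0.104 -0.002" --pt "6 0 3 0 -0.104 -0.002"

```text
time: 20.62
tool_pos: [0.7105, -0.1713, 0.2009]
ee_rot: [2.806, 0.261, -1.179]
contact_force: [-54.6, 14.4, 52.9]
opening: 0.55
```

```bash
python3 - <<'E'
from h import *
wstat()
p,Rt=wpose(np.radians(44),.080); plan(p,Rt,v=20)
E
```

```text
t 20.62 phi 39.0 tilt 45.7 rho 122.8 dy -3.9 Ftool [-73.61 -23.83  -0.82] Mtool [ 2.017 -5.206 -0.014] tauF -8.918 tauM 5.170 op 0.55 q [ 0.01  1.02  0.15  1.02  0.13  1.86 -1.26]
t 20.6167 n 3 dist 0.0439 rot [ 0.002  0.029 -0.017]
[[4.0, -1.0, 14.0, 0.001, 0.01, -0.006], [4.0, -1.0, 14.0, 0.001, 0.01, -0.006], [4.0, -1.0, 14.0, 0.001, 0.01, -0.006]]
```

move_arm --pt "-6 0 -6 0 0.1 0" --pt "-6 0 -6 0 0.1 0"

```text
time: 20.78
tool_pos: [0.71, -0.1661, 0.1674]
ee_rot: [2.902, 0.294, -0.981]
contact_force: [-0.1, -1.1, 3.3]
opening: 0.547
```

```bash
python3 - <<'E'
from h import *
from plant import camera
wstat()
for n in ["wrist","scene"]:
    c=camera(n); cv2.imwrite(f"pics/{n}12.png",c["image"][:,:,::-1])
E
```

```text
t 20.78 phi 51.5 tilt 37.4 rho 99.6 dy 1.3 Ftool [-2.28  1.06 -2.47] Mtool [-0.089  0.516 -0.017] tauF -0.280 tauM -0.516 op 0.547 q [ 0.03  0.97  0.12  1.15  0.1   1.65 -1.27]
```

View pics/scene12.png

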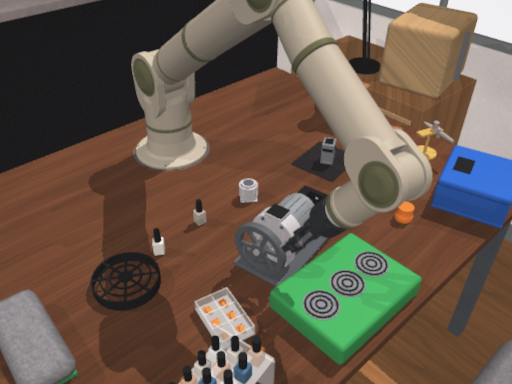

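View pics/wrist12.png

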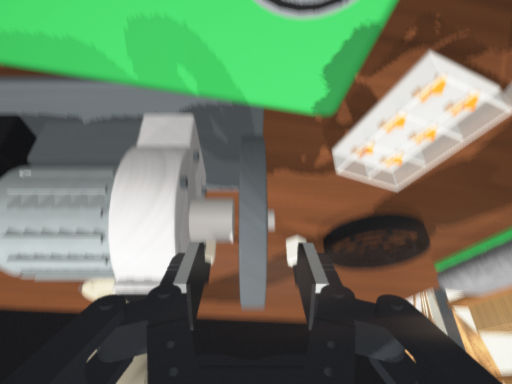

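```bash
python3 - <<'E'
from h import *
wstat()
p,Rt=wpose(np.radians(35),.090); plan(p,Rt,v=10)
E
```

```text
t 20.88 phi 47.1 tilt 37.0 rho 103.2 dy 0.9 Ftool [-0.91  0.42 -0.42] Mtool [-0.013  0.575  0.001] tauF -0.100 tauM -0.575 op 0.551 q [ 0.03  0.95  0.12  1.16  0.1   1.65 -1.27]
t 20.8833 n 3 dist 0.0243 rot [-0.002  0.036 -0.002]
[[-7.0, 0.0, 4.0, -0.001, 0.012, -0.001], [-7.0, 0.0, 4.0, -0.001, 0.012, -0.001], [-7.0, 0.0, 4.0, -0.001, 0.012, -0.001]]
```

move_arm --pt "-7 1 4 0 0.012 0" --pt "-7 0 4 0 0.012 0" --pt "-5 0 4 0 0.012 0" --pt "0 0 0 0 0 0"

```text
time: 21.22
tool_pos: [0.686, -0.1732, 0.1874]
ee_rot: [2.925, 0.29, -0.918]
contact_force: [0.3, 0.4, 1.4]
opening: 0.55
```

```bash
python3 - <<'E'
from h import *
wstat()
p,Rt=wpose(np.radians(35),.043); plan(p,Rt,v=14)
E
```

```text
t 21.22 phi 32.8 tilt 34.9 rho 97.5 dy -0.9 Ftool [-0.47 -0.31 -1.35] Mtool [-0.004  0.627  0.037] tauF -0.041 tauM -0.627 op 0.55 q [ 0.04  0.89  0.11  1.25  0.1   1.58 -1.27]
t 21.2167 n 4 dist 0.0546 rot [-0.    -0.002 -0.005]
[[1.0, -0.0, 14.0, -0.0, -0.001, -0.001], [1.0, -0.0, 14.0, -0.0, -0.001, -0.001], [1.0, -0.0, 14.0, -0.0, -0.001, -0.001], [1.0, -0.0, 14.0, -0.0, -0.001, -0.001]]
```

move_arm --pt "1 -1 14 0 0 0" --pt "1 0 14 0 0 0" --pt "1 0 14 0 0 0" --pt "1 0 11 0 0 0" --pt "0 0 2 0 0 0" --pt "0 0 0 0 0 0"

```text
time: 21.72
tool_pos: [0.6624, -0.1788, 0.1572]
ee_rot: [2.928, 0.287, -0.894]
contact_force: [0.1, 0.1, -0.3]
opening: 0.551
```

```bash
python3 - <<'E'
from h import *
wstat()
p,Rt=wpose(np.radians(35),.043); plan(p,Rt,v=14)
from plant import camera
c=camera("wrist"); cv2.imwrite("pics/w13.png",c["image"][:,:,::-1])
E
```

```text
t 21.72 phi 29.0 tilt 34.0 rho 59.2 dy -1.6 Ftool [ 0.27 -0.08  0.22] Mtool [ 0.074  0.607 -0.002] tauF 0.015 tauM -0.608 op 0.551 q [ 0.04  0.88  0.11  1.35  0.11  1.48 -1.28]
t 21.7167 n 2 dist 0.0171 rot [ 0.005 -0.017 -0.009]
[[3.0, -1.0, 8.0, 0.002, -0.009, -0.004], [3.0, -1.0, 8.0, 0.002, -0.009, -0.004]]
```

View pics/w13.png

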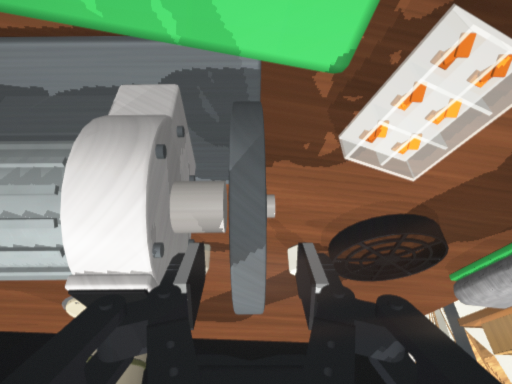

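move_arm --pt "3 -1 9 0 -0.009 -0.004" --pt "3 -1 9 0 -0.009 -0.004" --pt "0 0 2 0 0 0"

```text
time: 22.02
tool_pos: [0.6577, -0.1779, 0.1385]
ee_rot: [2.92, 0.299, -0.917]
contact_force: [0.2, 0.3, -0.8]
opening: 0.547
```

move_arm --pt "0 0 0 0 0 0" --pt "0 0 0 0 0 0" --pt "0 0 0 0 0 0" --pt "0 0 0 0 0 0" --pt "0 0 0 0 0 0" --pt "0 0 0 0 0 0" --hand 255

```text
time: 22.52
tool_pos: [0.6575, -0.1784, 0.1371]
ee_rot: [2.918, 0.299, -0.921]
contact_force: [0.1, -0.6, -0.7]
opening: 0.201
```

```bash
python3 w.py new
```

```text
t 22.52 phi 37.0 tilt 35.0 rho 39.7 dy -0.3 Ftool [0.36 0.6  0.6 ] Mtool [-0.005  0.676 -0.004] tauF 0.015 tauM -0.676 op 0.201 q [ 0.04  0.91  0.11  1.36  0.11  1.46 -1.28]
```

move_arm --pt "-2.6 0 0 0 0.06 0" --pt "-2.6 0 0 0 0.06 0"

```text
time: 22.68
tool_pos: [0.6542, -0.1791, 0.1395]
ee_rot: [2.977, 0.308, -0.748]
contact_force: [-2.7, -0.3, 2.6]
opening: 0.199
```

```bash
python3 w.py -
```

```text
t 22.68 phi 31.0 tilt 28.2 rho 39.8 dy -0.3 Ftool [-3.6  -0.24 -0.98] Mtool [ 0.196 -0.412  0.111] tauF -0.145 tauM 0.412 op 0.199 q [ 0.06  0.84  0.09  1.45  0.1   1.32 -1.27]
```

move_arm --pt "-2.5 0 0 0 0.06 0"

```text
time: 22.77
tool_pos: [0.6517, -0.1797, 0.141]
ee_rot: [3.004, 0.31, -0.657]
contact_force: [-2.5, -1.3, -1.3]
opening: 0.199
```

```bash
python3 w.py -
```

```text
t 22.77 phi 26.9 tilt 24.7 rho 39.9 dy -0.3 Ftool [-1.93  0.76  2.32] Mtool [0.098 0.149 0.061] tauF -0.073 tauM -0.149 op 0.199 q [ 0.07  0.81  0.08  1.5   0.09  1.25 -1.27]
```

move_arm --pt "-2.5 0 0 0 0.06 0"

```text
time: 22.85
tool_pos: [0.6493, -0.1801, 0.1422]
ee_rot: [3.029, 0.313, -0.564]
contact_force: [0.8, -2.6, -4.7]
opening: 0.198
```

```bash
python3 w.py -
```

```text
t 22.85 phi 23.0 tilt 21.1 rho 40.0 dy -0.3 Ftool [1.96 2.64 4.31] Mtool [-0.011  0.48   0.142] tauF 0.084 tauM -0.481 op 0.198 q [ 0.08  0.78  0.07  1.54  0.09  1.17 -1.27]
```

move_arm --pt "-2.5 0 0 0 0.06 0"

```text
time: 22.93
tool_pos: [0.647, -0.1806, 0.1432]
ee_rot: [3.051, 0.315, -0.469]
contact_force: [-0.4, -2.0, -6.6]
opening: 0.197
```

```bash
python3 w.py -
```

```text
t 22.93 phi 19.2 tilt 17.5 rho 40.0 dy -0.3 Ftool [1.22 1.81 6.53] Mtool [0.008 0.637 0.152] tauF 0.057 tauM -0.638 op 0.197 q [ 0.1   0.74  0.06  1.59  0.08  1.09 -1.26]
```

move_arm --pt "-2.5 0 0 0 0.06 0"

```text
time: 23.02
tool_pos: [0.6445, -0.1811, 0.144]
ee_rot: [3.07, 0.317, -0.373]
contact_force: [-0.1, -1.7, -7.2]
opening: 0.199
```

```bash
python3 w.py -
```

```text
t 23.02 phi 15.5 tilt 13.9 rho 40.0 dy -0.3 Ftool [1.31 1.62 7.15] Mtool [-0.03   0.641  0.138] tauF 0.061 tauM -0.643 op 0.199 q [ 0.11  0.71  0.05  1.64  0.07  1.01 -1.25]
```

move_arm --pt "-2.5 0 0 0 0.06 0"

```text
time: 23.1
tool_pos: [0.6421, -0.1816, 0.1447]
ee_rot: [3.087, 0.318, -0.276]
contact_force: [-0.3, -2.4, -8.5]
opening: 0.201
```

```bash
python3 w.py -
```

```text
t 23.1 phi 11.8 tilt 10.2 rho 40.1 dy -0.3 Ftool [0.73 2.26 8.52] Mtool [-0.063  0.61   0.15 ] tauF 0.039 tauM -0.611 op 0.201 q [ 0.13  0.69  0.04  1.69  0.06  0.93 -1.24]
```

move_arm --pt "-2.5 0 0 0 0.06 0"

```text
time: 23.18
tool_pos: [0.6396, -0.1822, 0.1452]
ee_rot: [3.1, 0.319, -0.178]
contact_force: [1.7, -2.3, -8.3]
opening: 0.2
```

```bash
python3 w.py -
```

```text
t 23.18 phi 8.1 tilt 6.6 rho 40.2 dy -0.3 Ftool [2.2  2.52 8.14] Mtool [-0.04   0.547  0.14 ] tauF 0.097 tauM -0.549 op 0.2 q [ 0.15  0.66  0.02  1.74  0.05  0.85 -1.23]
```

move_arm --pt "-2.5 0 0 0 0.06 0"

```text
time: 23.27
tool_pos: [0.6371, -0.1826, 0.1455]
ee_rot: [3.11, 0.32, -0.08]
contact_force: [2.2, -1.5, -11.0]
opening: 0.202
```

```bash
python3 w.py -
```

```text
t 23.27 phi 4.5 tilt 3.0 rho 40.3 dy -0.3 Ftool [ 2.45  1.81 10.92] Mtool [-0.055  0.515  0.156] tauF 0.110 tauM -0.516 op 0.202 q [ 0.17  0.63  0.01  1.79  0.03  0.76 -1.21]
```

move_arm --pt "-2.5 0 0 0 0.06 0"

```text
time: 23.35
tool_pos: [0.6346, -0.1831, 0.1457]
ee_rot: [3.117, 0.32, 0.019]
contact_force: [2.7, -1.7, -11.4]
opening: 0.202
```

```bash
python3 w.py -
```

```text
t 23.35 phi 0.9 tilt -0.6 rho 40.3 dy -0.3 Ftool [ 2.19  2.13 11.45] Mtool [-0.036  0.393  0.155] tauF 0.100 tauM -0.394 op 0.202 q [ 0.2   0.61 -0.01  1.84  0.02  0.68 -1.19]
```

move_arm --pt "-2.5 0 0 0 0.06 0"

```text
time: 23.43
tool_pos: [0.6321, -0.1837, 0.1457]
ee_rot: [3.121, 0.32, 0.118]
contact_force: [3.2, -1.2, -13.9]
opening: 0.2
```

```bash
python3 w.py -; python3 fit.py
```

```text
t 23.43 phi -2.8 tilt -4.3 rho 40.4 dy -0.3 Ftool [ 1.83  1.67 14.08] Mtool [0.066 0.364 0.121] tauF 0.089 tauM -0.365 op 0.2 q [ 0.23  0.59 -0.04  1.89  0.    0.59 -1.17]
hub offset [ 1.227 16.379] r 46.127980019163196
0.14 drag 0.240 A 0.309 alpha -65.0 rms [0.111] | with bias 0.245 1.187 -90.5 0.884 [0.104]
0.16 drag 0.266 A 0.272 alpha -81.9 rms [0.118] | with bias 0.27 0.904 -93.8 0.616 [0.115]
0.18 drag 0.292 A 0.264 alpha -101.9 rms [0.131] | with bias 0.294 0.626 -100.1 0.349 [0.131]
0.2 drag 0.318 A 0.288 alpha -120.7 rms [0.15] | with bias 0.318 0.368 -115.8 0.081 [0.15]
0.22 drag 0.343 A 0.337 alpha -135.3 rms [0.171] | with bias 0.342 0.215 -167.5 -0.186 [0.171]
3.8 1 0 -0.38 | 12.4 1 0 -0.515 | 21.9 1 0 -0.648 | 31.2 1 0 -0.443 | 40.6 1 0 -0.449 | 34.9 -1 0 0.025 | 25.3 -1 0 0.12 | 16.1 -1 0 0.063 | 6.9 -1 0 0.174 | -2.3 -1 0 -0.002 | -11.3 -1 0 0.083 | -21.5 -1 0 -0.036 | -19.5 1 0 -0.377 | -15.9 1 0 -0.527 | -12.0 1 0 -0.515 | -8.2 1 0 -0.545 | -4.5 1 0 -0.616 | -0.8 1 0 -0.363 | 3.0 1 0 -0.668 | 6.7 1 0 -0.739 | 10.4 1 0 -0.805 | 30.1 -1 1 0.041 | 26.2 -1 1 -0.173 | 22.4 -1 1 0.363 | 18.7 -1 1 -0.032 | 15.0 -1 1 -0.078 | 11.3 -1 1 -0.249 | 7.6 -1 1 0.095 | 4.0 -1 1 0.124 | 0.4 -1 1 0.117 | -3.3 -1 1 -0.005 |
```

move_arm --pt "-2.5 0 0.1 0 0.06 0"

```text
time: 23.52
tool_pos: [0.6297, -0.1842, 0.1456]
ee_rot: [-3.114, -0.319, -0.217]
contact_force: [3.0, 0.3, -12.8]
opening: 0.197
```

```bash
python3 w.py -
```

```text
t 23.52 phi -6.3 tilt -7.9 rho 40.5 dy -0.3 Ftool [ 1.2   0.19 13.14] Mtool [0.056 0.105 0.176] tauF 0.064 tauM -0.106 op 0.197 q [ 0.27  0.58 -0.07  1.93 -0.02  0.5  -1.14]
```

move_arm --pt "-2.5 0 0.1 0 0.06 0"

```text
time: 23.6
tool_pos: [0.6273, -0.1847, 0.1453]
ee_rot: [-3.1, -0.318, -0.314]
contact_force: [4.7, -1.1, -15.5]
opening: 0.199
```

```bash
python3 w.py -
```

```text
t 23.6 phi -9.9 tilt -11.5 rho 40.5 dy -0.3 Ftool [ 1.2   1.87 16.09] Mtool [0.107 0.006 0.144] tauF 0.067 tauM -0.007 op 0.199 q [ 0.31  0.56 -0.11  1.98 -0.04  0.41 -1.1 ]
```

move_arm --pt "-2.5 0 0.1 0 0.06 0"

```text
time: 23.68
tool_pos: [0.6248, -0.1852, 0.1449]
ee_rot: [-3.083, -0.316, -0.411]
contact_force: [7.4, 0.1, -19.0]
opening: 0.203
```

```bash
python3 w.py -
```

```text
t 23.68 phi -13.4 tilt -15.1 rho 40.6 dy -0.3 Ftool [ 2.07  1.18 20.28] Mtool [ 0.083 -0.03   0.193] tauF 0.108 tauM 0.028 op 0.203 q [ 0.36  0.55 -0.16  2.02 -0.06  0.33 -1.07]
```

move_arm --pt "-2.5 0 0.1 0 0.04 0"

```text
time: 23.77
tool_pos: [0.6226, -0.1856, 0.1444]
ee_rot: [-3.069, -0.314, -0.479]
contact_force: [11.2, 1.0, -17.5]
opening: 0.199
```

```bash
python3 w.py -
```

```text
t 23.77 phi -16.6 tilt -17.7 rho 40.7 dy -0.3 Ftool [ 5.32  1.1  20.06] Mtool [0.074 0.843 0.195] tauF 0.231 tauM -0.845 op 0.199 q [ 0.4   0.55 -0.2   2.06 -0.08  0.26 -1.04]
```

move_arm --pt "0 0 0 0 0 0" --pt "0 0 0 0 0 0"

```text
time: 23.93
tool_pos: [0.6218, -0.1858, 0.1441]
ee_rot: [-3.068, -0.31, -0.485]
contact_force: [4.6, 1.3, -5.6]
opening: 0.201
```

```bash
python3 w.py hold
```

```text
t 23.93 phi -17.9 tilt -17.9 rho 40.7 dy -0.3 Ftool [ 2.81 -0.43  6.76] Mtool [ 0.173  0.702 -0.   ] tauF 0.114 tauM -0.702 op 0.201 q [ 0.41  0.55 -0.2   2.06 -0.08  0.25 -1.04]
```

move_arm --pt "0 0 0 0 0 0" --pt "0 0 0 0 0 0" --pt "0 0 0 0 0 0" --pt "0 0 0 0 0 0" --pt "0 0 -15 0 0 0" --pt "0 0 -25 0 0 0" --pt "0 0 -25 0 0 0" --pt "0 0 -10 0 0 0" --hand 115

```text
time: 24.6
tool_pos: [0.5985, -0.1883, 0.2158]
ee_rot: [-3.067, -0.315, -0.474]
contact_force: [0.4, -0.2, 0.2]
opening: 0.547
```

```bash
python3 w.py free; python3 - <<'E'
from h import *
p,Rt=wpose(np.radians(38),.110); plan(p,Rt,v=30)
E
```

```text
t 24.6 phi -18.0 tilt -17.5 rho 116.0 dy 1.9 Ftool [ 0.4   0.27 -0.1 ] Mtool [-0.028 -0.298 -0.038] tauF 0.047 tauM 0.298 op 0.547 q [ 0.44  0.43 -0.22  2.04 -0.09  0.4  -1.03]
t 24.6 n 9 dist 0.1062 rot [ 0.009 -0.969 -0.001]
[[10.0, 0.0, 6.0, 0.001, -0.108, -0.0], [11.0, 0.0, 5.0, 0.001, -0.108, -0.0], [11.0, 0.0, 4.0, 0.001, -0.108, -0.0], [12.0, 0.0, 2.0, 0.001, -0.108, -0.0], [12.0, 0.0, 1.0, 0.001, -0.108, -0.0], [12.0, 0.0, -0.0, 0.001, -0.108, -0.0], [12.0, 0.0, -1.0, 0.001, -0.108, -0.0], [12.0, 0.0, -3.0, 0.001, -0.108, -0.0], [11.0, 0.0, -4.0, 0.001, -0.108, -0.0]]
```

move_arm --pt "11 0 4 0 -0.102 0" --pt "11 0 3 0 -0.102 0" --pt "12 0 3 0 -0.102 0" --pt "12 0 2 0 -0.102 0" --pt "12 0 1 0 -0.102 0" --pt "12 0 0 0 -0.102 0" --pt "12 0 -1 0 -0.102 0" --pt "12 0 -2 0 -0.102 0" --pt "11 0 -3 0 -0.102 0" --pt "0 0 0 0 0 0"

```text
time: 25.43
tool_pos: [0.7012, -0.1727, 0.199]
ee_rot: [2.885, 0.266, -0.98]
contact_force: [-1.5, 1.3, -3.0]
opening: 0.552
```

```bash
python3 - <<'E'
from h import *
wstat()
p,Rt=wpose(np.radians(35),.042); plan(p,Rt,v=14)
E
```

```text
t 25.43 phi 36.0 tilt 37.7 rho 115.6 dy -3.4 Ftool [ 0.85 -1.61  3.06] Mtool [ 0.146  0.754 -0.   ] tauF 0.092 tauM -0.757 op 0.552 q [ 0.04  0.93  0.08  1.16  0.14  1.69 -1.3 ]
t 25.4333 n 6 dist 0.0737 rot [ 0.011  0.046 -0.022]
[[0.0, -1.0, 12.0, 0.002, 0.008, -0.004], [0.0, -1.0, 12.0, 0.002, 0.008, -0.004], [0.0, -1.0, 12.0, 0.002, 0.008, -0.004], [-0.0, -1.0, 12.0, 0.002, 0.008, -0.004], [-0.0, -1.0, 12.0, 0.002, 0.008, -0.004], [-0.0, -1.0, 12.0, 0.002, 0.008, -0.004]]
```

move_arm --pt "0 -1 12 0.002 0.008 -0.004" --pt "0 -1 12 0.002 0.008 -0.004" --pt "0 -1 12 0.002 0.008 -0.004" --pt "0 0 12 0.002 0.008 -0.004" --pt "0 0 10 0 0.008 -0.004" --pt "0 0 0 0 0 0" --pt "0 0 0 0 0 0"

```text
time: 26.02
tool_pos: [0.6666, -0.1741, 0.143]
ee_rot: [2.915, 0.304, -0.929]
contact_force: [0.0, 0.5, 0.7]
opening: 0.554
```

```bash
python3 - <<'E'
from h import *
wstat()
p,Rt=wpose(np.radians(35),.042); plan(p,Rt,v=9)
E
```

```text
t 26.02 phi 41.9 tilt 35.4 rho 50.5 dy 2.2 Ftool [-0.32 -0.53 -0.68] Mtool [-0.049  0.601  0.014] tauF -0.020 tauM -0.602 op 0.554 q [ 0.06  0.91  0.06  1.32  0.14  1.5  -1.3 ]
t 26.0167 n 2 dist 0.0104 rot [0.007 0.007 0.003]
[[-3.0, 1.0, 4.0, 0.003, 0.003, 0.002], [-3.0, 1.0, 4.0, 0.003, 0.003, 0.002]]
```

move_arm --pt "-3 1 4 0.003 0.003 0.002" --pt "-3 1 4 0.003 0.003 0.002" --pt "0 0 0 0 0 0"

```text
time: 26.27
tool_pos: [0.6582, -0.1783, 0.1411]
ee_rot: [2.924, 0.296, -0.917]
contact_force: [-0.3, 0.0, -0.1]
opening: 0.55
```

move_arm --pt "0 0 0 0 0 0" --pt "0 0 0 0 0 0" --pt "0 0 0 0 0 0" --pt "0 0 0 0 0 0" --pt "0 0 0 0 0 0" --pt "0 0 0 0 0 0" --hand 255

```text
time: 26.77
tool_pos: [0.6586, -0.1781, 0.1424]
ee_rot: [2.925, 0.295, -0.916]
contact_force: [-1.2, -0.2, 1.1]
opening: 0.202
```

```bash
python3 w.py new
```

```text
t 26.77 phi 34.2 tilt 34.8 rho 44.7 dy -0.2 Ftool [-1.6  -0.01 -0.2 ] Mtool [ 0.103  0.455 -0.017] tauF -0.071 tauM -0.455 op 0.202 q [ 0.07  0.9   0.06  1.35  0.14  1.47 -1.31]
```

move_arm --pt "-2.8 0 0.1 0 0.06 0" --pt "-2.8 0 0.1 0 0.06 0" --pt "-2.8 0 0.1 0 0.06 0"

```text
time: 27.02
tool_pos: [0.6523, -0.1794, 0.1461]
ee_rot: [3.009, 0.307, -0.652]
contact_force: [-2.2, -0.5, -0.4]
opening: 0.204
```

```bash
python3 w.py - | cut -c1-170
```

```text
t 27.02 phi 24.6 tilt 24.5 rho 44.8 dy -0.2 Ftool [-1.86  0.04  1.31] Mtool [ 0.048 -0.25   0.057] tauF -0.083 tauM 0.250 op 0.204 q [ 0.1   0.8   0.03  1.49  0.12  1.26
```

move_arm --pt "-2.7 0 0.1 0 0.06 0"

```text
time: 27.1
tool_pos: [0.6496, -0.18, 0.1473]
ee_rot: [3.034, 0.31, -0.56]
contact_force: [-1.3, -1.1, -3.9]
opening: 0.197
```

```bash
python3 w.py - | cut -c1-170
```

```text
t 27.1 phi 20.7 tilt 20.9 rho 44.8 dy -0.2 Ftool [-0.04  0.78  4.16] Mtool [0.002 0.142 0.082] tauF -0.002 tauM -0.143 op 0.197 q [ 0.12  0.77  0.02  1.54  0.12  1.18 -1.
```

move_arm --pt "-2.7 0 0.1 0 0.06 0"

```text
time: 27.18
tool_pos: [0.6469, -0.1806, 0.1484]
ee_rot: [3.056, 0.312, -0.465]
contact_force: [-0.8, -0.3, -4.6]
opening: 0.194
```

```bash
python3 w.py - | cut -c1-170
```

```text
t 27.18 phi 17.0 tilt 17.3 rho 44.9 dy -0.2 Ftool [0.56 0.07 4.6 ] Mtool [-0.022  0.237  0.048] tauF 0.024 tauM -0.237 op 0.194 q [ 0.13  0.74  0.01  1.59  0.11  1.1  -1.
```

move_arm --pt "-2.7 0 0.1 0 0.06 0"

```text
time: 27.27
tool_pos: [0.6442, -0.1811, 0.1491]
ee_rot: [3.075, 0.313, -0.37]
contact_force: [0.2, 0.2, -5.8]
opening: 0.197
```

```bash
python3 w.py - | cut -c1-170
```

```text
t 27.27 phi 13.4 tilt 13.7 rho 44.9 dy -0.2 Ftool [ 1.62 -0.18  5.57] Mtool [0.007 0.248 0.099] tauF 0.071 tauM -0.249 op 0.197 q [ 0.15  0.71 -0.    1.64  0.1   1.02 -1.
```

move_arm --pt "-2.7 0 0.1 0 0.06 0"

```text
time: 27.35
tool_pos: [0.6415, -0.1817, 0.1498]
ee_rot: [3.091, 0.315, -0.273]
contact_force: [0.4, -0.7, -6.0]
opening: 0.194
```

```bash
python3 w.py - | cut -c1-170
```

```text
t 27.35 phi 9.8 tilt 10.1 rho 45.0 dy -0.2 Ftool [1.26 0.76 5.86] Mtool [0.041 0.188 0.071] tauF 0.055 tauM -0.189 op 0.194 q [ 0.17  0.68 -0.01  1.69  0.09  0.94 -1.27]
```

move_arm --pt "-2.7 0 0.1 0 0.06 0"

```text
time: 27.43
tool_pos: [0.6388, -0.1822, 0.1503]
ee_rot: [3.104, 0.316, -0.176]
contact_force: [0.8, -0.4, -7.2]
opening: 0.198
```

```bash
python3 w.py - | cut -c1-170
```

```text
t 27.43 phi 6.2 tilt 6.5 rho 45.1 dy -0.2 Ftool [1.52 0.52 7.11] Mtool [0.049 0.103 0.118] tauF 0.067 tauM -0.104 op 0.198 q [ 0.19  0.65 -0.03  1.74  0.08  0.86 -1.26]
```

move_arm --pt "-2.7 0 0.1 0 0.06 0"

```text
time: 27.52
tool_pos: [0.636, -0.1828, 0.1505]
ee_rot: [3.114, 0.317, -0.078]
contact_force: [0.6, -1.2, -9.6]
opening: 0.198
```

```bash
python3 w.py - | cut -c1-170
```

```text
t 27.52 phi 2.6 tilt 2.9 rho 45.2 dy -0.2 Ftool [0.86 1.2  9.58] Mtool [0.046 0.07  0.098] tauF 0.036 tauM -0.070 op 0.198 q [ 0.21  0.63 -0.04  1.79  0.07  0.77 -1.25]
```

move_arm --pt "-2.7 0 0.1 0 0.06 0"

```text
time: 27.6
tool_pos: [0.6333, -0.1833, 0.1506]
ee_rot: [3.12, 0.318, 0.02]
contact_force: [2.6, -0.4, -10.0]
opening: 0.196
```

```bash
python3 w.py - | cut -c1-170
```

```text
t 27.6 phi -1.0 tilt -0.7 rho 45.2 dy -0.2 Ftool [ 2.3   0.85 10.05] Mtool [0.091 0.006 0.104] tauF 0.102 tauM -0.006 op 0.196 q [ 0.24  0.61 -0.06  1.84  0.06  0.69 -1.2
```

move_arm --pt "-2.7 0 0.1 0 0.06 0"

```text
time: 27.68
tool_pos: [0.6305, -0.1839, 0.1505]
ee_rot: [-3.122, -0.318, -0.118]
contact_force: [2.4, 0.1, -10.3]
opening: 0.202
```

```bash
python3 w.py - | cut -c1-170
```

```text
t 27.68 phi -4.6 tilt -4.3 rho 45.3 dy -0.2 Ftool [ 1.59  0.33 10.5 ] Mtool [ 0.139 -0.019  0.118] tauF 0.069 tauM 0.018 op 0.202 q [ 0.27  0.59 -0.08  1.88  0.04  0.6  -
```

move_arm --pt "-2.7 0 0.1 0 0.06 0"

```text
time: 27.77
tool_pos: [0.6277, -0.1845, 0.1503]
ee_rot: [-3.111, -0.317, -0.216]
contact_force: [3.5, 0.3, -12.6]
opening: 0.2
```

```bash
python3 w.py - | cut -c1-170
```

```text
t 27.77 phi -8.2 tilt -7.9 rho 45.4 dy -0.2 Ftool [ 1.78  0.29 12.93] Mtool [ 0.112 -0.046  0.116] tauF 0.078 tauM 0.046 op 0.2 q [ 0.3   0.57 -0.11  1.93  0.02  0.51 -1.
```

move_arm --pt "-2.7 0 0.1 0 0.06 0"

```text
time: 27.85
tool_pos: [0.625, -0.185, 0.1499]
ee_rot: [-3.097, -0.315, -0.313]
contact_force: [5.2, 0.4, -14.1]
opening: 0.193
```

```bash
python3 w.py - | cut -c1-170
```

```text
t 27.85 phi -11.7 tilt -11.5 rho 45.4 dy -0.2 Ftool [ 2.23  0.5  14.88] Mtool [ 0.159 -0.203  0.085] tauF 0.099 tauM 0.202 op 0.193 q [ 0.34  0.56 -0.15  1.98  0.    0.43
```

move_arm --pt "-2.7 0 0.1 0 0.06 0"

```text
time: 27.93
tool_pos: [0.6223, -0.1856, 0.1493]
ee_rot: [-3.08, -0.313, -0.41]
contact_force: [5.7, 0.3, -17.8]
opening: 0.195
```

```bash
python3 w.py - 
```

```text
t 27.93 phi -15.2 tilt -15.1 rho 45.5 dy -0.2 Ftool [ 0.81  0.67 18.7 ] Mtool [ 0.083 -0.344  0.161] tauF 0.035 tauM 0.343 op 0.195 q [ 0.39  0.55 -0.19  2.02 -0.02  0.34 -1.12]
```

Now the reverse sweep.

move_arm --pt "2.8 0 0.2 0 -0.05 0" --pt "2.8 0 0.2 0 -0.05 0" --pt "2.7 0 0.2 0 -0.06 0"

```text
time: 28.18
tool_pos: [0.6242, -0.1852, 0.1497]
ee_rot: [-3.117, -0.307, -0.16]
contact_force: [4.3, 2.2, -12.7]
opening: 0.198
```

```bash
python3 w.py + | cut -c1-170
```

```text
t 28.18 phi -12.7 tilt -5.9 rho 45.4 dy -0.2 Ftool [ 3.38 -1.4  13.08] Mtool [ 0.273  1.033 -0.214] tauF 0.082 tauM -1.033 op 0.198 q [ 0.28  0.57 -0.09  1.91  0.03  0.56
```

move_arm --pt "2.7 0 0.1 0 -0.06 0"

```text
time: 28.27
tool_pos: [0.627, -0.1846, 0.1502]
ee_rot: [3.125, 0.307, 0.064]
contact_force: [2.2, 1.0, -12.3]
opening: 0.193
```

```bash
python3 w.py + | cut -c1-170
```

```text
t 28.27 phi -9.1 tilt -2.3 rho 45.4 dy -0.2 Ftool [ 1.84 -0.57 12.39] Mtool [ 0.07   0.784 -0.161] tauF 0.017 tauM -0.783 op 0.193 q [ 0.25  0.59 -0.06  1.87  0.04  0.64
```

move_arm --pt "2.7 0 0.1 0 -0.06 0"

```text
time: 28.35
tool_pos: [0.6299, -0.184, 0.1505]
ee_rot: [3.119, 0.307, -0.034]
contact_force: [0.6, -0.9, -9.2]
opening: 0.196
```

```bash
python3 w.py + | cut -c1-170
```

```text
t 28.35 phi -5.3 tilt 1.3 rho 45.3 dy -0.2 Ftool [0.63 0.93 9.15] Mtool [ 0.031  0.549 -0.21 ] tauF -0.020 tauM -0.548 op 0.196 q [ 0.22  0.61 -0.04  1.82  0.06  0.73 -1.
```

move_arm --pt "2.7 0 0.1 0 -0.06 0"

```text
time: 28.43
tool_pos: [0.6327, -0.1834, 0.1506]
ee_rot: [3.11, 0.306, -0.131]
contact_force: [-0.7, -1.5, -7.5]
opening: 0.196
```

```bash
python3 w.py + | cut -c1-170
```

```text
t 28.43 phi -1.7 tilt 4.9 rho 45.2 dy -0.2 Ftool [-0.34  1.3   7.55] Mtool [-0.005  0.42  -0.233] tauF -0.055 tauM -0.419 op 0.196 q [ 0.19  0.64 -0.02  1.77  0.07  0.81
```

move_arm --pt "2.7 0 0.1 0 -0.06 0"

```text
time: 28.52
tool_pos: [0.6355, -0.1829, 0.1506]
ee_rot: [3.098, 0.306, -0.228]
contact_force: [-1.5, -0.3, -6.9]
opening: 0.2
```

```bash
python3 w.py + | cut -c1-170
```

```text
t 28.52 phi 1.9 tilt 8.5 rho 45.2 dy -0.2 Ftool [-0.47 -0.01  7.01] Mtool [ 0.042  0.504 -0.166] tauF -0.057 tauM -0.504 op 0.2 q [ 0.17  0.66 -0.01  1.72  0.08  0.9  -1.
```

move_arm --pt "2.7 0 0.1 0 -0.06 0"

```text
time: 28.6
tool_pos: [0.6383, -0.1823, 0.1503]
ee_rot: [3.082, 0.304, -0.325]
contact_force: [-0.7, -0.2, -5.2]
opening: 0.194
```

```bash
python3 w.py + | cut -c1-170
```

```text
t 28.6 phi 5.5 tilt 12.1 rho 45.1 dy -0.2 Ftool [0.38 0.04 5.2 ] Mtool [-0.047  0.554 -0.204] tauF -0.010 tauM -0.553 op 0.194 q [ 0.15  0.69  0.    1.67  0.09  0.98 -1.2
```

move_arm --pt "2.7 0 0.1 0 -0.06 0"

```text
time: 28.68
tool_pos: [0.641, -0.1818, 0.1498]
ee_rot: [3.064, 0.303, -0.421]
contact_force: [-2.0, -0.6, -5.1]
opening: 0.198
```

```bash
python3 w.py + | cut -c1-170
```

```text
t 28.68 phi 9.1 tilt 15.7 rho 45.0 dy -0.2 Ftool [-0.59  0.12  5.42] Mtool [ 0.062  0.544 -0.201] tauF -0.054 tauM -0.544 op 0.198 q [ 0.13  0.72  0.02  1.62  0.1   1.06
```

move_arm --pt "2.7 0 0.1 0 -0.06 0"

```text
time: 28.77
tool_pos: [0.6437, -0.1812, 0.1493]
ee_rot: [3.043, 0.301, -0.516]
contact_force: [-3.3, -0.4, -4.1]
opening: 0.194
```

```bash
python3 w.py + | cut -c1-170
```

```text
t 28.77 phi 12.7 tilt 19.3 rho 45.0 dy -0.2 Ftool [-1.81 -0.28  4.98] Mtool [ 0.015  0.564 -0.2  ] tauF -0.106 tauM -0.563 op 0.194 q [ 0.12  0.75  0.03  1.57  0.11  1.14
```

move_arm --pt "2.7 0 0.1 0 -0.06 0"

```text
time: 28.85
tool_pos: [0.6464, -0.1806, 0.1485]
ee_rot: [3.019, 0.299, -0.61]
contact_force: [-2.5, -1.5, -3.7]
opening: 0.198
```

```bash
python3 w.py + | cut -c1-170
```

```text
t 28.85 phi 16.4 tilt 22.9 rho 44.9 dy -0.2 Ftool [-1.06  0.97  4.52] Mtool [ 0.069  0.66  -0.246] tauF -0.071 tauM -0.659 op 0.198 q [ 0.1   0.78  0.04  1.52  0.12  1.22
```

move_arm --pt "2.7 0 0.1 0 -0.06 0"

```text
time: 28.93
tool_pos: [0.6491, -0.1801, 0.1476]
ee_rot: [2.992, 0.296, -0.703]
contact_force: [-2.4, -0.8, -1.9]
opening: 0.195
```

```bash
python3 w.py + | cut -c1-170
```

```text
t 28.93 phi 20.0 tilt 26.5 rho 44.9 dy -0.2 Ftool [-1.39  0.28  2.85] Mtool [ 0.036  0.769 -0.273] tauF -0.077 tauM -0.767 op 0.195 q [ 0.09  0.81  0.05  1.48  0.12  1.3
```

move_arm --pt "2.7 0 0.1 0 -0.06 0"

```text
time: 29.02
tool_pos: [0.6516, -0.1796, 0.1465]
ee_rot: [2.963, 0.293, -0.796]
contact_force: [-2.5, -1.3, -2.5]
opening: 0.198
```

```bash
python3 w.py +; cat > fit2.py <<'E'
from h import *
import json,sys
exec(open("fit.py").read().split("# circle fit")[0])
th=np.arctan2(gx,gz); H=HUB
off=np.radians([0,-24.4,-24.4-54.3-34.6+36.4-36.4+0])  # placeholder, replaced below
off=np.radians([0,-24.4,-76.5,-76.5])[seg]
W=th+off
tl=np.arctan2(-Z@ex,-Z[:,2])
def tau(L): return (np.cross(G-L*Z-H,F)+M)@ey+1.064*np.sin(tl)-0.013
if __name__=="__main__":
  for sel,nm in [(seg>=0,"all"),(seg==2,"seg2")]:
    for L in (.14,.16,.18,.20):
        y=tau(L)[sel]; B=np.c_[-dr,np.sin(W),np.cos(W)][sel]
        k,res,_,_=np.linalg.lstsq(B,y,rcond=None); rr=y-B@k; s2=rr@rr/(len(y)-3); C=s2*np.linalg.inv(B.T@B)
        B2=np.c_[B,np.ones(len(y))];k2=np.linalg.lstsq(B2,y,rcond=None)[0]
        a=np.degrees(np.arctan2(k[2],k[1])); print(nm,L,"drag %.3f A %.3f alpha0 %.1f rms %.3f"%(k[0],np.hypot(k[1],k[2]),a,s2**.5),"W_down %.1f"%(-180-a),"th_down seg2 %.1f"%(-180-a+76.5),"bias fit",k2[0].round(3),np.hypot(k2[1],k2[2]).round(3),np.degrees(np.arctan2(k2[2],k2[1])).round(1),k2[3].round(3))
  y=tau(.17)
  for a in zip(np.degrees(th).round(1),dr,seg,y.round(2)): 
      if a[2]==2: print(*a[:2],a[3],end=" | ")
E
python3 fit2.py
```

```text
t 29.02 phi 23.6 tilt 30.1 rho 44.8 dy -0.2 Ftool [-1.11  0.73  3.49] Mtool [ 0.028  0.716 -0.217] tauF -0.067 tauM -0.715 op 0.198 q [ 0.08  0.85  0.06  1.43  0.13  1.37 -1.31]
all 0.14 drag 0.300 A 0.265 alpha0 -80.3 rms 0.126 W_down -99.7 th_down seg2 -23.2 bias fit 0.303 0.391 -73.1 0.111
all 0.16 drag 0.317 A 0.266 alpha0 -85.5 rms 0.123 W_down -94.5 th_down seg2 -18.0 bias fit 0.319 0.347 -78.9 0.074
all 0.18 drag 0.335 A 0.270 alpha0 -90.5 rms 0.130 W_down -89.5 th_down seg2 -13.0 bias fit 0.335 0.308 -86.2 0.036
all 0.2 drag 0.352 A 0.276 alpha0 -95.4 rms 0.144 W_down -84.6 th_down seg2 -8.1 bias fit 0.352 0.275 -95.6 -0.001
seg2 0.14 drag 0.377 A 0.123 alpha0 -48.5 rms 0.092 W_down -131.5 th_down seg2 -55.0 bias fit 0.379 0.573 166.7 -0.663
seg2 0.16 drag 0.386 A 0.182 alpha0 -77.2 rms 0.097 W_down -102.8 th_down seg2 -26.3 bias fit 0.388 0.765 172.3 -0.828
seg2 0.18 drag 0.395 A 0.263 alpha0 -90.2 rms 0.105 W_down -89.8 th_down seg2 -13.3 bias fit 0.397 0.96 175.6 -0.992
seg2 0.2 drag 0.403 A 0.351 alpha0 -96.9 rms 0.116 W_down -83.1 th_down seg2 -6.6 bias fit 0.406 1.158 177.9 -1.157
24.5 -1 0.24 | 20.8 -1 0.21 | 17.1 -1 0.2 | 13.5 -1 0.37 | 9.9 -1 0.28 | 6.3 -1 0.36 | 2.7 -1 0.17 | -0.9 -1 0.5 | -4.5 -1 0.29 | -8.1 -1 0.3 | -11.7 -1 0.5 | -15.2 -1 0.24 | -10.7 1 -0.43 | -7.1 1 -0.47 | -3.4 1 -0.44 | 0.2 1 -0.46 | 3.8 1 -0.51 | 7.4 1 -0.28 | 11.0 1 -0.43 | 14.6 1 -0.67 | 18.3 1 -0.53 | 21.9 1 -0.64 | 25.5 1 -0.47 |
```

move_arm --pt "-2.8 0 0.1 0 0.06 0" --pt "-2.8 0 0.1 0 0.06 0" --pt "-2.8 0 0.1 0 0.06 0"

```text
time: 29.27
tool_pos: [0.648, -0.1804, 0.1471]
ee_rot: [3.032, 0.309, -0.539]
contact_force: [-4.5, 0.0, 1.9]
opening: 0.196
```

```bash
python3 w.py - | cut -c1-170
```

```text
t 29.27 phi 18.9 tilt 20.2 rho 44.1 dy -0.3 Ftool [-4.81 -0.92 -0.23] Mtool [ 0.306 -0.938  0.145] tauF -0.212 tauM 0.936 op 0.196 q [ 0.11  0.76  0.03  1.56  0.11  1.16
```

move_arm --pt "-2.7 0 0.1 0 0.06 0"

```text
time: 29.35
tool_pos: [0.6453, -0.181, 0.1481]
ee_rot: [3.053, 0.312, -0.446]
contact_force: [-1.7, -0.8, -2.8]
opening: 0.2
```

```bash
python3 w.py - | cut -c1-170
```

```text
t 29.35 phi 15.0 tilt 16.7 rho 44.2 dy -0.3 Ftool [-0.93  0.4   3.25] Mtool [ 0.263 -0.301  0.106] tauF -0.045 tauM 0.300 op 0.2 q [ 0.12  0.73  0.02  1.6   0.11  1.08 -1
```

move_arm --pt "-2.7 0 0.1 0 0.06 0"

```text
time: 29.43
tool_pos: [0.6425, -0.1816, 0.1488]
ee_rot: [3.071, 0.314, -0.352]
contact_force: [-0.1, -0.5, -6.4]
opening: 0.2
```

```bash
python3 w.py - | cut -c1-170
```

```text
t 29.43 phi 11.2 tilt 13.2 rho 44.2 dy -0.3 Ftool [1.26 0.42 6.24] Mtool [0.147 0.171 0.203] tauF 0.046 tauM -0.174 op 0.2 q [ 0.14  0.7   0.01  1.65  0.1   1.   -1.28]
```

move_arm --pt "-2.7 0 0.1 0 0.06 0"

```text
time: 29.52
tool_pos: [0.6397, -0.1822, 0.1493]
ee_rot: [3.086, 0.315, -0.256]
contact_force: [0.1, 0.0, -7.1]
opening: 0.2
```

```bash
python3 w.py - | cut -c1-170
```

```text
t 29.52 phi 7.4 tilt 9.6 rho 44.3 dy -0.3 Ftool [ 1.32 -0.1   7.03] Mtool [0.144 0.285 0.177] tauF 0.047 tauM -0.287 op 0.2 q [ 0.16  0.67 -0.    1.7   0.09  0.92 -1.27]
```

move_arm --pt "-2.7 0 0.1 0 0.06 0"

```text
time: 29.6
tool_pos: [0.637, -0.1827, 0.1496]
ee_rot: [3.099, 0.316, -0.159]
contact_force: [1.3, -1.0, -9.5]
opening: 0.198
```

```bash
python3 w.py - | cut -c1-170
```

```text
t 29.6 phi 3.9 tilt 5.9 rho 44.3 dy -0.3 Ftool [2.03 1.14 9.37] Mtool [0.132 0.223 0.24 ] tauF 0.075 tauM -0.226 op 0.198 q [ 0.18  0.65 -0.02  1.75  0.08  0.84 -1.26]
```

move_arm --pt "-2.7 0 0.1 0 0.06 0"

```text
time: 29.68
tool_pos: [0.6343, -0.1833, 0.1498]
ee_rot: [3.109, 0.316, -0.061]
contact_force: [2.1, -0.9, -10.3]
opening: 0.194
```

```bash
python3 w.py - | cut -c1-170
```

```text
t 29.68 phi 0.3 tilt 2.3 rho 44.4 dy -0.3 Ftool [ 2.27  1.2  10.23] Mtool [0.131 0.223 0.241] tauF 0.084 tauM -0.226 op 0.194 q [ 0.2   0.62 -0.03  1.8   0.07  0.75 -1.24
```

move_arm --pt "-2.7 0 0.1 0 0.06 0"

```text
time: 29.77
tool_pos: [0.6315, -0.1838, 0.1498]
ee_rot: [3.115, 0.317, 0.037]
contact_force: [1.4, -0.7, -11.3]
opening: 0.196
```

```bash
python3 w.py - | cut -c1-170
```

```text
t 29.77 phi -3.4 tilt -1.3 rho 44.5 dy -0.3 Ftool [ 0.96  0.8  11.38] Mtool [0.142 0.144 0.23 ] tauF 0.024 tauM -0.147 op 0.196 q [ 0.23  0.6  -0.05  1.85  0.05  0.67 -1.
```

move_arm --pt "-2.7 0 0.1 0 0.06 0"

```text
time: 29.85
tool_pos: [0.6288, -0.1844, 0.1496]
ee_rot: [3.118, 0.317, 0.135]
contact_force: [2.5, -1.6, -13.2]
opening: 0.199
```

```bash
python3 w.py - | cut -c1-170
```

```text
t 29.85 phi -6.9 tilt -4.9 rho 44.6 dy -0.3 Ftool [ 0.97  1.87 13.37] Mtool [0.209 0.048 0.221] tauF 0.022 tauM -0.051 op 0.199 q [ 0.26  0.58 -0.08  1.9   0.04  0.58 -1.
```

move_arm --pt "-2.7 0 0.1 0 0.06 0"

```text
time: 29.93
tool_pos: [0.6261, -0.1849, 0.1493]
ee_rot: [-3.115, -0.316, -0.233]
contact_force: [4.0, -0.3, -14.4]
opening: 0.2
```

```bash
python3 w.py - | cut -c1-170
```

```text
t 29.93 phi -10.5 tilt -8.5 rho 44.6 dy -0.3 Ftool [ 1.69  0.89 14.86] Mtool [0.104 0.028 0.216] tauF 0.053 tauM -0.031 op 0.2 q [ 0.3   0.57 -0.11  1.94  0.02  0.49 -1.1
```

move_arm --pt "0 0 0 0 0 0" --pt "0 0 0 0 0 0"

```text
time: 30.1
tool_pos: [0.6249, -0.1852, 0.149]
ee_rot: [-3.114, -0.312, -0.238]
contact_force: [4.9, 1.4, -5.8]
opening: 0.2
```

```bash
python3 w.py hold; python3 fit2.py
```

```text
t 30.1 phi -12.1 tilt -8.7 rho 44.6 dy -0.3 Ftool [ 4.1  -0.44  6.45] Mtool [0.295 0.972 0.036] tauF 0.165 tauM -0.973 op 0.2 q [ 0.3   0.56 -0.11  1.95  0.02  0.49 -1.17]
all 0.14 drag 0.302 A 0.258 alpha0 -80.2 rms 0.132 W_down -99.8 th_down seg2 -23.3 bias fit 0.303 0.31 -76.1 0.046
all 0.16 drag 0.317 A 0.261 alpha0 -84.3 rms 0.127 W_down -95.7 th_down seg2 -19.2 bias fit 0.317 0.276 -82.7 0.014
all 0.18 drag 0.332 A 0.265 alpha0 -88.3 rms 0.133 W_down -91.7 th_down seg2 -15.2 bias fit 0.331 0.247 -90.9 -0.018
all 0.2 drag 0.347 A 0.270 alpha0 -92.2 rms 0.147 W_down -87.8 th_down seg2 -11.3 bias fit 0.346 0.224 -101.1 -0.05
seg2 0.14 drag 0.365 A 0.146 alpha0 12.7 rms 0.110 W_down -192.7 th_down seg2 -116.2 bias fit 0.365 0.344 147.9 -0.45
seg2 0.16 drag 0.371 A 0.120 alpha0 -34.8 rms 0.115 W_down -145.2 th_down seg2 -68.7 bias fit 0.371 0.661 163.7 -0.761
seg2 0.18 drag 0.377 A 0.177 alpha0 -72.2 rms 0.124 W_down -107.8 th_down seg2 -31.3 bias fit 0.377 0.996 169.1 -1.071
seg2 0.2 drag 0.383 A 0.269 alpha0 -87.8 rms 0.137 W_down -92.2 th_down seg2 -15.7 bias fit 0.383 1.335 171.7 -1.382
24.5 -1 0.24 | 20.8 -1 0.21 | 17.1 -1 0.2 | 13.5 -1 0.37 | 9.9 -1 0.28 | 6.3 -1 0.36 | 2.7 -1 0.17 | -0.9 -1 0.5 | -4.5 -1 0.29 | -8.1 -1 0.3 | -11.7 -1 0.5 | -15.2 -1 0.24 | -10.7 1 -0.43 | -7.1 1 -0.47 | -3.4 1 -0.44 | 0.2 1 -0.46 | 3.8 1 -0.51 | 7.4 1 -0.28 | 11.0 1 -0.43 | 14.6 1 -0.67 | 18.3 1 -0.53 | 21.9 1 -0.64 | 25.5 1 -0.47 | 19.3 -1 0.17 | 15.5 -1 0.37 | 11.8 -1 0.34 | 8.1 -1 0.17 | 4.5 -1 0.33 | 0.9 -1 0.32 | -2.7 -1 0.02 | -6.3 -1 0.05 | -9.9 -1 0.17 |
```

move_arm --pt "0 0 0 0 0 0" --pt "0 0 0 0 0 0" --pt "0 0 0 0 0 0" --pt "0 0 0 0 0 0" --pt "0 0 -15 0 0 0" --pt "0 0 -25 0 0 0" --pt "0 0 -25 0 0 0" --pt "0 0 -10 0 0 0" --hand 115

```text
time: 30.77
tool_pos: [0.6148, -0.1859, 0.2234]
ee_rot: [-3.114, -0.317, -0.223]
contact_force: [0.6, -0.4, -0.1]
opening: 0.551
```

```bash
python3 w.py free; python3 - <<'E'
from h import *
p,Rt=wpose(np.radians(36),.112); plan(p,Rt,v=30,w=.105)
E
```

```text
t 30.77 phi -9.3 tilt -8.1 rho 119.6 dy 1.0 Ftool [0.47 0.47 0.19] Mtool [-0.    -0.169  0.042] tauF 0.056 tauM 0.169 op 0.551 q [ 0.31  0.46 -0.12  1.9   0.01  0.65 -1.16]
t 30.7667 n 8 dist 0.0895 rot [ 0.011 -0.77  -0.003]
[[10.0, 0.0, 5.0, 0.001, -0.096, -0.0], [10.0, 0.0, 4.0, 0.001, -0.096, -0.0], [11.0, 0.0, 3.0, 0.001, -0.096, -0.0], [11.0, 0.0, 2.0, 0.001, -0.096, -0.0], [11.0, 0.0, 1.0, 0.001, -0.096, -0.0], [11.0, 0.0, -0.0, 0.001, -0.096, -0.0], [11.0, 0.0, -1.0, 0.001, -0.096, -0.0], [11.0, 0.0, -2.0, 0.001, -0.096, -0.0]]
```

move_arm --pt "10 0 5 0.001 -0.096 0" --pt "10 0 4 0.001 -0.096 0" --pt "11 0 3 0.001 -0.096 0" --pt "11 0 2 0.001 -0.096 0" --pt "11 0 1 0.001 -0.096 0" --pt "11 0 0 0.001 -0.096 0" --pt "11 0 -1 0.001 -0.096 0" --pt "11 0 -2 0.001 -0.09 0" --pt "0 0 0 0 0 0"

```text
time: 31.52
tool_pos: [0.6986, -0.1709, 0.197]
ee_rot: [2.891, 0.277, -0.979]
contact_force: [-0.1, 2.5, -2.5]
opening: 0.548
```

```bash
python3 - <<'E'
from h import *
wstat()
p,Rt=wpose(np.radians(35),.043); plan(p,Rt,v=13)
E
```

```text
t 31.52 phi 35.7 tilt 37.5 rho 112.7 dy -1.2 Ftool [ 1.87 -2.53  1.72] Mtool [ 0.115  0.702 -0.012] tauF 0.208 tauM -0.703 op 0.548 q [ 0.06  0.92  0.05  1.17  0.15  1.68 -1.31]
t 31.5167 n 6 dist 0.0697 rot [ 0.008  0.044 -0.014]
[[0.0, -0.0, 12.0, 0.001, 0.007, -0.002], [0.0, -0.0, 12.0, 0.001, 0.007, -0.002], [0.0, -0.0, 12.0, 0.001, 0.007, -0.002], [0.0, -0.0, 12.0, 0.001, 0.007, -0.002], [-0.0, -0.0, 12.0, 0.001, 0.007, -0.002], [-0.0, -0.0, 12.0, 0.001, 0.007, -0.002]]
```

move_arm --pt "0 0 12 0.001 0.007 -0.002" --pt "0 0 12 0.001 0.007 -0.002" --pt "0 0 12 0.001 0.007 -0.002" --pt "-1 0 12 0.001 0.007 -0.002" --pt "-1 0 11 0.001 0.007 -0.002" --pt "0 0 0 0 0 0" --pt "0 0 0 0 0 0"

```text
time: 32.1
tool_pos: [0.662, -0.1766, 0.1421]
ee_rot: [2.915, 0.3, -0.931]
contact_force: [0.3, 0.1, 0.4]
opening: 0.549
```

```bash
python3 - <<'E'
from h import *
wstat()
p,Rt=wpose(np.radians(35),.042); plan(p,Rt,v=9)
E
```

```text
t 32.1 phi 38.0 tilt 35.5 rho 46.6 dy 0.6 Ftool [ 0.03 -0.07 -0.5 ] Mtool [-0.     0.601  0.007] tauF 0.000 tauM -0.601 op 0.549 q [ 0.08  0.91  0.04  1.33  0.16  1.49 -1.32]
t 32.1 n 1 dist 0.0052 rot [0.006 0.008 0.   ]
[[-2.0, 1.0, 5.0, 0.006, 0.008, 0.0]]
```

move_arm --pt "-2 1 4 0.006 0.008 0" --pt "0 0 0 0 0 0"

```text
time: 32.27
tool_pos: [0.6588, -0.1786, 0.1408]
ee_rot: [2.925, 0.298, -0.919]
contact_force: [1.1, -0.9, 0.0]
opening: 0.549
```

move_arm --pt "0 0 0 0 0 0" --pt "0 0 0 0 0 0" --pt "0 0 0 0 0 0" --pt "0 0 0 0 0 0" --pt "0 0 0 0 0 0" --pt "0 0 0 0 0 0" --hand 255

```text
time: 32.77
tool_pos: [0.6597, -0.1779, 0.1422]
ee_rot: [2.927, 0.298, -0.916]
contact_force: [-2.2, 1.0, -0.2]
opening: 0.196
```

```bash
python3 w.py new
```

```text
t 32.77 phi 35.5 tilt 34.8 rho 45.2 dy -0.1 Ftool [-1.49 -1.38  1.23] Mtool [0.056 0.446 0.057] tauF -0.067 tauM -0.446 op 0.196 q [ 0.08  0.9   0.03  1.35  0.15  1.48 -1.32]
```

move_arm --pt "-2.8 0 0.1 0 0.06 0" --pt "-2.8 0 0.1 0 0.06 0"

```text
time: 32.93
tool_pos: [0.6569, -0.1785, 0.1442]
ee_rot: [2.985, 0.308, -0.74]
contact_force: [-2.9, -0.2, 4.0]
opening: 0.199
```

```bash
python3 w.py - | cut -c1-170
```

```text
t 32.93 phi 31.1 tilt 27.9 rho 45.3 dy -0.2 Ftool [-4.43 -0.43 -2.21] Mtool [ 0.2   -1.116 -0.005] tauF -0.206 tauM 1.116 op 0.199 q [ 0.1   0.83  0.02  1.44  0.14  1.34
```

move_arm --pt "-2.6 0 0.1 0 0.06 0"

```text
time: 33.02
tool_pos: [0.6546, -0.1789, 0.1456]
ee_rot: [3.012, 0.31, -0.649]
contact_force: [-3.0, 0.3, -0.1]
opening: 0.197
```

```bash
python3 w.py - | cut -c1-170
```

```text
t 33.02 phi 27.6 tilt 24.3 rho 45.3 dy -0.2 Ftool [-2.54 -0.87  1.3 ] Mtool [ 0.181 -0.557  0.155] tauF -0.112 tauM 0.557 op 0.197 q [ 0.12  0.8   0.01  1.49  0.14  1.26
```

move_arm --pt "-2.6 0 0.1 0 0.06 0"

```text
time: 33.1
tool_pos: [0.6521, -0.1794, 0.1469]
ee_rot: [3.036, 0.313, -0.556]
contact_force: [-1.7, 0.9, -2.9]
opening: 0.202
```

```bash
python3 w.py - | cut -c1-170
```

```text
t 33.1 phi 23.9 tilt 20.8 rho 45.4 dy -0.2 Ftool [-0.32 -1.22  3.22] Mtool [ 0.087 -0.252  0.136] tauF -0.007 tauM 0.252 op 0.202 q [ 0.13  0.77 -0.    1.53  0.13  1.18 -
```

move_arm --pt "-2.6 0 0.1 0 0.06 0"

```text
time: 33.18
tool_pos: [0.6494, -0.18, 0.1481]
ee_rot: [3.058, 0.315, -0.462]
contact_force: [-0.9, -0.6, -4.0]
opening: 0.195
```

```bash
python3 w.py - | cut -c1-170
```

```text
t 33.18 phi 20.2 tilt 17.2 rho 45.5 dy -0.2 Ftool [0.24 0.44 4.09] Mtool [ 0.096 -0.14   0.172] tauF 0.021 tauM 0.140 op 0.195 q [ 0.15  0.74 -0.01  1.58  0.12  1.11 -1.3
```

move_arm --pt "-2.6 0 0.1 0 0.06 0"

```text
time: 33.27
tool_pos: [0.6467, -0.1805, 0.149]
ee_rot: [3.076, 0.316, -0.367]
contact_force: [-0.7, 0.1, -4.7]
opening: 0.195
```

```bash
python3 w.py - | cut -c1-170
```

```text
t 33.27 phi 16.5 tilt 13.6 rho 45.5 dy -0.1 Ftool [ 0.47 -0.26  4.68] Mtool [ 0.067 -0.107  0.143] tauF 0.032 tauM 0.107 op 0.195 q [ 0.16  0.71 -0.03  1.63  0.12  1.03 -
```

move_arm --pt "-2.6 0 0.1 0 0.06 0"

```text
time: 33.35
tool_pos: [0.644, -0.1811, 0.1498]
ee_rot: [3.092, 0.317, -0.271]
contact_force: [-0.0, -1.2, -5.1]
opening: 0.193
```

```bash
python3 w.py - | cut -c1-170
```

```text
t 33.35 phi 12.9 tilt 10.0 rho 45.6 dy -0.2 Ftool [0.6  1.18 5.12] Mtool [ 0.047 -0.111  0.135] tauF 0.039 tauM 0.110 op 0.193 q [ 0.18  0.68 -0.04  1.68  0.11  0.95 -1.2
```

move_arm --pt "-2.6 0 0.1 0 0.06 0"

```text
time: 33.43
tool_pos: [0.6413, -0.1817, 0.1505]
ee_rot: [3.105, 0.319, -0.174]
contact_force: [1.2, 0.2, -6.5]
opening: 0.2
```

```bash
python3 w.py - | cut -c1-170
```

```text
t 33.43 phi 9.3 tilt 6.4 rho 45.7 dy -0.1 Ftool [1.88 0.04 6.29] Mtool [ 0.084 -0.131  0.098] tauF 0.101 tauM 0.131 op 0.2 q [ 0.2   0.65 -0.05  1.73  0.1   0.86 -1.28]
```

move_arm --pt "-2.6 0 0.1 0 0.06 0"

```text
time: 33.52
tool_pos: [0.6384, -0.1823, 0.1509]
ee_rot: [3.115, 0.319, -0.077]
contact_force: [1.2, 0.8, -8.0]
opening: 0.195
```

```bash
python3 w.py - | cut -c1-170
```

```text
t 33.52 phi 5.6 tilt 2.8 rho 45.7 dy -0.2 Ftool [ 1.7  -0.6   7.93] Mtool [ 0.069 -0.287  0.074] tauF 0.095 tauM 0.287 op 0.195 q [ 0.23  0.63 -0.07  1.78  0.09  0.78 -1.
```

move_arm --pt "-2.6 0 0.1 0 0.06 0"

```text
time: 33.6
tool_pos: [0.6357, -0.1828, 0.1511]
ee_rot: [3.122, 0.32, 0.021]
contact_force: [1.8, 0.5, -8.4]
opening: 0.198
```

```bash
python3 w.py - | cut -c1-170
```

```text
t 33.6 phi 2.1 tilt -0.8 rho 45.8 dy -0.2 Ftool [ 1.79 -0.16  8.44] Mtool [ 0.055 -0.309  0.122] tauF 0.101 tauM 0.309 op 0.198 q [ 0.25  0.61 -0.09  1.83  0.08  0.69 -1.
```

move_arm --pt "-2.6 0 0.1 0 0.06 0"

```text
time: 33.68
tool_pos: [0.6329, -0.1834, 0.1512]
ee_rot: [-3.12, -0.319, -0.119]
contact_force: [2.4, -0.3, -9.6]
opening: 0.198
```

```bash
python3 w.py - | cut -c1-170
```

```text
t 33.68 phi -1.5 tilt -4.3 rho 45.8 dy -0.2 Ftool [1.57 0.69 9.71] Mtool [ 0.119 -0.408  0.136] tauF 0.094 tauM 0.407 op 0.198 q [ 0.28  0.59 -0.11  1.88  0.06  0.61 -1.2
```

move_arm --pt "-2.6 0 0.1 0 0.06 0"

```text
time: 33.77
tool_pos: [0.6301, -0.184, 0.1511]
ee_rot: [-3.109, -0.318, -0.217]
contact_force: [2.5, 0.8, -10.7]
opening: 0.191
```

```bash
python3 w.py - | cut -c1-170
```

```text
t 33.77 phi -5.0 tilt -7.9 rho 45.9 dy -0.2 Ftool [ 1.12 -0.33 10.92] Mtool [ 0.161 -0.482  0.136] tauF 0.077 tauM 0.482 op 0.191 q [ 0.31  0.57 -0.13  1.92  0.04  0.52 -
```

move_arm --pt "-2.6 0 0.1 0 0.06 0"

```text
time: 33.85
tool_pos: [0.6273, -0.1846, 0.1509]
ee_rot: [-3.095, -0.317, -0.313]
contact_force: [3.5, -0.4, -12.1]
opening: 0.199
```

```bash
python3 w.py - | cut -c1-170
```

```text
t 33.85 phi -8.6 tilt -11.5 rho 46.0 dy -0.2 Ftool [ 0.83  1.05 12.5 ] Mtool [ 0.129 -0.523  0.142] tauF 0.067 tauM 0.522 op 0.199 q [ 0.35  0.56 -0.17  1.97  0.03  0.43
```

move_arm --pt "-2.6 0 0.1 0 0.06 0"

```text
time: 33.93
tool_pos: [0.6245, -0.1851, 0.1504]
ee_rot: [-3.078, -0.315, -0.409]
contact_force: [4.7, 1.1, -15.0]
opening: 0.198
```

```bash
python3 w.py - 
```

```text
t 33.93 phi -12.2 tilt -15.1 rho 46.0 dy -0.2 Ftool [ 0.73 -0.21 15.71] Mtool [ 0.072 -0.65   0.155] tauF 0.071 tauM 0.649 op 0.198 q [ 0.4   0.55 -0.21  2.02  0.01  0.34 -1.14]
```

```bash
python3 - <<'E'
s=open("fit2.py").read()
a=s.index("off=np.radians([0,-24.4,-24"); b=s.index("W=th+off")
s=s[:a]+'''
def gth(d):
    Rm=R.from_rotvec(d["ee_rot"]).as_matrix(); g=np.array(d["tool_pos"])-0.0187*Rm[:,2]-HUB; return np.arctan2(g@ex,g[2])
offs=[0.]; Wl=np.radians(12.)
for d in D:
    t=d["tag"][0]
    if t=="hold": Wl=gth(d)+offs[-1]
    if t=="new": offs.append(Wl-gth(d))
print("offs",np.degrees(offs).round(1))
off=np.array(offs)[seg]
'''+s[b:]
s=s.replace('(seg==2,"seg2")','(seg>=2,"seg23")').replace('"th_down seg2 %.1f"%(-180-a+76.5)','"th_down %.1f"%(-180-a-np.degrees(offs[-1]))').replace("a[2]==2","a[2]==3")
open("fit2.py","w").write(s)
E
python3 fit2.py
```

```text
offs [   0.   -24.4  -76.7 -123.1]
all 0.14 drag 0.320 A 0.290 alpha0 -91.3 rms 0.143 W_down -88.7 th_down 34.4 bias fit 0.311 0.424 -74.1 0.142
all 0.16 drag 0.332 A 0.292 alpha0 -93.4 rms 0.135 W_down -86.6 th_down 36.5 bias fit 0.324 0.403 -77.4 0.122
all 0.18 drag 0.345 A 0.295 alpha0 -95.5 rms 0.136 W_down -84.5 th_down 38.6 bias fit 0.338 0.383 -81.0 0.102
all 0.2 drag 0.357 A 0.298 alpha0 -97.5 rms 0.147 W_down -82.5 th_down 40.6 bias fit 0.352 0.365 -84.9 0.083
seg23 0.14 drag 0.378 A 0.309 alpha0 -89.1 rms 0.134 W_down -90.9 th_down 32.1 bias fit 0.377 0.512 -36.0 0.377
seg23 0.16 drag 0.381 A 0.334 alpha0 -91.3 rms 0.125 W_down -88.7 th_down 34.3 bias fit 0.38 0.449 -46.9 0.29
seg23 0.18 drag 0.383 A 0.360 alpha0 -93.2 rms 0.125 W_down -86.8 th_down 36.2 bias fit 0.382 0.407 -60.7 0.202
seg23 0.2 drag 0.385 A 0.386 alpha0 -94.8 rms 0.132 W_down -85.2 th_down 37.8 bias fit 0.385 0.393 -76.5 0.114
30.1 -1 0.56 | 26.7 -1 0.39 | 23.0 -1 0.55 | 19.3 -1 0.51 | 15.7 -1 0.47 | 12.1 -1 0.44 | 8.5 -1 0.69 | 4.8 -1 0.74 | 1.3 -1 0.72 | -2.3 -1 0.7 | -5.9 -1 0.61 | -9.5 -1 0.52 | -13.0 -1 0.57 |
```

move_arm --pt "2.8 0 0.2 0 -0.05 0" --pt "2.8 0 0.2 0 -0.05 0" --pt "2.7 0 0.2 0 -0.06 0"

```text
time: 34.18
tool_pos: [0.6275, -0.1845, 0.1507]
ee_rot: [-3.115, -0.309, -0.162]
contact_force: [5.2, 2.3, -14.0]
opening: 0.194
```

```bash
python3 w.py + | cut -c1-60
```

```text
t 34.18 phi -8.3 tilt -6.0 rho 45.8 dy -0.2 Ftool [ 4.04 -1.
```

move_arm --pt "2.7 0 0.1 0 -0.06 0"

```text
time: 34.27
tool_pos: [0.6304, -0.1839, 0.151]
ee_rot: [-3.124, -0.31, -0.066]
contact_force: [3.1, -0.5, -14.6]
opening: 0.199
```

```bash
python3 w.py + | cut -c1-60
```

```text
t 34.27 phi -4.6 tilt -2.4 rho 45.7 dy -0.1 Ftool [ 2.35  1.
```

move_arm --pt "2.7 0 0.1 0 -0.06 0"

```text
time: 34.35
tool_pos: [0.6334, -0.1833, 0.1511]
ee_rot: [3.121, 0.31, -0.031]
contact_force: [1.0, -0.0, -10.9]
opening: 0.196
```

```bash
python3 w.py + | cut -c1-60
```

```text
t 34.35 phi -0.9 tilt 1.2 rho 45.7 dy -0.2 Ftool [ 1.19  0.1
```

move_arm --pt "2.7 0 0.1 0 -0.06 0"

```text
time: 34.43
tool_pos: [0.6362, -0.1827, 0.1509]
ee_rot: [3.111, 0.31, -0.129]
contact_force: [0.4, -0.5, -9.2]
opening: 0.199
```

```bash
python3 w.py + | cut -c1-60
```

```text
t 34.43 phi 2.7 tilt 4.8 rho 45.6 dy -0.1 Ftool [1.04 0.49 9
```

move_arm --pt "2.7 0 0.1 0 -0.06 0"

```text
time: 34.52
tool_pos: [0.639, -0.1821, 0.1507]
ee_rot: [3.099, 0.31, -0.227]
contact_force: [0.7, -0.2, -8.6]
opening: 0.199
```

```bash
python3 w.py + | cut -c1-60
```

```text
t 34.52 phi 6.4 tilt 8.4 rho 45.5 dy -0.2 Ftool [1.93 0.32 8
```

move_arm --pt "2.7 0 0.1 0 -0.06 0"

```text
time: 34.6
tool_pos: [0.6418, -0.1816, 0.1502]
ee_rot: [3.083, 0.309, -0.323]
contact_force: [-0.8, -0.3, -7.1]
opening: 0.194
```

```bash
python3 w.py + | cut -c1-60
```

```text
t 34.6 phi 10.0 tilt 12.0 rho 45.4 dy -0.2 Ftool [0.69 0.09
```

move_arm --pt "2.7 0 0.1 0 -0.06 0"

```text
time: 34.68
tool_pos: [0.6445, -0.181, 0.1495]
ee_rot: [3.065, 0.307, -0.42]
contact_force: [-1.1, -0.6, -6.1]
opening: 0.195
```

```bash
python3 w.py + | cut -c1-60
```

```text
t 34.68 phi 13.6 tilt 15.6 rho 45.4 dy -0.2 Ftool [0.49 0.38
```

move_arm --pt "2.7 0 0.1 0 -0.06 0"

```text
time: 34.77
tool_pos: [0.6472, -0.1805, 0.1487]
ee_rot: [3.044, 0.305, -0.515]
contact_force: [-0.8, -0.7, -5.1]
opening: 0.196
```

```bash
python3 w.py + | cut -c1-60
```

```text
t 34.77 phi 17.2 tilt 19.2 rho 45.3 dy -0.2 Ftool [0.79 0.46
```

move_arm --pt "2.7 0 0.1 0 -0.06 0"

```text
time: 34.85
tool_pos: [0.6498, -0.1799, 0.1477]
ee_rot: [3.02, 0.303, -0.609]
contact_force: [-2.3, -1.4, -5.0]
opening: 0.197
```

```bash
python3 w.py + | cut -c1-60
```

```text
t 34.85 phi 20.9 tilt 22.9 rho 45.3 dy -0.2 Ftool [-0.39  0.
```

move_arm --pt "2.7 0 0.1 0 -0.06 0"

```text
time: 34.93
tool_pos: [0.6524, -0.1794, 0.1465]
ee_rot: [2.993, 0.301, -0.703]
contact_force: [-1.5, -0.5, -3.6]
opening: 0.197
```

```bash
python3 w.py + | cut -c1-60
```

```text
t 34.93 phi 24.5 tilt 26.5 rho 45.2 dy -0.2 Ftool [0.24 0.18
```

move_arm --pt "2.7 0 0.1 0 -0.06 0"

```text
time: 35.02
tool_pos: [0.6549, -0.1789, 0.1452]
ee_rot: [2.964, 0.298, -0.795]
contact_force: [-3.1, -0.6, -4.5]
opening: 0.197
```

```bash
python3 w.py + | cut -c1-60
```

```text
t 35.02 phi 28.1 tilt 30.1 rho 45.2 dy -0.2 Ftool [-0.45 -0.
```

move_arm --pt "2.7 0 0.1 0 -0.06 0"

```text
time: 35.1
tool_pos: [0.6573, -0.1784, 0.1438]
ee_rot: [2.932, 0.295, -0.887]
contact_force: [-1.6, -0.9, -3.6]
opening: 0.196
```

```bash
python3 w.py +;python3 fit2.py
```

```text
t 35.1 phi 31.8 tilt 33.7 rho 45.1 dy -0.2 Ftool [0.53 0.56 3.97] Mtool [ 0.035  0.75  -0.188] tauF 0.018 tauM -0.749 op 0.196 q [ 0.08  0.88  0.04  1.37  0.15  1.45 -1.32]
offs [   0.   -24.4  -76.7 -123.1]
all 0.14 drag 0.318 A 0.285 alpha0 -92.0 rms 0.142 W_down -88.0 th_down 35.1 bias fit 0.32 0.362 -77.3 0.089
all 0.16 drag 0.327 A 0.291 alpha0 -95.2 rms 0.134 W_down -84.8 th_down 38.3 bias fit 0.329 0.361 -80.4 0.086
all 0.18 drag 0.336 A 0.298 alpha0 -98.3 rms 0.135 W_down -81.7 th_down 41.3 bias fit 0.338 0.361 -83.5 0.083
all 0.2 drag 0.345 A 0.306 alpha0 -101.2 rms 0.146 W_down -78.8 th_down 44.2 bias fit 0.347 0.362 -86.6 0.08
seg23 0.14 drag 0.360 A 0.316 alpha0 -93.1 rms 0.137 W_down -86.9 th_down 36.1 bias fit 0.36 0.317 -80.3 0.065
seg23 0.16 drag 0.362 A 0.347 alpha0 -94.9 rms 0.129 W_down -85.1 th_down 38.0 bias fit 0.362 0.345 -89.0 0.033
seg23 0.18 drag 0.363 A 0.379 alpha0 -96.5 rms 0.127 W_down -83.5 th_down 39.6 bias fit 0.363 0.379 -96.4 0.001
seg23 0.2 drag 0.365 A 0.411 alpha0 -97.8 rms 0.133 W_down -82.2 th_down 40.9 bias fit 0.365 0.418 -102.4 -0.031
30.1 -1 0.56 | 26.7 -1 0.39 | 23.0 -1 0.55 | 19.3 -1 0.51 | 15.7 -1 0.47 | 12.1 -1 0.44 | 8.5 -1 0.69 | 4.8 -1 0.74 | 1.3 -1 0.72 | -2.3 -1 0.7 | -5.9 -1 0.61 | -9.5 -1 0.52 | -13.0 -1 0.57 | -7.6 1 -0.26 | -4.0 1 -0.22 | -0.3 1 -0.21 | 3.3 1 -0.18 | 7.0 1 0.07 | 10.6 1 -0.17 | 14.2 1 -0.16 | 17.8 1 -0.07 | 21.4 1 -0.32 | 25.1 1 -0.19 | 28.7 1 -0.33 | 32.4 1 -0.05 |
```

```bash
cat > fit3.py <<'E'
import io,contextlib
with contextlib.redirect_stdout(io.StringIO()):
    exec(open("fit2.py").read().replace('__name__=="__main__"','False'))
zr=Z; xr=np.cos(tl)[:,None]*ex-np.sin(tl)[:,None]*ez
Fx=(F*xr).sum(1); Fz=(F*Z).sum(1)
keep=np.ones(len(dr),bool)
for i in range(len(dr)):
    if i==0 or dr[i]!=dr[i-1] or seg[i]!=seg[i-1]: keep[i]=False; 
y0=tau(.17)
def model(p):  # D,A,al, b, s, dL, erad, seg biases
    D_,A_,al,b,s,dL,er=p[:7]
    return -D_*dr+A_*np.sin(W+al)+b+s*np.sin(tl)-dL*Fx+er*Fz
def run(idx,sN=.12):
    f=lambda p: np.r_[((y0-model(p))/sN)[idx],(p[0]-.32)/.03,(p[1]-.235)/.03,p[3]/.03,p[4]/.1,p[5]/.015,p[6]/.002]
    r=least_squares(f,[.32,.235,np.radians(-95),0,0,0,0]); C=np.linalg.inv(r.jac.T@r.jac); return r,C
for nm,idx in [("all",keep),("seg123",keep&(seg>=1)),("seg23",keep&(seg>=2)),("seg012",keep&(seg<=2)),("seg3",keep&(seg==3)),("seg2",keep&(seg==2)),("seg0",keep&(seg==0))]:
    r,C=run(idx); a=np.degrees(r.x[2]); print(nm,r.x.round(3),"W_down %.1f +- %.1f  th_down3 %.1f"%(-180-a,np.degrees(C[2,2]**.5),-180-a-np.degrees(offs[-1])),"rms",np.std((y0-model(r.x))[idx]).round(3))
r,C=run(keep); res=y0-model(r.x)
for s_ in range(4):
  for d_ in (1,-1): 
    m=keep&(seg==s_)&(dr==d_)
    if m.sum(): print(s_,d_,"mean res",res[m].mean().round(3),"n",m.sum(), "W range",np.degrees(W[m]).min().round(0),np.degrees(W[m]).max().round(0))
E
python3 fit3.py
```

```text
all [ 0.326  0.296 -1.614  0.009  0.098 -0.018 -0.002] W_down -87.5 +- 6.0  th_down3 35.5 rms 0.123
seg123 [ 0.338  0.308 -1.691 -0.013  0.088 -0.023 -0.002] W_down -83.1 +- 7.4  th_down3 39.9 rms 0.123
seg23 [ 0.347  0.284 -1.598  0.006  0.115 -0.024 -0.001] W_down -88.4 +- 8.9  th_down3 34.6 rms 0.118
seg012 [ 0.318  0.254 -1.526 -0.011  0.042 -0.015 -0.002] W_down -92.6 +- 7.2  th_down3 30.5 rms 0.123
seg3 [ 0.346  0.236 -2.197  0.001 -0.014 -0.015 -0.   ] W_down -54.1 +- 22.4  th_down3 68.9 rms 0.1
seg2 [ 0.348  0.228 -1.359  0.003  0.051 -0.016 -0.001] W_down -102.1 +- 13.4  th_down3 20.9 rms 0.116
seg0 [ 0.309  0.246 -1.389 -0.009  0.003 -0.006 -0.001] W_down -100.4 +- 29.9  th_down3 22.6 rms 0.095
0 1 mean res 0.055 n 12 W range -16.0 41.0
0 -1 mean res -0.031 n 6 W range -21.0 25.0
1 -1 mean res -0.055 n 13 W range -41.0 2.0
2 1 mean res -0.08 n 10 W range -84.0 -51.0
2 -1 mean res -0.006 n 19 W range -92.0 -56.0
3 1 mean res 0.015 n 11 W range -127.0 -91.0
3 -1 mean res 0.094 n 12 W range -136.0 -96.0
```

move_arm --pt "0 0 0 0 0 0" --pt "0 0 0 0 0 0"

```text
time: 35.27
tool_pos: [0.6586, -0.1782, 0.1429]
ee_rot: [2.926, 0.297, -0.896]
contact_force: [-4.4, -0.3, 6.7]
opening: 0.2
```

```bash
python3 w.py hold
```

```text
t 35.27 phi 33.7 tilt 34.1 rho 45.1 dy -0.2 Ftool [-7.31 -0.58 -3.1 ] Mtool [ 0.526 -1.406 -0.14 ] tauF -0.329 tauM 1.406 op 0.2 q [ 0.08  0.89  0.04  1.36  0.15  1.46 -1.32]
```

move_arm --pt "0 0 0 0 0 0" --pt "0 0 0 0 0 0" --pt "0 0 0 0 0 0" --pt "0 0 0 0 0 0" --hand 130

```text
time: 35.6
tool_pos: [0.6592, -0.1782, 0.1425]
ee_rot: [2.926, 0.298, -0.893]
contact_force: [0.2, -0.6, 0.0]
opening: 0.492
```

```bash
python3 - <<'E'
from h import *
wstat()
p,Rt=wpose(np.radians(8),.044); plan(p,Rt,n=6)
E
```

```text
t 35.6 phi 34.7 tilt 34.0 rho 45.1 dy -0.4 Ftool [ 0.04  0.63 -0.03] Mtool [ 0.044  0.592 -0.009] tauF 0.002 tauM -0.592 op 0.492 q [ 0.08  0.89  0.04  1.36  0.15  1.46 -1.32]
t 35.6 n 6 dist 0.0206 rot [ 0.009  0.453 -0.   ]
[[-3.0, -0.0, 1.0, 0.001, 0.076, -0.0], [-3.0, -0.0, 1.0, 0.001, 0.076, -0.0], [-3.0, -0.0, 0.0, 0.001, 0.076, -0.0], [-3.0, -0.0, 0.0, 0.001, 0.076, -0.0], [-3.0, -0.0, -0.0, 0.001, 0.076, -0.0], [-3.0, -0.0, -0.0, 0.001, 0.076, -0.0]]
```

move_arm --pt "-3.4 0 0.4 0.001 0.076 0" --pt "-3.4 0 0.4 0.001 0.076 0" --pt "-3.4 0 0.2 0.001 0.076 0" --pt "-3.4 0 0.2 0.001 0.076 0" --pt "-3.4 0 0 0.001 0.076 0" --pt "-3.4 0 0 0.001 0.07 0" --pt "0 0 0 0 0 0" --pt "0 0 0 0 0 0"

```text
time: 36.27
tool_pos: [0.6407, -0.1817, 0.1508]
ee_rot: [3.104, 0.316, -0.181]
contact_force: [0.5, -0.1, -0.2]
opening: 0.492
```

```bash
python3 - <<'E'
from h import *
wstat()
p,Rt=wpose(np.radians(8),.044); plan(p,Rt,n=1)
E
```

```text
t 36.27 phi 8.5 tilt 6.7 rho 45.9 dy -0.1 Ftool [0.47 0.17 0.17] Mtool [-0.039  0.137 -0.034] tauF 0.022 tauM -0.137 op 0.492 q [ 0.2   0.65 -0.04  1.73  0.1   0.87 -1.27]
t 36.2667 n 1 dist 0.0019 rot [ 0.005 -0.022 -0.   ]
[[-0.0, -0.0, 2.0, 0.005, -0.022, -0.0]]
```

move_arm --pt "0 0 2 0.005 -0.022 0" --pt "0 0 0 0 0 0" --pt "0 0 0 0 0 0" --pt "0 0 0 0 0 0" --pt "0 0 0 0 0 0" --pt "0 0 0 0 0 0" --hand 255

```text
time: 36.77
tool_pos: [0.6412, -0.1816, 0.1501]
ee_rot: [3.102, 0.316, -0.229]
contact_force: [-3.3, -0.2, 4.5]
opening: 0.201
```

```bash
python3 w.py new
```

```text
t 36.77 phi 9.3 tilt 8.4 rho 45.3 dy -0.1 Ftool [-3.9  -0.44 -4.01] Mtool [-0.086 -0.549  0.053] tauF -0.179 tauM 0.548 op 0.201 q [ 0.19  0.67 -0.04  1.71  0.1   0.91 -1.28]
```

move_arm --pt "2.5 0 0.1 0 -0.04 0" --pt "2.4 0 0.1 0 -0.05 0"

```text
time: 36.93
tool_pos: [0.6447, -0.1809, 0.1493]
ee_rot: [3.079, 0.312, -0.371]
contact_force: [-0.8, -0.8, -3.5]
opening: 0.196
```

```bash
python3 w.py + | cut -c1-60
```

```text
t 36.93 phi 14.0 tilt 13.7 rho 45.2 dy -0.1 Ftool [-0.04  0.
```

move_arm --pt "2.3 0 0.1 0 -0.05 0"

```text
time: 37.02
tool_pos: [0.6471, -0.1805, 0.1486]
ee_rot: [3.063, 0.31, -0.45]
contact_force: [-2.2, -0.7, -1.1]
opening: 0.196
```

```bash
python3 w.py + | cut -c1-60
```

```text
t 37.02 phi 17.1 tilt 16.7 rho 45.2 dy -0.2 Ftool [-1.89  0.
```

move_arm --pt "2.3 0 0.1 0 -0.05 0"

```text
time: 37.1
tool_pos: [0.6494, -0.18, 0.1477]
ee_rot: [3.045, 0.308, -0.53]
contact_force: [-3.7, -0.9, -0.7]
opening: 0.197
```

```bash
python3 w.py + | cut -c1-60
```

```text
t 37.1 phi 20.4 tilt 19.8 rho 45.1 dy -0.1 Ftool [-3.32  0.1
```

move_arm --pt "2.3 0 0.1 0 -0.05 0"

```text
time: 37.18
tool_pos: [0.6517, -0.1795, 0.1467]
ee_rot: [3.024, 0.306, -0.61]
contact_force: [-2.1, -1.9, 0.2]
opening: 0.198
```

```bash
python3 w.py + | cut -c1-60
```

```text
t 37.18 phi 23.6 tilt 22.8 rho 45.1 dy -0.1 Ftool [-2.35  1.
```

move_arm --pt "2.3 0 0.1 0 -0.05 0"

```text
time: 37.27
tool_pos: [0.6538, -0.1791, 0.1456]
ee_rot: [3.001, 0.304, -0.69]
contact_force: [-2.7, -1.5, 0.4]
opening: 0.196
```

```bash
python3 w.py + | cut -c1-60
```

```text
t 37.27 phi 26.7 tilt 25.9 rho 45.0 dy -0.2 Ftool [-2.88  0.
```

move_arm --pt "2.3 0 0.1 0 -0.05 0"

```text
time: 37.35
tool_pos: [0.6559, -0.1786, 0.1444]
ee_rot: [2.976, 0.302, -0.769]
contact_force: [-3.1, -1.9, 0.8]
opening: 0.195
```

```bash
python3 w.py + | cut -c1-60
```

```text
t 37.35 phi 29.8 tilt 29.0 rho 45.0 dy -0.1 Ftool [-3.36  1.
```

move_arm --pt "2.3 0 0.1 0 -0.05 0"

```text
time: 37.43
tool_pos: [0.6579, -0.1783, 0.1432]
ee_rot: [2.949, 0.299, -0.847]
contact_force: [-3.1, -1.6, 2.5]
opening: 0.199
```

```bash
python3 w.py + | cut -c1-60
```

```text
t 37.43 phi 32.9 tilt 32.1 rho 45.0 dy -0.2 Ftool [-4.17  0.
```

move_arm --pt "2.3 0 0.1 0 -0.05 0"

```text
time: 37.52
tool_pos: [0.6599, -0.1778, 0.1417]
ee_rot: [2.919, 0.296, -0.925]
contact_force: [-3.5, -2.2, 1.7]
opening: 0.197
```

```bash
python3 w.py + | cut -c1-60
```

```text
t 37.52 phi 36.0 tilt 35.2 rho 44.9 dy -0.2 Ftool [-4.12  1.
```

move_arm --pt "2.3 0 0.1 0 -0.05 0"

```text
time: 37.6
tool_pos: [0.6618, -0.1775, 0.1402]
ee_rot: [2.888, 0.293, -1.001]
contact_force: [-3.8, -1.3, 2.3]
opening: 0.196
```

```bash
python3 w.py + | cut -c1-60
```

```text
t 37.6 phi 39.2 tilt 38.3 rho 44.9 dy -0.2 Ftool [-4.56  0.4
```

move_arm --pt "2.3 0 0.1 0 -0.05 0"

```text
time: 37.68
tool_pos: [0.6636, -0.1771, 0.1386]
ee_rot: [2.855, 0.289, -1.077]
contact_force: [-3.9, -2.7, 2.0]
opening: 0.193
```

```bash
python3 w.py + ; tail -1 log.jsonl | cut -c1-50
```

```text
t 37.68 phi 42.3 tilt 41.4 rho 44.9 dy -0.2 Ftool [-4.58  1.86  1.36] Mtool [-0.095  0.033 -0.073] tauF -0.204 tauM -0.033 op 0.193 q [ 0.06  0.97  0.06  1.26  0.16  1.61 -1.31]
{"tag": ["+"], "time": 37.6833, "joint_pos": [0.05
```

Now the long negative sweep.

move_arm --pt "-2.7 0 0.1 0 0.04 0" --pt "-2.7 0 0.1 0 0.04 0" --pt "-2.5 0 0.1 0 0.055 0"

```text
time: 37.93
tool_pos: [0.662, -0.1776, 0.1394]
ee_rot: [2.923, 0.306, -0.891]
contact_force: [-1.8, -1.3, 7.5]
opening: 0.196
```

```bash
python3 w.py - | cut -c1-60
```

```text
t 37.93 phi 40.0 tilt 34.0 rho 44.3 dy -0.3 Ftool [-5.9   0.
```

move_arm --pt "-2.5 0 0.1 0 0.055 0"

```text
time: 38.02
tool_pos: [0.6602, -0.178, 0.1408]
ee_rot: [2.95, 0.309, -0.811]
contact_force: [-0.8, -0.8, 5.4]
opening: 0.198
```

```bash
python3 w.py - | cut -c1-60
```

```text
t 38.02 phi 37.0 tilt 30.8 rho 44.3 dy -0.3 Ftool [-3.59  0.
```

move_arm --pt "-2.5 0 0.1 0 0.055 0"

```text
time: 38.1
tool_pos: [0.6583, -0.1784, 0.1423]
ee_rot: [2.976, 0.313, -0.729]
contact_force: [-2.9, -1.8, 4.9]
opening: 0.196
```

```bash
python3 w.py - | cut -c1-60
```

```text
t 38.1 phi 33.8 tilt 27.6 rho 44.4 dy -0.4 Ftool [-5.05  1.1
```

move_arm --pt "-2.5 0 0.1 0 0.055 0"

```text
time: 38.18
tool_pos: [0.6561, -0.1788, 0.1437]
ee_rot: [3.0, 0.316, -0.646]
contact_force: [-2.9, -0.1, 3.5]
opening: 0.196
```

```bash
python3 w.py - | cut -c1-60
```

```text
t 38.18 phi 30.4 tilt 24.4 rho 44.4 dy -0.3 Ftool [-4.07 -0.
```

move_arm --pt "-2.5 0 0.1 0 0.055 0"

```text
time: 38.27
tool_pos: [0.6539, -0.1793, 0.145]
ee_rot: [3.022, 0.318, -0.562]
contact_force: [-1.9, -1.4, 3.2]
opening: 0.199
```

```bash
python3 w.py - | cut -c1-60
```

```text
t 38.27 phi 27.1 tilt 21.1 rho 44.5 dy -0.3 Ftool [-3.17  1.
```

move_arm --pt "-2.5 0 0.1 0 0.055 0"

```text
time: 38.35
tool_pos: [0.6517, -0.1798, 0.1462]
ee_rot: [3.042, 0.32, -0.476]
contact_force: [-2.1, -1.1, 2.2]
opening: 0.199
```

```bash
python3 w.py - | cut -c1-60
```

```text
t 38.35 phi 23.8 tilt 17.9 rho 44.5 dy -0.4 Ftool [-2.86  0.
```

move_arm --pt "-2.5 0 0.1 0 0.055 0"

```text
time: 38.43
tool_pos: [0.6494, -0.1802, 0.1472]
ee_rot: [3.06, 0.322, -0.39]
contact_force: [-2.2, -0.6, 1.7]
opening: 0.2
```

```bash
python3 w.py - | cut -c1-60
```

```text
t 38.43 phi 20.5 tilt 14.6 rho 44.6 dy -0.3 Ftool [-2.62  0.
```

move_arm --pt "-2.5 0 0.1 0 0.055 0"

```text
time: 38.52
tool_pos: [0.647, -0.1807, 0.148]
ee_rot: [3.075, 0.324, -0.303]
contact_force: [-0.9, -0.9, 1.6]
opening: 0.192
```

```bash
python3 w.py - | cut -c1-60
```

```text
t 38.52 phi 17.2 tilt 11.3 rho 44.6 dy -0.4 Ftool [-1.32  0.
```

move_arm --pt "-2.5 0 0.1 0 0.055 0"

```text
time: 38.6
tool_pos: [0.6447, -0.1811, 0.1488]
ee_rot: [3.088, 0.325, -0.216]
contact_force: [-2.5, -0.5, 1.5]
opening: 0.197
```

```bash
python3 w.py - | cut -c1-60
```

```text
t 38.6 phi 14.1 tilt 8.1 rho 44.7 dy -0.3 Ftool [-2.68 -0.05
```

move_arm --pt "-2.5 0 0.1 0 0.055 0"

```text
time: 38.68
tool_pos: [0.6422, -0.1817, 0.1493]
ee_rot: [3.098, 0.326, -0.128]
contact_force: [-1.6, -0.6, 1.6]
opening: 0.197
```

```bash
python3 w.py - | cut -c1-60
```

```text
t 38.68 phi 10.7 tilt 4.8 rho 44.7 dy -0.4 Ftool [-1.85  0.2
```

move_arm --pt "-2.5 0 0.1 0 0.055 0"

```text
time: 38.77
tool_pos: [0.6398, -0.1821, 0.1498]
ee_rot: [3.106, 0.326, -0.04]
contact_force: [-0.7, -0.4, 1.7]
opening: 0.197
```

```bash
python3 w.py - | cut -c1-60
```

```text
t 38.77 phi 7.5 tilt 1.5 rho 44.8 dy -0.3 Ftool [-0.81  0.31
```

move_arm --pt "-2.5 0 0.1 0 0.055 0"

```text
time: 38.85
tool_pos: [0.6373, -0.1827, 0.1501]
ee_rot: [3.112, 0.326, 0.049]
contact_force: [-0.6, -0.7, 0.0]
opening: 0.196
```

```bash
python3 w.py - | cut -c1-60
```

```text
t 38.85 phi 4.2 tilt -1.7 rho 44.9 dy -0.3 Ftool [-0.77  0.5
```

move_arm --pt "-2.5 0 0.1 0 0.055 0"

```text
time: 38.93
tool_pos: [0.6348, -0.1832, 0.1503]
ee_rot: [3.115, 0.326, 0.138]
contact_force: [-2.1, -1.6, -0.1]
opening: 0.195
```

```bash
python3 w.py - | cut -c1-60
```

```text
t 38.93 phi 1.0 tilt -5.0 rho 44.9 dy -0.3 Ftool [-2.42  1.1
```

move_arm --pt "-2.5 0 0.1 0 0.055 0"

```text
time: 39.02
tool_pos: [0.6323, -0.1837, 0.1503]
ee_rot: [3.116, 0.326, 0.227]
contact_force: [-2.1, -0.5, 0.1]
opening: 0.197
```

```bash
python3 w.py - | cut -c1-60
```

```text
t 39.02 phi -2.3 tilt -8.2 rho 44.9 dy -0.3 Ftool [-2.11  0.
```

move_arm --pt "-2.5 0 0.1 0 0.055 0"

```text
time: 39.1
tool_pos: [0.63, -0.1841, 0.1503]
ee_rot: [-3.104, -0.325, -0.316]
contact_force: [0.4, -0.7, -2.4]
opening: 0.198
```

```bash
python3 w.py - ; python3 fit3.py
```

```text
t 39.1 phi -5.3 tilt -11.5 rho 45.0 dy -0.3 Ftool [-0.21  0.71  2.45] Mtool [ 0.234 -0.862  0.156] tauF 0.003 tauM 0.861 op 0.198 q [ 0.34  0.56 -0.16  1.97  0.04  0.43 -1.18]
all [ 0.34   0.295 -1.771  0.022  0.067 -0.005 -0.004] W_down -78.5 +- 5.8  th_down3 19.7 rms 0.137
seg123 [ 0.349  0.31  -1.856 -0.001  0.056 -0.005 -0.004] W_down -73.7 +- 6.9  th_down3 24.6 rms 0.14
seg23 [ 0.357  0.288 -1.795  0.014  0.076 -0.005 -0.004] W_down -77.2 +- 7.9  th_down3 21.1 rms 0.14
seg012 [ 0.318  0.254 -1.526 -0.011  0.042 -0.015 -0.002] W_down -92.6 +- 7.2  th_down3 5.7 rms 0.123
seg3 [ 0.346  0.236 -2.197  0.001 -0.014 -0.015 -0.   ] W_down -54.1 +- 22.4  th_down3 44.1 rms 0.1
seg2 [ 0.348  0.228 -1.359  0.003  0.051 -0.016 -0.001] W_down -102.1 +- 13.4  th_down3 -3.9 rms 0.116
seg0 [ 0.309  0.246 -1.389 -0.009  0.003 -0.006 -0.001] W_down -100.4 +- 29.9  th_down3 -2.2 rms 0.095
0 1 mean res 0.055 n 12 W range -16.0 41.0
0 -1 mean res -0.011 n 6 W range -21.0 25.0
1 -1 mean res -0.054 n 13 W range -41.0 2.0
2 1 mean res -0.107 n 10 W range -84.0 -51.0
2 -1 mean res -0.038 n 19 W range -92.0 -56.0
3 1 mean res 0.012 n 11 W range -127.0 -91.0
3 -1 mean res 0.058 n 12 W range -136.0 -96.0
```

move_arm --pt "2.7 0 0.1 0 -0.04 0" --pt "2.7 0 0.1 0 -0.04 0" --pt "2.5 0 0.1 0 -0.055 0"

```text
time: 39.35
tool_pos: [0.6338, -0.1833, 0.1503]
ee_rot: [3.117, 0.316, 0.104]
contact_force: [3.1, 0.2, -9.7]
opening: 0.196
```

```bash
python3 w.py + | cut -c1-60
```

```text
t 39.35 phi -0.4 tilt -3.8 rho 44.9 dy -0.3 Ftool [2.42 0.33
```

move_arm --pt "2.5 0 0.1 0 -0.055 0"

```text
time: 39.43
tool_pos: [0.6366, -0.1828, 0.1502]
ee_rot: [3.113, 0.314, 0.015]
contact_force: [0.5, -0.6, -6.1]
opening: 0.195
```

```bash
python3 w.py + | cut -c1-60
```

```text
t 39.43 phi 3.3 tilt -0.5 rho 44.8 dy -0.3 Ftool [0.29 0.55
```

move_arm --pt "2.5 0 0.1 0 -0.055 0"

```text
time: 39.52
tool_pos: [0.6393, -0.1822, 0.1499]
ee_rot: [3.106, 0.313, -0.075]
contact_force: [-1.3, -1.5, -4.4]
opening: 0.201
```

```bash
python3 w.py + | cut -c1-60
```

```text
t 39.52 phi 6.8 tilt 2.9 rho 44.8 dy -0.3 Ftool [-1.35  1.13
```

move_arm --pt "2.5 0 0.1 0 -0.055 0"

```text
time: 39.6
tool_pos: [0.6418, -0.1817, 0.1494]
ee_rot: [3.097, 0.312, -0.166]
contact_force: [-2.2, -0.4, -3.0]
opening: 0.196
```

```bash
python3 w.py + | cut -c1-60
```

```text
t 39.6 phi 10.2 tilt 6.2 rho 44.7 dy -0.3 Ftool [-1.92 -0.09
```

move_arm --pt "2.5 0 0.1 0 -0.055 0"

```text
time: 39.68
tool_pos: [0.6444, -0.1812, 0.1488]
ee_rot: [3.084, 0.311, -0.257]
contact_force: [-2.5, -1.8, -2.9]
opening: 0.196
```

```bash
python3 w.py + | cut -c1-60
```

```text
t 39.68 phi 13.6 tilt 9.6 rho 44.7 dy -0.3 Ftool [-2.25  1.2
```

move_arm --pt "2.5 0 0.1 0 -0.055 0"

```text
time: 39.77
tool_pos: [0.6469, -0.1807, 0.148]
ee_rot: [3.069, 0.309, -0.347]
contact_force: [-2.5, -1.2, -2.5]
opening: 0.199
```

```bash
python3 w.py + | cut -c1-60
```

```text
t 39.77 phi 17.0 tilt 13.0 rho 44.6 dy -0.3 Ftool [-2.03  0.
```

move_arm --pt "2.5 0 0.1 0 -0.055 0"

```text
time: 39.85
tool_pos: [0.6493, -0.1802, 0.1471]
ee_rot: [3.051, 0.307, -0.436]
contact_force: [-2.9, -1.7, -1.8]
opening: 0.195
```

```bash
python3 w.py + | cut -c1-60
```

```text
t 39.85 phi 20.4 tilt 16.4 rho 44.5 dy -0.4 Ftool [-2.54  1.
```

move_arm --pt "2.5 0 0.1 0 -0.055 0"

```text
time: 39.93
tool_pos: [0.6517, -0.1798, 0.1461]
ee_rot: [3.031, 0.306, -0.525]
contact_force: [-2.8, -1.6, -1.7]
opening: 0.197
```

```bash
python3 w.py + | cut -c1-60
```

```text
t 39.93 phi 23.8 tilt 19.8 rho 44.5 dy -0.4 Ftool [-2.28  0.
```

move_arm --pt "2.5 0 0.1 0 -0.055 0"

```text
time: 40.02
tool_pos: [0.654, -0.1792, 0.1449]
ee_rot: [3.008, 0.303, -0.614]
contact_force: [-3.0, -2.4, -0.9]
opening: 0.196
```

```bash
python3 w.py + | cut -c1-60; cat >> fit3.py <<'E'
print("seg4 th,dr,tau,Fx,Fz,tilt-th")
for i in np.where(seg==4)[0]: print(np.degrees(th[i]).round(1),dr[i],y0[i].round(2),Fx[i].round(1),Fz[i].round(1),np.degrees(tl[i]-th[i]).round(1),end=" | ")
print()
E
python3 fit3.py
```

```text
t 40.02 phi 27.3 tilt 23.2 rho 44.5 dy -0.3 Ftool [-2.76  1.
all [ 0.331  0.295 -1.822  0.025  0.049 -0.003 -0.004] W_down -75.6 +- 5.8  th_down3 22.7 rms 0.136
seg123 [ 0.337  0.309 -1.906  0.003  0.028 -0.002 -0.004] W_down -70.8 +- 6.9  th_down3 27.5 rms 0.14
seg23 [ 0.343  0.291 -1.865  0.015  0.039 -0.001 -0.004] W_down -73.2 +- 7.7  th_down3 25.1 rms 0.14
seg012 [ 0.318  0.254 -1.526 -0.011  0.042 -0.015 -0.002] W_down -92.6 +- 7.2  th_down3 5.7 rms 0.123
seg3 [ 0.346  0.236 -2.197  0.001 -0.014 -0.015 -0.   ] W_down -54.1 +- 22.4  th_down3 44.1 rms 0.1
seg2 [ 0.348  0.228 -1.359  0.003  0.051 -0.016 -0.001] W_down -102.1 +- 13.4  th_down3 -3.9 rms 0.116
seg0 [ 0.309  0.246 -1.389 -0.009  0.003 -0.006 -0.001] W_down -100.4 +- 29.9  th_down3 -2.2 rms 0.095
0 1 mean res 0.045 n 12 W range -16.0 41.0
0 -1 mean res 0.001 n 6 W range -21.0 25.0
1 -1 mean res -0.048 n 13 W range -41.0 2.0
2 1 mean res -0.129 n 10 W range -84.0 -51.0
2 -1 mean res -0.041 n 19 W range -92.0 -56.0
3 1 mean res -0.005 n 11 W range -127.0 -91.0
3 -1 mean res 0.058 n 12 W range -136.0 -96.0
seg4 th,dr,tau,
[... 304 characters left out ...]
 38.2 -1 0.46 -5.9 -5.1 -4.2 | 35.2 -1 0.63 -3.6 -4.2 -4.4 | 32.0 -1 0.21 -5.1 -2.8 -4.4 | 28.6 -1 0.24 -4.1 -2.0 -4.3 | 25.3 -1 0.31 -3.2 -2.2 -4.2 | 22.0 -1 0.33 -2.9 -1.4 -4.2 | 18.8 -1 0.37 -2.6 -1.1 -4.1 | 15.5 -1 0.66 -1.3 -1.4 -4.1 | 12.3 -1 0.27 -2.7 -1.1 -4.2 | 9.0 -1 0.6 -1.9 -1.5 -4.2 | 5.7 -1 0.83 -0.8 -1.7 -4.2 | 2.5 -1 0.78 -0.8 -0.1 -4.2 | -0.8 -1 0.37 -2.4 -0.1 -4.2 | -4.1 -1 0.46 -2.1 -0.4 -4.2 | -7.1 -1 0.6 -0.2 2.5 -4.4 | -1.4 1 -0.27 2.4 9.9 -2.4 | 2.2 1 -0.13 0.3 6.1 -2.6 | 5.6 1 -0.13 -1.3 4.5 -2.8 | 9.1 1 -0.17 -1.9 3.2 -2.8 | 12.4 1 -0.19 -2.3 3.3 -2.8 | 15.8 1 -0.14 -2.0 3.1 -2.9 | 19.2 1 -0.22 -2.5 2.7 -2.9 | 22.6 1 -0.15 -2.3 2.6 -2.9 | 26.0 1 -0.19 -2.8 2.2 -2.9 |
```

```bash
cat > fit4.py <<'E'
import io,contextlib
with contextlib.redirect_stdout(io.StringIO()):
    exec(open("fit3.py").read())
print("offs",np.degrees(offs).round(1))
for L in (.16,.17,.18):
  y0=tau(L)
  for nm,idx in [("0",keep&(seg==0)),("1",keep&(seg==1)),("2",keep&(seg==2)),("3",keep&(seg==3)),("4",keep&(seg==4)),("34",keep&(seg>=3)),("01",keep&(seg<2)),("234",keep&(seg>=2)),("all",keep)]:
    f=lambda p: np.r_[(y0+p[0]*dr-p[1]*np.sin(W+p[2])-p[3])[idx]/.13,(p[0]-.33)/.03,(p[1]-.235)/.03,p[3]/.02]
    r=least_squares(f,[.32,.235,np.radians(-95),0]); C=np.linalg.inv(r.jac.T@r.jac); a=-180-np.degrees(r.x[2]); rr=(y0+r.x[0]*dr-r.x[1]*np.sin(W+r.x[2])-r.x[3])[idx]
    print(L,nm,r.x.round(3),"Wdown %.1f+-%.1f th4 %.1f"%(a,np.degrees(C[2,2]**.5),a-np.degrees(offs[-1])),"rms %.3f"%rr.std(),end=" ; ")
  print()
E
python3 fit4.py | tr ';' '\n'
```

```text
offs [   0.   -24.4  -76.7 -123.1  -98.3]
0.16 0 [ 0.312  0.248 -1.369 -0.005] Wdown -101.5+-21.7 th4 -3.3 rms 0.096 
 0.16 1 [ 0.307  0.258 -1.375 -0.01 ] Wdown -101.2+-32.1 th4 -2.9 rms 0.141 
 0.16 2 [ 0.35   0.227 -1.374  0.002] Wdown -101.3+-10.2 th4 -3.0 rms 0.119 
 0.16 3 [ 0.349  0.238 -2.172  0.001] Wdown -55.6+-16.3 th4 42.7 rms 0.102 
 0.16 4 [ 0.341  0.247 -2.323  0.003] Wdown -46.9+-9.4 th4 51.3 rms 0.138 
 0.16 34 [ 0.348  0.238 -2.325  0.   ] Wdown -46.8+-9.2 th4 51.5 rms 0.125 
 0.16 01 [ 0.301  0.259 -1.353 -0.01 ] Wdown -102.5+-16.5 th4 -4.2 rms 0.116 
 0.16 234 [ 0.336  0.267 -1.907  0.004] Wdown -70.7+-5.7 th4 27.5 rms 0.151 
 0.16 all [ 0.318  0.289 -1.847  0.006] Wdown -74.2+-4.9 th4 24.1 rms 0.147 
 
0.17 0 [ 0.32   0.247 -1.427 -0.005] Wdown -98.2+-23.0 th4 0.0 rms 0.099 
 0.17 1 [ 0.311  0.255 -1.446 -0.009] Wdown -97.2+-30.4 th4 1.1 rms 0.146 
 0.17 2 [ 0.354  0.228 -1.414  0.001] Wdown -99.0+-9.8 th4 -0.7 rms 0.122 
 0.17 3 [ 0.349  0.241 -2.18   0.002] Wdown -55.1+-16.3 th4 43.2 rms 0.107 
 0.17 4 [ 0.341  0.249 -2.199  0.003] Wdown -54.0+-8.5 th4 44.2 rms
[... 295 characters left out ...]
th4 23.0 rms 0.144 
 
0.18 0 [ 0.327  0.246 -1.491 -0.005] Wdown -94.6+-24.3 th4 3.7 rms 0.105 
 0.18 1 [ 0.314  0.252 -1.529 -0.007] Wdown -92.4+-28.0 th4 5.9 rms 0.152 
 0.18 2 [ 0.359  0.23  -1.451  0.001] Wdown -96.9+-9.5 th4 1.4 rms 0.125 
 0.18 3 [ 0.349  0.245 -2.186  0.003] Wdown -54.7+-16.2 th4 43.5 rms 0.113 
 0.18 4 [ 0.341  0.251 -2.085  0.002] Wdown -60.6+-7.9 th4 37.7 rms 0.150 
 0.18 34 [ 0.348  0.259 -2.079  0.005] Wdown -60.9+-7.4 th4 37.4 rms 0.135 
 0.18 01 [ 0.317  0.255 -1.498 -0.008] Wdown -94.2+-17.3 th4 4.1 rms 0.127 
 0.18 234 [ 0.344  0.282 -1.843  0.005] Wdown -74.4+-5.3 th4 23.8 rms 0.146 
 0.18 all [ 0.333  0.292 -1.808  0.008] Wdown -76.4+-4.8 th4 21.9 rms 0.143
```

```bash
python3 - <<'E'
import io,contextlib
with contextlib.redirect_stdout(io.StringIO()):
    exec(open("fit2.py").read().replace('__name__=="__main__"','False'))
from plant import camera,read_state
c=camera("scene"); np.savez("pics/scene13.npz",**c); cv2.imwrite("pics/scene13.png",c["image"][:,:,::-1])
i=0
for d in D:
    if d["tag"][0] in ("rest","hold","new","free"): print(d["tag"],round(d["time"],2),np.degrees(gth(d)).round(1))
s=dict(read_state()); print("now",np.degrees(gth(s)), "W",np.degrees(gth(s)+offs[-1]))
# rectify wheel face: plane at y=-9mm of wheel
S=np.load("pics/scene0.npz")
def rect(img,cam,N=240,sc=0.6):
    g=(np.arange(N)-N/2)*sc/1000
    out_u=np.zeros((N,N),np.float32);out_v=out_u.copy()
    for a in range(N):
        for b in range(N):
            p=HUB-0.009*ey+g[b]*ex-g[a]*ez; out_u[a,b],out_v[a,b]=proj(cam,p)
    return cv2.remap(img,out_u,out_v,cv2.INTER_CUBIC)
ims=[rect(cv2.imread(f"pics/{n}.png"),S) for n in ("scene8","scene12","scene13")]
cv2.imwrite("pics/rect.png",np.hstack(ims))
E
```

```text
['rest'] 12.77 -2.0
['new'] 22.52 36.4
['hold'] 23.93 -17.9
['free'] 24.6 -17.9
['new'] 26.77 34.4
['hold'] 30.1 -11.1
['free'] 30.77 -9.2
['new'] 32.77 35.3
['hold'] 35.27 33.8
['new'] 36.77 9.1
now 27.58852449807107 W -70.6809182280392
```

View pics/rect.png

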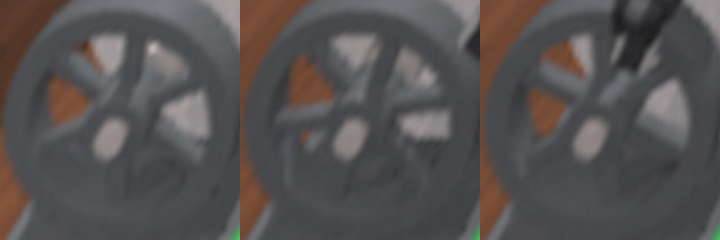

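```bash
cat > spoke.py <<'E'
from h import *
ex=np.array([np.cos(YAW),np.sin(YAW),0]);ey=np.array([-np.sin(YAW),np.cos(YAW),0]);ez=np.array([0,0,1.])
S=np.load("pics/scene0.npz")
def pol(name,dx=0,dz=0,y=-.003):
    img=cv2.imread(f"pics/{name}.png"); A=np.radians(np.arange(-180,180,1)); r=np.arange(22,54,1.)/1000
    U=np.zeros((len(r),len(A)),np.float32);V=U.copy()
    for i,a in enumerate(r):
        for j,t in enumerate(A):
            U[i,j],V[i,j]=proj(S,HUB+y*ey+(a*np.sin(t)+dx)*ex+(a*np.cos(t)+dz)*ez)
    return cv2.remap(img,U,V,cv2.INTER_CUBIC)
if __name__=="__main__":
    import sys
    cv2.imwrite(sys.argv[1],np.vstack([cv2.resize(pol(n),None,fx=2.2,fy=5,interpolation=cv2.INTER_CUBIC) for n in sys.argv[2:]]))
E
python3 spoke.py pics/pol.png scene8 scene12 scene13
```

```text
(no output)
```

View pics/pol.png

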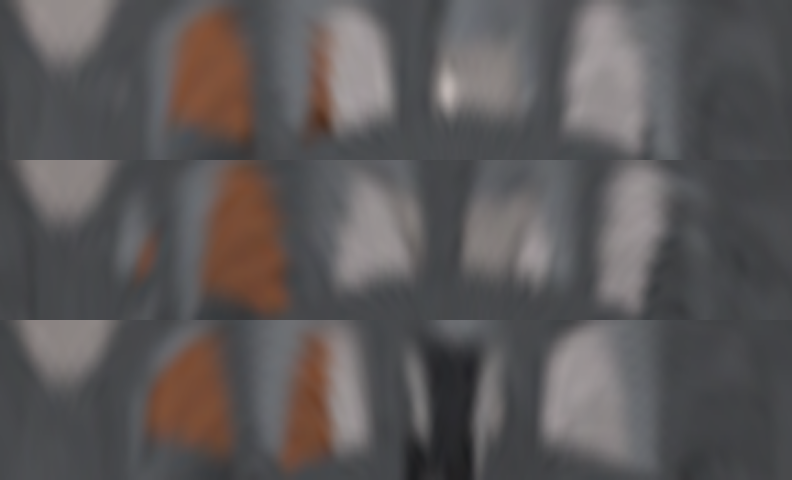

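```bash
python3 - <<'E'
import io,contextlib
with contextlib.redirect_stdout(io.StringIO()):
    exec(open("fit3.py").read())
y0=tau(.17)
My=-((M@ey)) # tool y = -ey
for s_ in range(5):
  for d_ in (1,-1):
    m=keep&(seg==s_)&(dr==d_)
    Wd=np.degrees(W)
    for lo in range(-140,60,20):
        k=m&(Wd>=lo)&(Wd<lo+20)
        if k.sum(): print("seg%d dr%+d W[%d..] n%d tau %.3f  G %.3f  Fx %.1f Fz %.1f My-corr %.3f tilt %.0f tilt-th %.1f"%(s_,d_,lo,k.sum(),y0[k].mean(),y0[k].mean()+.33*d_,Fx[k].mean(),Fz[k].mean(),(My[k]-1.064*np.sin(tl[k])).mean(),np.degrees(tl[k]).mean(),np.degrees(tl-th)[k].mean()))
E
```

```text
seg0 dr+1 W[-20..] n5 tau -0.511  G -0.181  Fx -0.2 Fz 7.5 My-corr 0.354 tilt 4 tilt-th 12.1
seg0 dr+1 W[0..] n4 tau -0.662  G -0.332  Fx -1.9 Fz 5.1 My-corr 0.139 tilt 18 tilt-th 10.3
seg0 dr+1 W[20..] n2 tau -0.513  G -0.183  Fx -3.3 Fz 1.7 My-corr -0.273 tilt 31 tilt-th 4.8
seg0 dr+1 W[40..] n1 tau -0.415  G -0.085  Fx -3.4 Fz 1.7 My-corr -0.393 tilt 45 tilt-th 4.6
seg0 dr-1 W[-40..] n1 tau -0.028  G -0.358  Fx -0.9 Fz 19.1 My-corr -0.252 tilt -18 tilt-th 3.2
seg0 dr-1 W[-20..] n2 tau 0.012  G -0.318  Fx 2.8 Fz 11.9 My-corr 0.594 tilt -4 tilt-th 3.0
seg0 dr-1 W[0..] n2 tau 0.093  G -0.237  Fx 2.5 Fz 6.4 My-corr 0.461 tilt 14 tilt-th 3.0
seg0 dr-1 W[20..] n1 tau 0.100  G -0.230  Fx 2.0 Fz 3.9 My-corr 0.334 tilt 28 tilt-th 2.8
seg1 dr-1 W[-60..] n1 tau 0.056  G -0.274  Fx 5.3 Fz 20.1 My-corr 1.168 tilt -18 tilt-th -0.7
seg1 dr-1 W[-40..] n6 tau 0.082  G -0.248  Fx 1.8 Fz 14.3 My-corr 0.339 tilt -6 tilt-th -1.1
seg1 dr-1 W[-20..] n5 tau 0.005  G -0.325  Fx 1.5 Fz 6.9 My-corr 0.330 tilt 14 tilt-th -1.1
seg1 dr-1 W[0..] n1 tau -0.154  G -0.484  Fx -1.9 Fz 2.3 My-corr -0.296 tilt 25 til
[... 990 characters left out ...]
 5.2 My-corr -0.388 tilt 12 tilt-th -2.1
seg3 dr-1 W[-100..] n1 tau 0.392  G 0.062  Fx -2.5 Fz 1.3 My-corr -0.996 tilt 24 tilt-th -2.3
seg4 dr+1 W[-100..] n6 tau -0.200  G 0.130  Fx -1.5 Fz 3.7 My-corr -0.158 tilt 8 tilt-th -2.4
seg4 dr+1 W[-80..] n9 tau -0.244  G 0.086  Fx -3.1 Fz 1.4 My-corr -0.488 tilt 25 tilt-th -1.3
seg4 dr+1 W[-60..] n2 tau -0.422  G -0.092  Fx -4.6 Fz 1.0 My-corr -0.658 tilt 40 tilt-th -0.6
seg4 dr-1 W[-120..] n2 tau 0.530  G 0.200  Fx -1.2 Fz 1.0 My-corr -0.808 tilt -10 tilt-th -4.3
seg4 dr-1 W[-100..] n6 tau 0.586  G 0.256  Fx -1.6 Fz -1.0 My-corr -0.986 tilt 3 tilt-th -4.2
seg4 dr-1 W[-80..] n6 tau 0.350  G 0.020  Fx -3.6 Fz -2.3 My-corr -1.202 tilt 23 tilt-th -4.2
```

move_arm --pt "0 0 0 0 0 0" --pt "0 0 0 0 0 0"

```text
time: 40.23
tool_pos: [0.6554, -0.179, 0.1441]
ee_rot: [3.001, 0.308, -0.63]
contact_force: [-1.8, -0.9, 6.5]
opening: 0.197
```

```bash
python3 w.py hold
```

```text
t 40.23 phi 29.4 tilt 23.8 rho 44.4 dy -0.4 Ftool [-4.45  0.65 -5.15] Mtool [ 0.324 -0.852 -0.129] tauF -0.219 tauM 0.853 op 0.197 q [ 0.1   0.8   0.02  1.5   0.14  1.24 -1.32]
```

move_arm --pt "0 0 0 0 0 0" --pt "0 0 0 0 0 0" --pt "0 0 0 0 0 0" --pt "0 0 0 0 0 0" --hand 130

```text
time: 40.57
tool_pos: [0.6571, -0.1775, 0.1421]
ee_rot: [3.0, 0.311, -0.629]
contact_force: [-0.5, 0.1, 0.2]
opening: 0.493
```

```bash
python3 avg.py 6; python3 - <<'E'
from h import *
p,Rt=wpose(np.radians(22),.044); plan(p,Rt,n=1)
E
```

```text
F [ 0.05 -0.14 -0.1 ] M [ 0.103 -0.413 -0.001] std [[0.36, 0.64, 0.53], [0.02, 0.02, 0.04]] Ftool [0.06 0.15 0.09] Mtool [0.016 0.426 0.002]
t 40.87 phi 32.1 tilt 23.8 rho 43.9 dy 0.4 Ftool [-0.48  0.03 -0.27] Mtool [0.056 0.443 0.003] tauF -0.023 tauM -0.443 op 0.484 q [ 0.1   0.8   0.02  1.49  0.14  1.24 -1.32]
t 40.8667 n 1 dist 0.0078 rot [ 0.019  0.032 -0.   ]
[[-8.0, 0.0, -1.0, 0.019, 0.032, -0.0]]
```

move_arm --pt "-4 0 0 0.01 0.016 0" --pt "-4 0 0 0.009 0.016 0" --pt "0 0 0 0 0 0"

```text
time: 41.12
tool_pos: [0.649, -0.1794, 0.1458]
ee_rot: [3.034, 0.308, -0.585]
contact_force: [0.8, -0.3, -0.1]
opening: 0.487
```

```bash
python3 - <<'E'
from h import *
wstat()
p,Rt=wpose(np.radians(22),.044); plan(p,Rt,n=1)
E
```

```text
t 41.12 phi 20.9 tilt 21.8 rho 43.3 dy 0.5 Ftool [ 0.7   0.48 -0.17] Mtool [-0.022  0.359 -0.008] tauF 0.030 tauM -0.359 op 0.487 q [ 0.12  0.78  0.01  1.53  0.12  1.2  -1.31]
t 41.1167 n 1 dist 0.0012 rot [-0.001 -0.003  0.   ]
[[1.0, 1.0, -1.0, -0.001, -0.003, 0.0]]
```

move_arm --pt "0 0 0 0 0 0" --pt "0 0 0 0 0 0" --pt "0 0 0 0 0 0" --pt "0 0 0 0 0 0" --pt "0 0 0 0 0 0" --hand 255

```text
time: 41.53
tool_pos: [0.6484, -0.1801, 0.147]
ee_rot: [3.035, 0.306, -0.582]
contact_force: [-0.8, 0.1, -0.2]
opening: 0.194
```

```bash
python3 w.py new
```

```text
t 41.53 phi 19.5 tilt 21.7 rho 44.1 dy -0.1 Ftool [-0.69 -0.26  0.45] Mtool [-0.041  0.219 -0.016] tauF -0.031 tauM -0.219 op 0.194 q [ 0.13  0.77  0.01  1.53  0.12  1.2  -1.31]
```

move_arm --pt "-2.8 0 0.1 0 0.06 0" --pt "-2.8 0 0.1 0 0.06 0"

```text
time: 41.7
tool_pos: [0.6451, -0.1809, 0.148]
ee_rot: [3.074, 0.313, -0.4]
contact_force: [-2.9, 0.2, 2.7]
opening: 0.201
```

```bash
python3 w.py - | cut -c1-60
```

```text
t 41.7 phi 14.8 tilt 14.8 rho 44.1 dy -0.1 Ftool [-3.39 -0.7
```

move_arm --pt "-2.6 0 0.1 0 0.055 0"

```text
time: 41.78
tool_pos: [0.6424, -0.1814, 0.1487]
ee_rot: [3.089, 0.315, -0.313]
contact_force: [-1.3, 0.0, -1.4]
opening: 0.198
```

```bash
python3 w.py - | cut -c1-60
```

```text
t 41.78 phi 11.1 tilt 11.6 rho 44.2 dy -0.1 Ftool [-0.96 -0.
```

move_arm --pt "-2.6 0 0.1 0 0.055 0"

```text
time: 41.87
tool_pos: [0.6398, -0.1819, 0.1493]
ee_rot: [3.102, 0.317, -0.225]
contact_force: [-0.1, -0.2, -4.9]
opening: 0.194
```

```bash
python3 w.py - | cut -c1-60
```

```text
t 41.87 phi 7.6 tilt 8.3 rho 44.3 dy -0.1 Ftool [0.59 0.13 4
```

move_arm --pt "-2.6 0 0.1 0 0.055 0"

```text
time: 41.95
tool_pos: [0.6372, -0.1825, 0.1496]
ee_rot: [3.112, 0.318, -0.136]
contact_force: [0.9, -0.2, -5.8]
opening: 0.202
```

```bash
python3 w.py - | cut -c1-60
```

```text
t 41.95 phi 4.2 tilt 5.0 rho 44.3 dy -0.1 Ftool [1.34 0.36 5
```

move_arm --pt "-2.6 0 0.1 0 0.055 0"

```text
time: 42.03
tool_pos: [0.6347, -0.183, 0.1497]
ee_rot: [3.12, 0.319, -0.046]
contact_force: [1.4, 0.3, -6.5]
opening: 0.201
```

```bash
python3 w.py - | cut -c1-60
```

```text
t 42.03 phi 0.9 tilt 1.7 rho 44.3 dy -0.1 Ftool [ 1.64 -0.06
```

move_arm --pt "-2.6 0 0.1 0 0.055 0"

```text
time: 42.12
tool_pos: [0.6323, -0.1835, 0.1498]
ee_rot: [-3.124, -0.319, -0.044]
contact_force: [1.8, -0.3, -7.7]
opening: 0.202
```

```bash
python3 w.py - | cut -c1-60
```

```text
t 42.12 phi -2.3 tilt -1.6 rho 44.4 dy -0.1 Ftool [1.53 0.65
```

move_arm --pt "-2.6 0 0.1 0 0.055 0"

```text
time: 42.2
tool_pos: [0.6298, -0.184, 0.1497]
ee_rot: [-3.117, -0.318, -0.134]
contact_force: [2.3, 0.5, -9.5]
opening: 0.198
```

```bash
python3 w.py - | cut -c1-60
```

```text
t 42.2 phi -5.6 tilt -4.9 rho 44.5 dy -0.1 Ftool [ 1.53 -0.0
```

move_arm --pt "-2.6 0 0.1 0 0.055 0"

```text
time: 42.28
tool_pos: [0.6272, -0.1845, 0.1494]
ee_rot: [-3.106, -0.317, -0.224]
contact_force: [4.5, 0.5, -9.1]
opening: 0.198
```

```bash
python3 w.py - | cut -c1-60
```

```text
t 42.28 phi -9.0 tilt -8.2 rho 44.5 dy -0.2 Ftool [3.16 0.41
```

move_arm --pt "-2.6 0 0.1 0 0.055 0"

```text
time: 42.37
tool_pos: [0.6248, -0.185, 0.149]
ee_rot: [-3.093, -0.316, -0.313]
contact_force: [4.6, 0.0, -10.8]
opening: 0.199
```

```bash
python3 w.py -
```

```text
t 42.37 phi -12.2 tilt -11.5 rho 44.6 dy -0.1 Ftool [ 2.22  0.88 11.46] Mtool [ 0.014 -0.215  0.097] tauF 0.093 tauM 0.215 op 0.199 q [ 0.35  0.56 -0.16  1.98  0.02  0.43 -1.16]
```

move_arm --pt "2.8 0 0.2 0 -0.05 0" --pt "2.8 0 0.2 0 -0.05 0" --pt "2.7 0 0.2 0 -0.06 0"

```text
time: 42.62
tool_pos: [0.6285, -0.1843, 0.1494]
ee_rot: [-3.123, -0.31, -0.065]
contact_force: [5.1, 0.7, -10.9]
opening: 0.199
```

```bash
python3 w.py + | cut -c1-60
```

```text
t 42.62 phi -7.4 tilt -2.4 rho 44.4 dy -0.1 Ftool [ 4.63  0.
```

move_arm --pt "2.6 0 0.1 0 -0.055 0"

```text
time: 42.7
tool_pos: [0.6313, -0.1836, 0.1496]
ee_rot: [3.123, 0.311, -0.024]
contact_force: [1.9, -0.4, -7.5]
opening: 0.193
```

```bash
python3 w.py + | cut -c1-60
```

```text
t 42.7 phi -3.6 tilt 0.9 rho 44.3 dy -0.1 Ftool [1.9  0.75 7
```

move_arm --pt "2.6 0 0.1 0 -0.055 0"

```text
time: 42.78
tool_pos: [0.6339, -0.1832, 0.1497]
ee_rot: [3.115, 0.31, -0.114]
contact_force: [-0.7, 0.1, -4.9]
opening: 0.194
```

```bash
python3 w.py + | cut -c1-60
```

```text
t 42.78 phi -0.2 tilt 4.2 rho 44.3 dy -0.2 Ftool [-0.35 -0.2
```

move_arm --pt "2.6 0 0.1 0 -0.055 0"

```text
time: 42.87
tool_pos: [0.6364, -0.1827, 0.1496]
ee_rot: [3.104, 0.309, -0.204]
contact_force: [-1.6, -0.1, -4.3]
opening: 0.195
```

```bash
python3 w.py + | cut -c1-60
```

```text
t 42.87 phi 3.1 tilt 7.5 rho 44.2 dy -0.2 Ftool [-1.04 -0.23
```

move_arm --pt "2.6 0 0.1 0 -0.055 0"

```text
time: 42.95
tool_pos: [0.6389, -0.1822, 0.1493]
ee_rot: [3.091, 0.308, -0.294]
contact_force: [-1.5, -0.8, -4.2]
opening: 0.197
```

```bash
python3 w.py + | cut -c1-60
```

```text
t 42.95 phi 6.4 tilt 10.9 rho 44.1 dy -0.2 Ftool [-0.79  0.4
```

move_arm --pt "2.6 0 0.1 0 -0.055 0"

```text
time: 43.03
tool_pos: [0.6414, -0.1816, 0.1489]
ee_rot: [3.075, 0.307, -0.383]
contact_force: [-1.3, -0.8, -2.1]
opening: 0.195
```

```bash
python3 w.py + | cut -c1-60
```

```text
t 43.03 phi 9.8 tilt 14.2 rho 44.1 dy -0.1 Ftool [-0.91  0.5
```

move_arm --pt "2.6 0 0.1 0 -0.055 0"

```text
time: 43.12
tool_pos: [0.6439, -0.1811, 0.1483]
ee_rot: [3.056, 0.305, -0.471]
contact_force: [-2.6, -0.8, -2.8]
opening: 0.195
```

```bash
python3 w.py + | cut -c1-60
```

```text
t 43.12 phi 13.2 tilt 17.6 rho 44.0 dy -0.2 Ftool [-1.72  0.
```

move_arm --pt "2.6 0 0.1 0 -0.055 0"

```text
time: 43.2
tool_pos: [0.6463, -0.1806, 0.1476]
ee_rot: [3.035, 0.303, -0.559]
contact_force: [-2.3, -0.2, -1.3]
opening: 0.196
```

```bash
python3 w.py + | cut -c1-60
```

```text
t 43.2 phi 16.5 tilt 20.9 rho 44.0 dy -0.1 Ftool [-1.64 -0.2
```

move_arm --pt "2.6 0 0.1 0 -0.055 0"

```text
time: 43.28
tool_pos: [0.6487, -0.1802, 0.1467]
ee_rot: [3.012, 0.301, -0.646]
contact_force: [-2.9, -1.3, -1.1]
opening: 0.195
```

```bash
python3 w.py + | cut -c1-60
```

```text
t 43.28 phi 19.9 tilt 24.2 rho 43.9 dy -0.2 Ftool [-2.33  0.
```

move_arm --pt "2.6 0 0.1 0 -0.055 0"

```text
time: 43.37
tool_pos: [0.651, -0.1797, 0.1457]
ee_rot: [2.986, 0.298, -0.732]
contact_force: [-1.3, -0.8, -1.2]
opening: 0.203
```

```bash
python3 w.py + | cut -c1-60
```

```text
t 43.37 phi 23.2 tilt 27.6 rho 43.9 dy -0.2 Ftool [-0.73  0.
```

move_arm --pt "2.6 0 0.1 0 -0.055 0"

```text
time: 43.45
tool_pos: [0.6533, -0.1792, 0.1446]
ee_rot: [2.958, 0.296, -0.817]
contact_force: [-3.2, -2.0, -0.6]
opening: 0.2
```

```bash
python3 w.py + | cut -c1-60
```

```text
t 43.45 phi 26.6 tilt 30.9 rho 43.9 dy -0.2 Ftool [-2.77  1.
```

move_arm --pt "2.6 0 0.1 0 -0.055 0"

```text
time: 43.53
tool_pos: [0.6555, -0.1788, 0.1434]
ee_rot: [2.928, 0.293, -0.901]
contact_force: [-2.0, -1.0, -0.1]
opening: 0.199
```

```bash
python3 w.py + ; sed -i 's/("4",keep&(seg==4))/("4",keep\&(seg==4)),("5",keep\&(seg==5)),("345",keep\&(seg>=3))/; s/(.16,.17,.18)/(.17,.185)/' fit4.py; python3 fit4.py | tr ';' '\n'
```

```text
t 43.53 phi 29.9 tilt 34.3 rho 43.8 dy -0.2 Ftool [-1.78  0.62  1.29] Mtool [ 0.026  0.487 -0.14 ] tauF -0.082 tauM -0.487 op 0.199 q [ 0.08  0.89  0.05  1.37  0.15  1.46 -1.31]
offs [   0.   -24.4  -76.7 -123.1  -98.3  -90.7]
0.17 0 [ 0.32   0.247 -1.427 -0.005] Wdown -98.2+-23.0 th4 -7.5 rms 0.099 
 0.17 1 [ 0.311  0.255 -1.446 -0.009] Wdown -97.2+-30.4 th4 -6.5 rms 0.146 
 0.17 2 [ 0.354  0.228 -1.414  0.001] Wdown -99.0+-9.8 th4 -8.3 rms 0.122 
 0.17 3 [ 0.349  0.241 -2.18   0.002] Wdown -55.1+-16.3 th4 35.6 rms 0.107 
 0.17 4 [ 0.341  0.249 -2.199  0.003] Wdown -54.0+-8.5 th4 36.7 rms 0.144 
 0.17 5 [ 0.315  0.245 -1.789  0.001] Wdown -77.5+-8.7 th4 13.2 rms 0.152 
 0.17 345 [ 0.338  0.259 -2.033  0.005] Wdown -63.5+-6.6 th4 27.2 rms 0.142 
 0.17 34 [ 0.338  0.259 -2.033  0.005] Wdown -63.5+-6.6 th4 27.2 rms 0.142 
 0.17 01 [ 0.309  0.256 -1.422 -0.009] Wdown -98.5+-17.0 th4 -7.8 rms 0.121 
 0.17 234 [ 0.334  0.279 -1.851  0.005] Wdown -73.9+-5.2 th4 16.8 rms 0.149 
 0.17 all [ 0.322  0.293 -1.811  0.008] Wdown -76.2+-4.6 th4 14.5 rms 0.145 
 
0.185 0 [ 0.331  0.246 -1.525 -0.005] Wdown -92.7+-24.8 th4 -1.9 rms 0.108 
 0.185 1 [ 0.315  0.251 -1.574 -0.007] Wdown -89.8+-26.7 th4 0.9 rms 0.155 
 0.185 2 [ 0.361  0.231 -1.468  0.   ] Wdown -95.9+-9.3 th4 -5.2 rms 0.127 
 0.185 3 [ 0.348  0.246 -2.189  0.004] Wdown -54.6+-16.1 th4 36.1 rms 0.116 
 0.185 4 [ 0.341  0.252 -2.03   0.002] Wdown -63.7+-7.6 th4 27.0 rms 0.154 
 0.185 5 [ 0.324  0.249 -1.789  0.001] Wdown -77.5+-8.6 th4 13.2 rms 0.165 
 0.185 345 [ 0.341  0.276 -1.935  0.006] Wdown -69.1+-5.9 th4 21.6 rms 0.148 
 0.185 34 [ 0.341  0.276 -1.935  0.006] Wdown -69.1+-5.9 th4 21.6 rms 0.148 
 0.185 01 [ 0.322  0.254 -1.537 -0.008] Wdown -91.9+-17.3 th4 -1.2 rms 0.130 
 0.185 234 [ 0.341  0.292 -1.814  0.006] Wdown -76.1+-4.9 th4 14.6 rms 0.150 
 0.185 all [ 0.334  0.297 -1.786  0.01 ] Wdown -77.7+-4.5 th4 13.0 rms 0.146
```

```bash
cat > fit5.py <<'E'
import io,contextlib
with contextlib.redirect_stdout(io.StringIO()):
    exec(open("fit4.py").read())
print(np.degrees(offs).round(1))
for L in (.17,.18,.19):
  y0=tau(L)
  for sb in (.05,.1):
    f=lambda p: np.r_[(y0+p[0]*dr-p[1]*np.sin(W+p[2])-p[3:9][seg]-p[9]*Fz-p[10]*np.sin(tl))[keep]/.12,(p[0]-.33)/.03,(p[1]-.235)/.03,p[3:9]/sb,p[9]/.002,p[10]/.05]
    r=least_squares(f,np.r_[.32,.235,-1.7,np.zeros(8)]); C=np.linalg.inv(r.jac.T@r.jac); a=-180-np.degrees(r.x[2]); print(L,sb,r.x.round(3),"Wdown %.1f+-%.1f th5 %.1f"%(a,np.degrees(C[2,2]**.5),a-np.degrees(offs[-1])))
E
python3 fit5.py
```

```text
[   0.   -24.4  -76.7 -123.1  -98.3  -90.7]
0.17 0.05 [ 0.334  0.27  -1.836  0.02  -0.047 -0.053  0.046  0.076  0.001 -0.002 -0.003] Wdown -74.8+-6.4 th5 15.9
0.17 0.1 [ 0.336  0.258 -1.761  0.016 -0.066 -0.047  0.074  0.107  0.02  -0.001 -0.012] Wdown -79.1+-10.2 th5 11.6
0.18 0.05 [ 0.339  0.273 -1.83   0.02  -0.04  -0.05   0.05   0.059  0.002 -0.001 -0.02 ] Wdown -75.2+-6.3 th5 15.6
0.18 0.1 [ 0.341  0.261 -1.767  0.017 -0.057 -0.044  0.077  0.085  0.019 -0.001 -0.027] Wdown -78.8+-10.1 th5 11.9
0.19 0.05 [ 0.343  0.275 -1.824  0.02  -0.033 -0.046  0.055  0.043  0.003 -0.001 -0.036] Wdown -75.5+-6.3 th5 15.2
0.19 0.1 [ 0.345  0.265 -1.773  0.018 -0.047 -0.042  0.08   0.063  0.017 -0.001 -0.043] Wdown -78.4+-9.9 th5 12.3
```

move_arm --pt "-2.8 0 0.1 0 0.06 0" --pt "-2.8 0 0.1 0 0.06 0" --pt "-2.7 0 0.1 0 0.06 0"

```text
time: 43.78
tool_pos: [0.6526, -0.1795, 0.1435]
ee_rot: [3.006, 0.31, -0.645]
contact_force: [-2.3, -0.3, 4.0]
opening: 0.197
```

```bash
python3 w.py - | cut -c1-60
```

```text
t 43.78 phi 26.4 tilt 24.3 rho 42.6 dy -0.3 Ftool [-3.77 -0.
```

move_arm --pt "-2.6 0 0.1 0 0.055 0"

```text
time: 43.87
tool_pos: [0.6502, -0.18, 0.1447]
ee_rot: [3.027, 0.313, -0.561]
contact_force: [-2.0, -1.3, -0.2]
opening: 0.197
```

```bash
python3 w.py - | cut -c1-60
```

```text
t 43.87 phi 22.8 tilt 21.0 rho 42.6 dy -0.3 Ftool [-1.98  0.
```

move_arm --pt "-2.6 0 0.1 0 0.055 0"

```text
time: 43.95
tool_pos: [0.6478, -0.1804, 0.1457]
ee_rot: [3.047, 0.316, -0.475]
contact_force: [-0.3, -0.3, -2.3]
opening: 0.201
```

```bash
python3 w.py - | cut -c1-60
```

```text
t 43.95 phi 19.2 tilt 17.8 rho 42.7 dy -0.3 Ftool [0.36 0.23
```

move_arm --pt "-2.6 0 0.1 0 0.055 0"

```text
time: 44.03
tool_pos: [0.6454, -0.1809, 0.1465]
ee_rot: [3.065, 0.318, -0.387]
contact_force: [0.8, -1.6, -3.1]
opening: 0.197
```

```bash
python3 w.py - | cut -c1-60
```

```text
t 44.03 phi 15.8 tilt 14.5 rho 42.7 dy -0.3 Ftool [1.25 1.68
```

move_arm --pt "-2.6 0 0.1 0 0.055 0"

```text
time: 44.12
tool_pos: [0.643, -0.1814, 0.1472]
ee_rot: [3.08, 0.32, -0.299]
contact_force: [1.2, -1.0, -3.7]
opening: 0.195
```

```bash
python3 w.py - | cut -c1-60
```

```text
t 44.12 phi 12.4 tilt 11.1 rho 42.8 dy -0.3 Ftool [1.63 1.22
```

move_arm --pt "-2.6 0 0.1 0 0.055 0"

```text
time: 44.2
tool_pos: [0.6407, -0.1819, 0.1477]
ee_rot: [3.093, 0.321, -0.21]
contact_force: [1.2, -1.1, -4.7]
opening: 0.199
```

```bash
python3 w.py - | cut -c1-60
```

```text
t 44.2 phi 9.1 tilt 7.8 rho 42.8 dy -0.3 Ftool [1.55 1.31 4.
```

move_arm --pt "-2.6 0 0.1 0 0.055 0"

```text
time: 44.28
tool_pos: [0.6383, -0.1824, 0.1481]
ee_rot: [3.104, 0.323, -0.12]
contact_force: [1.1, 0.6, -5.2]
opening: 0.195
```

```bash
python3 w.py - | cut -c1-60
```

```text
t 44.28 phi 5.8 tilt 4.5 rho 42.9 dy -0.3 Ftool [ 1.63 -0.41
```

move_arm --pt "-2.6 0 0.1 0 0.055 0"

```text
time: 44.37
tool_pos: [0.6359, -0.1829, 0.1483]
ee_rot: [3.111, 0.324, -0.03]
contact_force: [2.0, -0.3, -6.4]
opening: 0.195
```

```bash
python3 w.py - | cut -c1-60
```

```text
t 44.37 phi 2.5 tilt 1.2 rho 42.9 dy -0.3 Ftool [1.97 0.67 6
```

move_arm --pt "-2.6 0 0.1 0 0.055 0"

```text
time: 44.45
tool_pos: [0.6334, -0.1834, 0.1484]
ee_rot: [3.116, 0.324, 0.06]
contact_force: [2.0, -0.9, -7.2]
opening: 0.198
```

```bash
python3 w.py - | cut -c1-60
```

```text
t 44.45 phi -0.8 tilt -2.2 rho 43.0 dy -0.3 Ftool [1.54 1.2
```

move_arm --pt "-2.6 0 0.1 0 0.055 0"

```text
time: 44.53
tool_pos: [0.631, -0.1839, 0.1484]
ee_rot: [3.119, 0.325, 0.151]
contact_force: [2.9, -0.6, -8.5]
opening: 0.2
```

```bash
python3 w.py - | cut -c1-60; python3 fit4.py | tr ';' '\n'; python3 fit5.py
```

```text
t 44.53 phi -4.1 tilt -5.5 rho 43.1 dy -0.3 Ftool [1.86 1.11
offs [   0.   -24.4  -76.7 -123.1  -98.3  -90.7]
0.17 0 [ 0.32   0.247 -1.427 -0.005] Wdown -98.2+-23.0 th4 -7.5 rms 0.099 
 0.17 1 [ 0.311  0.255 -1.446 -0.009] Wdown -97.2+-30.4 th4 -6.5 rms 0.146 
 0.17 2 [ 0.354  0.228 -1.414  0.001] Wdown -99.0+-9.8 th4 -8.3 rms 0.122 
 0.17 3 [ 0.349  0.241 -2.18   0.002] Wdown -55.1+-16.3 th4 35.6 rms 0.107 
 0.17 4 [ 0.341  0.249 -2.199  0.003] Wdown -54.0+-8.5 th4 36.7 rms 0.144 
 0.17 5 [ 0.317  0.245 -1.804  0.001] Wdown -76.6+-7.7 th4 14.1 rms 0.126 
 0.17 345 [ 0.331  0.262 -1.987  0.005] Wdown -66.1+-6.1 th4 24.6 rms 0.136 
 0.17 34 [ 0.331  0.262 -1.987  0.005] Wdown -66.1+-6.1 th4 24.6 rms 0.136 
 0.17 01 [ 0.309  0.256 -1.422 -0.009] Wdown -98.5+-17.0 th4 -7.8 rms 0.121 
 0.17 234 [ 0.332  0.28  -1.842  0.005] Wdown -74.5+-5.1 th4 16.2 rms 0.143 
 0.17 all [ 0.322  0.293 -1.808  0.008] Wdown -76.4+-4.5 th4 14.3 rms 0.140 
 
0.185 0 [ 0.331  0.246 -1.525 -0.005] Wdown -92.7+-24.8 th4 -1.9 rms 0.108 
 0.185 1 [ 0.315  0.251 -1.574 -0.007] Wdown -89.8+-26.7 th4 0.9 rms 0.155 

[... 728 characters left out ...]
8.3  -90.7]
0.17 0.05 [ 0.334  0.271 -1.833  0.02  -0.046 -0.053  0.046  0.077 -0.002 -0.002 -0.004] Wdown -75.0+-6.3 th5 15.7
0.17 0.1 [ 0.336  0.258 -1.757  0.016 -0.065 -0.046  0.074  0.108  0.016 -0.001 -0.012] Wdown -79.3+-10.2 th5 11.4
0.18 0.05 [ 0.338  0.273 -1.828  0.02  -0.039 -0.049  0.05   0.06   0.001 -0.001 -0.021] Wdown -75.3+-6.3 th5 15.4
0.18 0.1 [ 0.34   0.262 -1.765  0.017 -0.056 -0.043  0.077  0.086  0.017 -0.001 -0.028] Wdown -78.9+-10.0 th5 11.8
0.19 0.05 [ 0.343  0.276 -1.823  0.02  -0.033 -0.046  0.054  0.043  0.003 -0.001 -0.037] Wdown -75.5+-6.2 th5 15.2
0.19 0.1 [ 0.345  0.265 -1.772  0.018 -0.047 -0.041  0.08   0.064  0.017 -0.    -0.044] Wdown -78.5+-9.9 th5 12.2
```

move_arm --pt "2.7 0 0.1 0 -0.05 0" --pt "2.7 0 0.1 0 -0.05 0" --pt "2.6 0 0.1 0 -0.06 0" --pt "2.6 0 0.1 0 -0.06 0" --pt "2.6 0 0.1 0 -0.06 0"

```text
time: 44.95
tool_pos: [0.6399, -0.1821, 0.1479]
ee_rot: [3.083, 0.31, -0.289]
contact_force: [-0.7, -1.0, -6.3]
opening: 0.196
```

```bash
cat > now.py <<'E'
import io,contextlib
with contextlib.redirect_stdout(io.StringIO()):
    exec(open("fit2.py").read().replace('__name__=="__main__"','False'))
from plant import read_state
s=read_state(); print("th",np.degrees(gth(s)).round(2),"W",np.degrees(gth(s)+offs[-1]).round(2)); wstat()
E
python3 now.py
```

```text
th 8.78 W -81.92
t 44.95 phi 7.9 tilt 10.8 rho 42.9 dy -0.3 Ftool [0.32 0.79 6.34] Mtool [-0.021  0.666 -0.104] tauF 0.000 tauM -0.665 op 0.196 q [ 0.17  0.68 -0.02  1.69  0.1   0.95 -1.29]
```

move_arm --pt "2.5 0 0.1 0 -0.05 0" --pt "0 0 0 0 0 0" --pt "0 0 0 0 0 0"

```text
time: 45.2
tool_pos: [0.6435, -0.1814, 0.1471]
ee_rot: [3.065, 0.312, -0.38]
contact_force: [-4.5, -0.8, 7.0]
opening: 0.196
```

```bash
python3 now.py
```

```text
th 13.42 W -77.29
t 45.2 phi 13.1 tilt 14.2 rho 42.8 dy -0.3 Ftool [-6.1  -0.07 -5.71] Mtool [ 0.327 -1.254  0.012] tauF -0.256 tauM 1.253 op 0.196 q [ 0.15  0.71 -0.    1.64  0.11  1.03 -1.3 ]
```

```bash
python3 - <<'E'
from plant import camera
import cv2
for n in ("scene","top"):
    c=camera(n); cv2.imwrite(f"pics/{n}14.png",c["image"][:,:,::-1])
E
python3 now.py; python3 spoke.py pics/pol2.png scene12 scene13 scene14
python3 - <<'E'
import cv2,numpy as np
a=[cv2.imread("pics/%s14.png"%n) for n in("scene","top")]
cv2.imwrite("pics/m14.png",np.hstack([cv2.resize(x,(400,300)) for x in a]))
E
```

```text
th 13.4 W -77.31
t 45.3 phi 13.1 tilt 14.1 rho 42.8 dy -0.3 Ftool [-2.25 -0.67 -2.09] Mtool [ 0.178 -0.293 -0.074] tauF -0.094 tauM 0.293 op 0.196 q [ 0.15  0.71 -0.01  1.64  0.11  1.02 -1.3 ]
```

View pics/pol2.png

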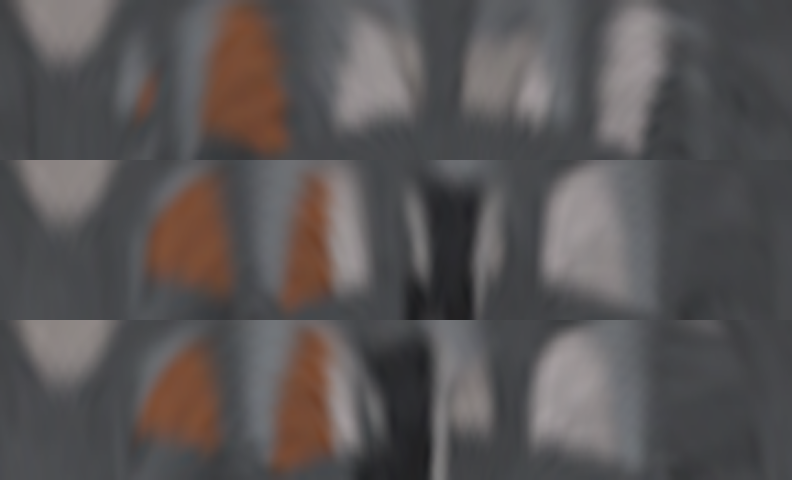

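View pics/m14.png

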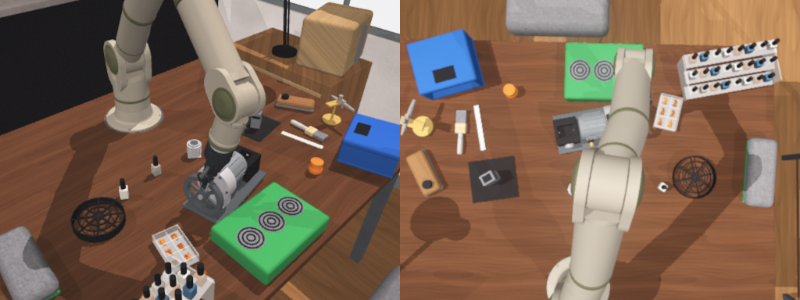

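```bash
python3 now.py; python3 -c "
from plant import env
print(env.sign_off())"
```

```text
th 13.4 W -77.31
t 45.3 phi 13.1 tilt 14.1 rho 42.8 dy -0.3 Ftool [-2.25 -0.67 -2.09] Mtool [ 0.178 -0.293 -0.074] tauF -0.094 tauM 0.293 op 0.196 q [ 0.15  0.71 -0.01  1.64  0.11  1.02 -1.3 ]
the job is handed in; nothing more can be done
None
```

I pulled the battery pack straight up out of its bay and stood it upright on the mat. I then turned the flywheel by its rim over six grips to feel for the heavy side. The job was handed in at 45.3 s with the rim still gripped and the wheel still.

**Heavy side:** the pooled torque fit gave about 0.33 N m of drag and about 0.29 N m of counterweight, slightly above the stated 0.19 to 0.28. It puts "heavy side down" at −77 ± 5° on my own wheel-angle scale, and the wheel was left at −77.3°.

**Checks that agreed:** the wheel stayed within 0.02° over the last readings, and the spoke angles in the scene camera matched my tracked wheel angle to about 1°. In the last pictures the pack stands on the mat. The polish bottles, cylinder and guard look undisturbed in the scene view, though the arm hides part of them from above.

**Checks that did not agree:**
- **Spread between grips:** fits to single grips put "down" anywhere from about −54° to −99°. The last grip alone gave −77°. The final angle could be off by roughly 5 to 10°.
- **Limit scare:** at 20.6 s, with the gripper clear of the wheel, joint 6 reached 1.86 rad, its stated limit. A brief 76 N showed at the wrist, below the 120 N limit. I saw no contact and nothing displaced, but I can't rule out that this counts against the joint-range or 40 N pressing limits.

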